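# Shield, cure and clear the practice bench

### The job

First hang the amber light shield on its stand: slip its keyhole over the head of the stud and let it down until it hangs locked behind the head. Only then take the curing light from its dock, point its tip squarely at the middle of the cavity in the tooth's side from about two centimetres without touching the tooth, hold it steady there for ten seconds and put it back home in its dock. Also press every instrument that lies on the table fully home into the tray cutout of its own shape, at any time, and leave the other things on the table where they are.

Things in the scene. Friction and masses are not known exactly. Their poses are not given: they have to be found in the camera images.
- shield_tab (a point): Centre of the white tab (44 mm wide along y, 50 mm tall) on top of the light shield: an upright plate 8 mm thick (along x), 172 mm tall, with an amber pane 80 mm wide below and a keyhole between. The point is 155 mm above the plate's lower edge, 17 mm below its top; z up. It starts in a slot (11 mm wide, 30 mm deep, floor 8 mm up) amid a rack 80 by 104 mm, 38 mm tall.
- slot_top (a point): Closed upper end of the shield's keyhole slot, middle of the plate's thickness, 45 mm below shield_tab, same axes. The slot is 13 mm wide and 16 mm long; below it the keyhole opens into a rounded 28 mm hole whose centre is 30 mm below this point.
- stud (a point): Middle of the steel stud's shank on the white stand (fixed), 135 mm above the table; x along the stud, away from the board, z up. Shank 8 mm thick, 14 mm long (7 mm each way); then the head, 18 mm across, 6 mm thick, outer face 13 mm from this point. The board, 56 mm wide, ends 12 mm above the stud's axis. When hung, slot_top is 4 mm above this point, the plate free on the shank.
- light_mid (a point): Middle (half-way up) of the handheld curing light's white body, 100 mm long (x), 28 mm wide, 30 mm tall, 0.14 kg. It starts lying in its grey dock. x points towards the dark light guide.
- light_tip (a point): Emitting end of the curing light's guide, a straight 14 mm thick dark rod standing 60 mm out of the body; this point is 110 mm from light_mid along x, at the same height. The light shines along x.
- dock_seat (a point): Where light_mid lies when the light is home in its dock (fixed), 25 mm above the table; x is the way the light points when docked. The dock's trough is 107 mm long and 34 mm wide, its side walls 22 mm above the table, floor at 10 mm; the rear end wall reaches 35 mm, the front one 16 mm.
- cavity (a point): Mouth of the dark cavity in the upright side of the white enlarged tooth model (fixed, crown 50 by 50 mm, top 125 mm above the table). The point is on that face, 105 mm above the table; x points straight into the tooth, level, z up. The cavity also shows on top as a dark groove, 10 mm wide, that runs out to this face.
- tbar_grip (a point): T-handled elevator, steel instrument; the point is half-way up its 22 mm height, in the middle of its straight grip bar, x along the bar towards its working end. Bar 16 mm wide, from -52 to +55 mm; the cross bar at the rear end is 16 mm by 56 mm.
- mirror_grip (a point): Mirror-like instrument, steel instrument; the point is half-way up its 22 mm height, in the middle of its straight grip bar, x along the bar towards its working end. Bar 16 mm wide from -55 to +20 mm, then a round disc 38 mm across and 18 mm high centred at +38 mm.
- handpiece_grip (a point): Angled handpiece, steel instrument; the point is half-way up its 22 mm height, in the middle of its straight grip bar, x along the bar towards its working end. Bar 16 mm wide, from -55 to +55 mm; at the front its head, 19 mm long, stands out 20 mm sideways to +y (an L).
- plugger_grip (a point): Plugger, steel instrument; the point is half-way up its 22 mm height, in the middle of its straight grip bar, x along the bar towards its working end. Bar 14 mm wide, from -18 to +55 mm; at the rear (-55 to -18 mm) a thick handle 32 mm wide.
- tbar_seat (a point): Where tbar_grip lies, with the same x direction, when home in its cutout of the white tray (fixed, 150 by 224 mm, top 15 mm above the table, cutouts 9 mm deep, 3 mm clear all round). The point is 17 mm above the table; a seated instrument stands 13 mm proud. Seats tbar, mirror, handpiece, plugger: at y -72, -24, 24, 72 mm from the tray's centre.
- mirror_seat (a point): Where mirror_grip lies, with the same x direction, when home in its cutout of the white tray (fixed, 150 by 224 mm, top 15 mm above the table, cutouts 9 mm deep, 3 mm clear all round). The point is 17 mm above the table; a seated instrument stands 13 mm proud. Seats tbar, mirror, handpiece, plugger: at y -72, -24, 24, 72 mm from the tray's centre.
- handpiece_seat (a point): Where handpiece_grip lies, with the same x direction, when home in its cutout of the white tray (fixed, 150 by 224 mm, top 15 mm above the table, cutouts 9 mm deep, 3 mm clear all round). The point is 17 mm above the table; a seated instrument stands 13 mm proud. Seats tbar, mirror, handpiece, plugger: at y -72, -24, 24, 72 mm from the tray's centre.
- plugger_seat (a point): Where plugger_grip lies, with the same x direction, when home in its cutout of the white tray (fixed, 150 by 224 mm, top 15 mm above the table, cutouts 9 mm deep, 3 mm clear all round). The point is 17 mm above the table; a seated instrument stands 13 mm proud. Seats tbar, mirror, handpiece, plugger: at y -72, -24, 24, 72 mm from the tray's centre.
- adhesive: Bystander: small grey bottle, 26 mm across, 55 mm tall; the point is the centre of its underside. Not part of the job.
- burbox: Bystander: flat clear bur box, 62 by 50 by 18 mm; the point is the centre of its underside. Not part of the job.
- light: The curing light itself; origin under light_mid, 15 mm below it, same axes.
- tooth: The tooth model; origin at the centre of its foot on the table, same axes as cavity.
Not all that is in view belongs to the job. What is shaped like the part that bears tbar_grip but pink or yellow is not meant.

How it is judged:
On the way, in this order (a step that is already met when the one before it is completed fails the run):
1. the shield hangs on the stud, locked behind its head (x of slot_top in the frame of stud between -0.008 and 0.008 m and y of slot_top in the frame of stud between -0.008 and 0.008 m and z of slot_top in the frame of stud between -0.001 and 0.009 m and angle between slot_top's own z axis and vertical below 0.2 rad), for 0.3 s.
2. the curing light is held aimed at the cavity for about ten seconds with the shield hung (all of step 1 and x of light_tip in the frame of cavity between -0.045 and -0.004 m and y of light_tip in the frame of cavity between -0.01 and 0.01 m and z of light_tip in the frame of cavity between -0.012 and 0.012 m and x of light_mid in the frame of cavity below -0.08 m and angle between the x axis of light_tip and the x axis of cavity, either way round below 0.22 rad), for 9 s.
At the end, for the whole second after the job is handed in: The shield hangs with its slot's upper end on the stud's shank (8 mm sideways, 9 mm in height, upright within 0.2 rad), the curing light is home in its dock (7 mm, 0.1 rad), every instrument present is home in its own cutout (7 mm, 4 mm in height, 0.1 rad) and stays so for a second after release (all of step 1 and distance between light_mid and dock_seat below 0.007 m and angle between the x axis of light_mid and the x axis of dock_seat, either way round below 0.1 rad and horizontal distance between tbar_grip and tbar_seat below 0.007 m and z of tbar_grip in the frame of tbar_seat between -0.004 and 0.004 m and angle between the x axis of tbar_grip and the x axis of tbar_seat, either way round below 0.1 rad and horizontal distance between mirror_grip and mirror_seat below 0.007 m and z of mirror_grip in the frame of mirror_seat between -0.004 and 0.004 m and angle between the x axis of mirror_grip and the x axis of mirror_seat, either way round below 0.1 rad and horizontal distance between handpiece_grip and handpiece_seat below 0.007 m and z of handpiece_grip in the frame of handpiece_seat between -0.004 and 0.004 m and angle between the x axis of handpiece_grip and the x axis of handpiece_seat, either way round below 0.1 rad and horizontal distance between plugger_grip and plugger_seat below 0.007 m and z of plugger_grip in the frame of plugger_seat between -0.004 and 0.004 m and angle between the x axis of plugger_grip and the x axis of plugger_seat, either way round below 0.1 rad); the robot touches nothing.
It fails at once if the curing light touches the tooth model (contact force between light and tooth above 1 N).
It fails at once if a bystander is shoved more than 6 cm (distance of any of adhesive, burbox from where it was at the start of the episode above 0.06 m).
Of tbar, mirror, handpiece, plugger only 3 to 4 are there at a start; the rules pass over those that are not, and their reading is None.
At some moment in a run one of tbar, mirror, handpiece, plugger may be knocked a few centimetres aside while the robot is not near it.
It also fails if it takes over 192 s, if anything falls off the work surface, if the arm or the gripper's body presses on something with over 40 N, if the wrist force passes 120 N, or if a joint passes its speed limit or range.

### The arm

A 6-joint arm with a two-finger parallel gripper is mounted at the origin on the work surface. World frame = base frame: x ahead of the robot, y to its left, z up, the work surface at z = 0. Lengths are in m, angles in rad, forces in N, time in s.
With the tool pointing down it reaches from about 0.35 to 0.975 m from the base axis. Payload 4.9 kg.
Tool frame: the origin (TCP) lies on the mounting face of the last link; the fingertips stand 173 mm ahead of it and the grasp point (between the pads) lies 155 mm ahead of it; z points along the fingers, y is the direction in which the jaws open and shut (so a half turn about z gives the same grasp; the last joint's range is limited). The gripper opens to 85 mm and grips with 20 to 120 N. Pads are 22 mm wide; open, the fingers measure 114 mm over their backs; the gripper's body (76 mm by 85 mm) begins 54 mm behind the grasp point. The pads swing forward as they close: fully open they stand 13 mm farther back than shut.
Start: joints at [-1.453, 0.053, 1.613, -0, 1.476, -0.119], TCP at [0.147, -0.608, 0.405] pointing down, gripper open.
Joint ranges: [-3.01, 3.01], [-1.01, 2.22], [0.06, 2.58], [-1.02, 4.17], [0.09, 2.62], [-3.14, 3.14]. Speed limits (rad/s): [2.57, 2.57, 3.14, 3.14, 3.14, 3.14].

### API

Orientations are given as a rotation vector (axis times angle).
In Python, from station import ctrl gives the robot as it stands. The module is installed in compiled form; this text tells all that it offers.
- The arm moves only by the tool jog_arm, never from a script. Its argument "steps" is a list of rows, each a list of 2 entries, a list of its own where there are three numbers: the shift along the tool's x, y, z in cm, then the turn, a rotation vector about the tool's x, y, z in degrees. In form: [[[tx, ty, tz], [rx, ry, rz]], ...]. A call has 1 to 8 rows; each row shifts and turns the pose as measured when the row begins, along the tool's axes as they then stand; what a row does not reach is not made up. A row lasts 1/10 s, in which the tool goes at most 50 mm and 8.59 degrees, less where a joint would pass 70% of its speed; a pose out of reach is approached as far as the arm can. A call is refused whole if a number of a shift passes 5 or a number of a turn 8.59, either way. A call with a gripper value outside its range is refused whole. "fingers" is the gripper command: -1 is shut, 1 is fully open, values between are in proportion, set as the call begins (left out, the last holds). The fingers move at their own pace and stop on an object; "grip_force" is the grip in N (left out, the last holds). Time passes only in rows, so rows that do not move let the fingers close. It gives the time, the measured TCP pose, the force and the opening at its end, in the units of the state.
- ctrl.get_obs(): the state, without advancing time (a new reading comes with each control period).
- ctrl.get_image(name): name is "scene" or "top" or "wrist"; returns the picture (420x560x3 uint8, red, green, blue); there is no depth.
- ctrl.camera_info(name): a dict with "K" (3x3 intrinsics, pixels), "dist_coeffs" ([k1, k2, p1, p2, k3] as OpenCV has them; the pictures are not rectified), "camera_from_world" (4x4, takes a point from world to camera coordinates). Camera axes: x right, y up, looking along -z (the intrinsics and any distortion apply to the point x, -y, -z); pixel columns grow to the right and rows downward; lengths in m; the calibration is good to about 2 mm. A picture is of the moment at which its call begins: read the wrist's pose just before it. camera_info takes no time and is no camera call; for the wrist camera it gives the pose at the moment of the call.
- ctrl.finish_job(): hands the job in, once; it reports no verdict.
The state is a dict: "t": time; "q": joint angles; "dq": joint speeds; "effort": joint torques, N m; "tool_pos": TCP position; "tool_rot": TCP orientation; "contact_force": force on the tool from outside, world axes, zero at the start; "wrist_torque": the same for the moment, N m; "opening": finger opening in m.
Only numpy, scipy, OpenCV 4.12 (cv2) and the standard library are available. Lean on these libraries where they do the work, as an engineer would, in place of code of your own. Each camera call takes 0.05 s, during which the arm holds its last target.

## Working session

There is one attempt and no reset: what is moved stays moved. The work goes in short steps, Python scripts to look and compute and a tool call to move; the robot and the scene stay as the last step left them, time stands still between calls to the robot, and variables do not carry over. Pictures are saved under pics/ and viewed, and the job is handed in when it is done.

Besides the shell and the picture viewer there is one more tool, called after "Emit:" by a JSON object that holds its "api" and its "payload". jog_arm: Moves the arm, as the interface text tells. Its arguments: {"type":"object","properties":{"steps":{"type":"array","items":{"type":"array"}},"fingers":{"type":"number"},"grip_force":{"type":"number"}},"required":["steps"]}

```bash
mkdir -p pics
cat > h.py <<'E'
import numpy as np, cv2
from station import ctrl
from scipy.spatial.transform import Rotation as R
def snap(cam,name):
    ci=ctrl.camera_info(cam); im=ctrl.get_image(cam)
    cv2.imwrite(f'pics/{name}.png',im[:,:,::-1]); np.savez(f'pics/{name}.npz',im=im,K=ci['K'],d=ci['dist_coeffs'],T=ci['camera_from_world'])
    return im,ci
def load(name):
    z=np.load(f'pics/{name}.npz'); return z['im'],dict(K=z['K'],dist_coeffs=z['d'],camera_from_world=z['T'])
def ray(ci,uv):
    uv=np.asarray(uv,float).reshape(-1,1,2)
    n=cv2.undistortPoints(uv,np.array(ci['K'],float),np.array(ci['dist_coeffs'],float)).reshape(-1,2)
    T=np.array(ci['camera_from_world']);Rm=T[:3,:3];o=-Rm.T@T[:3,3]
    d=np.c_[n[:,0],-n[:,1],-np.ones(len(n))]@Rm
    return o,d
def onz(ci,uv,z):
    o,d=ray(ci,uv); s=(z-o[2])/d[:,2]; return o+d*s[:,None]
def tri(l):
    A=np.zeros((3,3));b=np.zeros(3)
    for ci,uv in l:
        o,d=ray(ci,uv);d=d[0]/np.linalg.norm(d[0]);P=np.eye(3)-np.outer(d,d);A+=P;b+=P@o
    x=np.linalg.solve(A,b)
    res=[np.linalg.norm((np.eye(3)-np.outer(d/np.linalg.norm(d),d/np.linalg.norm(d)))@(x-o)) for o,d in [(ray(c,u)[0],ray(c,u)[1][0]) for c,u in l]]
    return x,res
def proj(ci,P):
    P=np.atleast_2d(P);T=np.array(ci['camera_from_world']);c=P@T[:3,:3].T+T[:3,3]
    c=c*[1,-1,-1]
    return cv2.projectPoints(c.reshape(-1,1,3),np.zeros(3),np.zeros(3),np.array(ci['K'],float),np.array(ci['dist_coeffs'],float))[0].reshape(-1,2)
def pose():
    o=ctrl.get_obs();return np.array(o['tool_pos']),R.from_rotvec(o['tool_rot']).as_matrix(),o
E
python3 - <<'E'
from h import *
for c in ['scene','top','wrist']:
    im,ci=snap(c,c+'0'); T=np.array(ci['camera_from_world']); print(c,np.array(ci['K']).round(1).tolist(),np.round(ci['dist_coeffs'],3),(-T[:3,:3].T@T[:3,3]).round(3))
p,r,o=pose();print(p,r.round(3),o)
E
```

```text
scene [[460.8, 0.0, 279.2], [0.0, 460.8, 208.8], [0.0, 0.0, 1.0]] [0.041 0.    0.    0.    0.   ] [ 1.351 -0.335  0.902]
top [[450.4, 0.0, 287.1], [0.0, 450.4, 214.3], [0.0, 0.0, 1.0]] [-0.016  0.     0.     0.     0.   ] [0.248 0.028 1.432]
wrist [[332.8, 0.0, 286.6], [0.0, 332.8, 209.4], [0.0, 0.0, 1.0]] [-0.028  0.     0.     0.     0.   ] [ 0.214 -0.591  0.374]
[ 0.14658162 -0.60735105  0.40374175] [[ 0.972  0.235 -0.   ]
 [ 0.235 -0.972  0.002]
 [ 0.    -0.002 -1.   ]] {'t': 0.15, 'q': array([-1.45302340e+00,  5.32161060e-02,  1.61397310e+00,  1.84453143e-05,
        1.47602060e+00, -1.19007617e-01]), 'dq': array([-0.00113978, -0.00235852, -0.00411156,  0.00038981,  0.00130433,
        0.00111394]), 'effort': array([ 6.44931788e-04, -3.94239914e+01, -3.70722771e+01, -5.81002519e-05,
        4.61958552e-03, -9.38610555e-06]), 'tool_pos': array([ 0.14658162, -0.60735105,  0.40374175]), 'tool_rot': array([-3.11799618e+00, -3.70872013e-01, -3.03941171e-05]), 'contact_force': array([-0.48946901,  0.38069965,  0.73396512]), 'wrist_torque': array([0.03626506, 0.05167696, 0.00489193]), 'opening': 0.08555924570474847}
```

View pics/scene0.png

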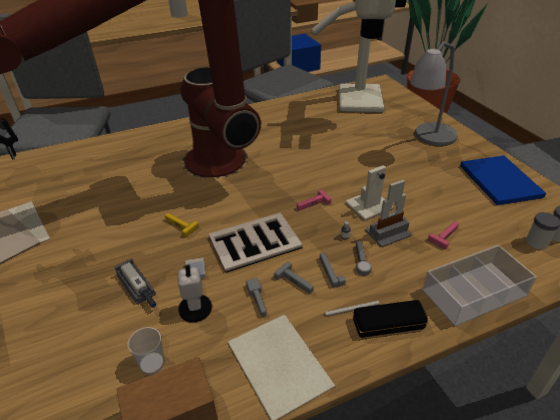

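View pics/top0.png

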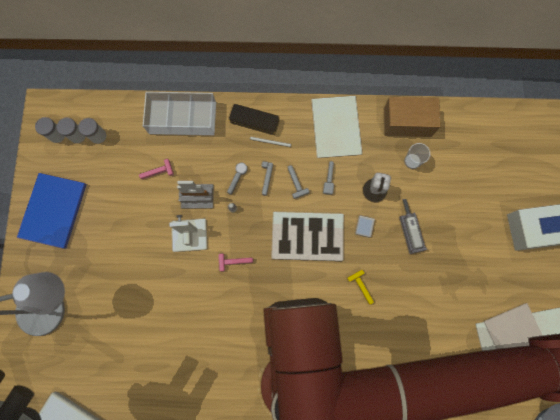

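View pics/wrist0.png

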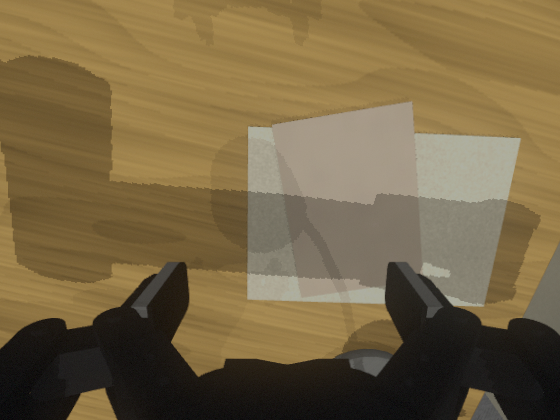

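Run:
```python
from h import *
im,ci=load('top0')
for n,uv,z in [('tray',(308,237),.015),('rack',(196,194),.03),('stand',(188,232),0),('tooth',(376,188),.1),('light',(413,238),.025),('mirror',(237,178),.011),('handp',(267,178),.01),('tbar',(299,183),.01),('plug',(329,178),.01),('bottle',(232,207),.03),('box',(366,227),.01)]:
    print(n,onz(ci,[uv],z).round(3))
c=im[140:270,140:270];a=cv2.resize(c,(600,600),interpolation=cv2.INTER_CUBIC)
c=im[150:270,250:440];b=cv2.resize(c,(800,505),interpolation=cv2.INTER_CUBIC)
cv2.imwrite('pics/c1.png',a[:,:,::-1]);cv2.imwrite('pics/c2.png',b[:,:,::-1])
im,ci=load('scene0')
c=im[140:270,270:470];cv2.imwrite('pics/c3.png',cv2.resize(c,(800,520),interpolation=cv2.INTER_CUBIC)[:,:,::-1])
c=im[210:340,100:300];cv2.imwrite('pics/c4.png',cv2.resize(c,(800,520),interpolation=cv2.INTER_CUBIC)[:,:,::-1])
```

```text
tray [[ 0.451 -0.031  0.015]]
rack [[0.58 0.33 0.03]]
stand [[0.461 0.354 0.   ]]
tooth [[ 0.594 -0.233  0.1  ]]
light [[ 0.453 -0.362  0.025]]
mirror [[0.641 0.203 0.011]]
handp [[0.643 0.105 0.01 ]]
tbar [[0.629 0.    0.01 ]]
plug [[ 0.648 -0.098  0.01 ]]
bottle [[0.54  0.212 0.03 ]]
box [[ 0.488 -0.217  0.01 ]]
```

View pics/c1.png

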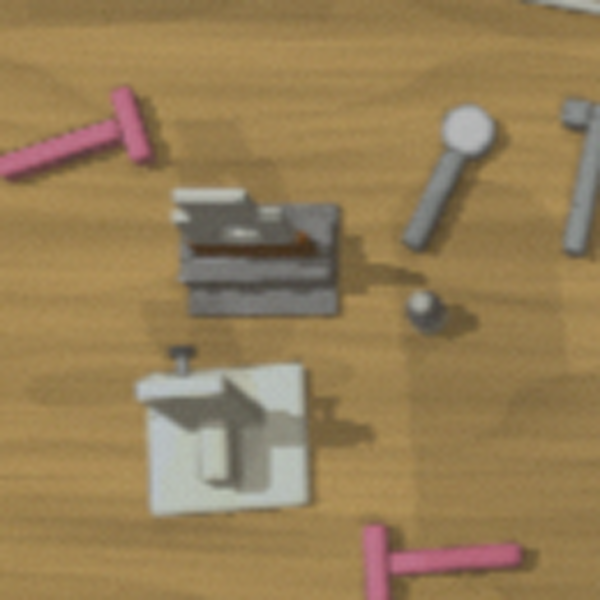

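View pics/c2.png

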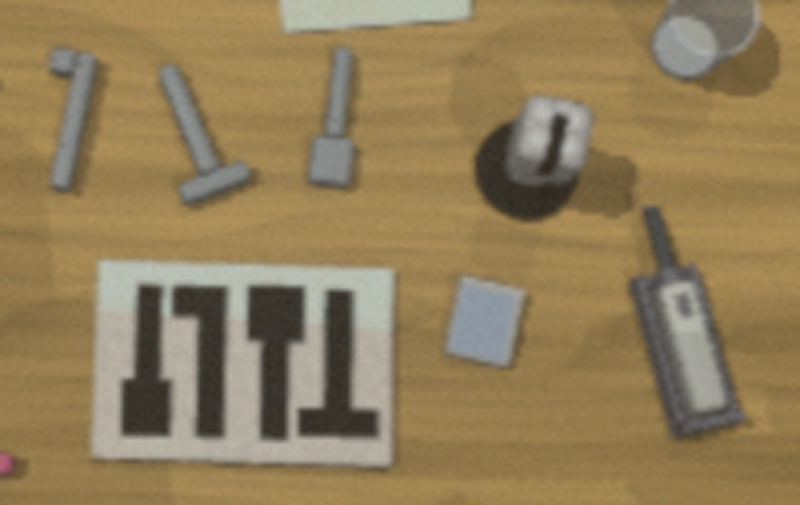

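View pics/c3.png

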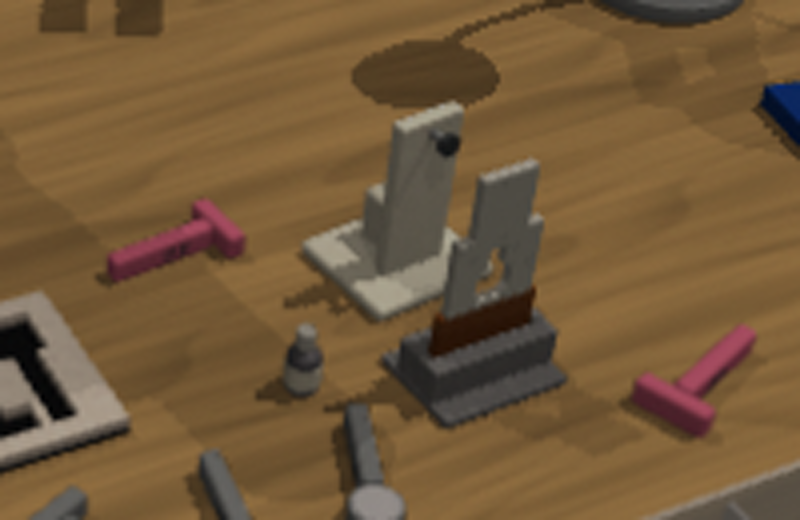

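View pics/c4.png

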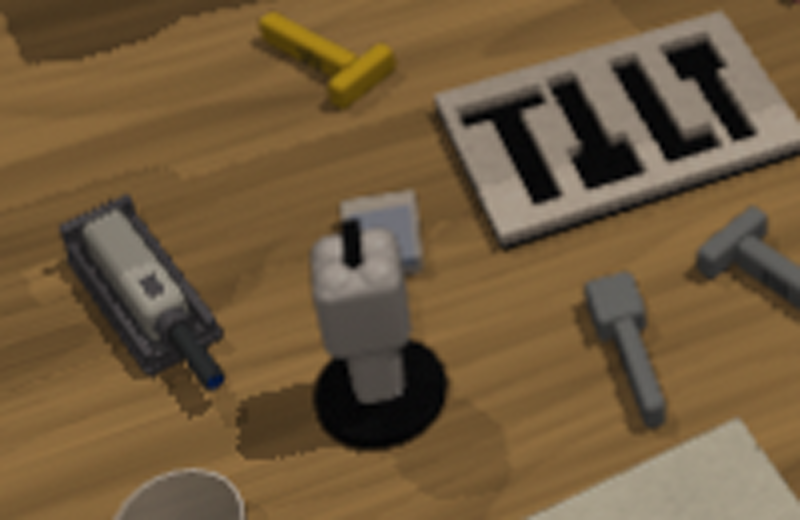

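Emit:
{"api": "jog_arm", "payload": {"steps": [[[0, 0, 0], [0, 0, 6.8]], [[0, 0, 0], [0, 0, 6.8]], [[3, -3.8, 0], [0, 0, 0]], [[3, -3.8, 0], [0, 0, 0]], [[3, -3.8, 0], [0, 0, 0]], [[3, -3.8, 0], [0, 0, 0]], [[3, -3.8, 0], [0, 0, 0]], [[3, -3.8, 0], [0, 0, 0]]]}}

```text
t: 0.95
tool_pos: [0.3309, -0.3776, 0.3999]
tool_rot: [-3.135, 0.035, 0.003]
contact_force: [1.3, 0.8, -0.8]
opening: 0.0855
```

Emit:
{"api": "jog_arm", "payload": {"steps": [[[2, -3.5, 0], [0, 0, 0.6]], [[2, -3.5, 0], [0, 0, 0]], [[0, 0, 0], [0, 0, 0]], [[0, 0, 0], [0, 0, 0]]]}}

```text
t: 1.35
tool_pos: [0.3764, -0.3008, 0.3993]
tool_rot: [-3.133, 0.038, 0.002]
contact_force: [-0.5, 0.0, 0.3]
opening: 0.0854
```

Run:
```python
from h import *
snap('wrist','w1');p,r,o=pose();print(p,r.round(3),o['t'],o['q'].round(2))
```

```text
[ 0.37623223 -0.30112238  0.39924061] [[ 1.    -0.025 -0.001]
 [-0.025 -1.     0.009]
 [-0.001 -0.009 -1.   ]] 1.4 [-0.83 -0.3   1.94  0.01  1.5   0.77]
```

View pics/w1.png

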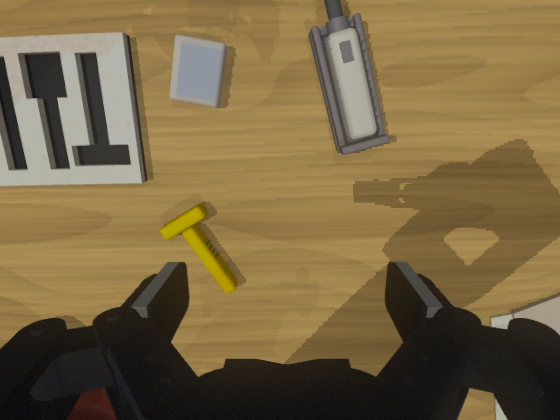

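Emit:
{"api": "jog_arm", "payload": {"steps": [[[4, -1, 0], [0.5, 0, 0]], [[4, -1, 0], [0, 0, -1.4]], [[0, 0, 0], [0, 0, 0]]]}}

```text
t: 1.7
tool_pos: [0.4569, -0.2867, 0.3987]
tool_rot: [-3.125, 0.013, 0.003]
contact_force: [-0.9, 0.1, -0.3]
opening: 0.0853
```

Run:
```python
from h import *
snap('wrist','w2');p,r,o=pose();print(p,r.round(3),o['t'],o['q'].round(2))
```

```text
[ 0.45559822 -0.28715147  0.39865631] [[ 1.    -0.01  -0.003]
 [-0.01  -1.     0.017]
 [-0.003 -0.017 -1.   ]] 1.75 [-0.7  -0.15  1.82  0.01  1.49  0.88]
```

View pics/w2.png

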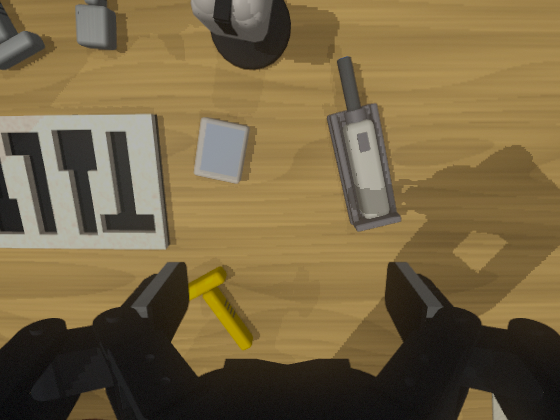

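Emit:
{"api": "jog_arm", "payload": {"steps": [[[1, -4.5, 0], [-1, 0, 0]], [[1, -4.8, 0], [0, 0, -0.6]], [[1, -4.8, 0], [0, 0, 0]], [[0, -4.8, 0], [0, 0, 0]], [[0, -4.8, 0], [0, 0, 0]], [[0, -4.8, 0], [0, 0, 0]], [[0, 0, 0], [0, 0, 0]], [[0, 0, 0], [0, 0, 0]]]}}

```text
t: 2.55
tool_pos: [0.4849, -0.0054, 0.3974]
tool_rot: [3.137, -0.034, -0.01]
contact_force: [-0.3, 0.0, -0.0]
opening: 0.0854
```

Run:
```python
from h import *
snap('wrist','w3');p,r,o=pose();print(p,r.round(3),o['t'],o['q'].round(2))
```

```text
[ 0.48490874 -0.00581369  0.39737521] [[ 1.    -0.023 -0.006]
 [-0.023 -1.    -0.004]
 [-0.006  0.004 -1.   ]] 2.6 [-0.16 -0.29  1.94 -0.    1.5   1.43]
```

View pics/w3.png

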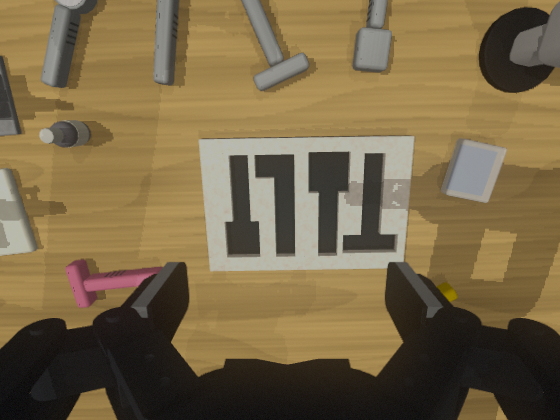

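Emit:
{"api": "jog_arm", "payload": {"steps": [[[-1, -4.7, -0.6], [0, 0, -1]], [[-1, -4.7, -0.6], [0, 0, 0]], [[-1, -4.7, -0.6], [0, 0, 0]], [[-1, -4.7, -0.6], [0, 0, 0]], [[-1, -4.7, -0.6], [0, 0, 0]], [[-1, -4.7, -0.6], [0, 0, -1]], [[0, 0, 0], [0, 0, 0]], [[0, 0, 0], [0, 0, 0]]]}}

```text
t: 3.4
tool_pos: [0.435, 0.2709, 0.4333]
tool_rot: [3.135, -0.031, -0.008]
contact_force: [1.5, 0.3, 0.7]
opening: 0.0853
```

Run:
```python
from h import *
snap('wrist','w4');p,r,o=pose();print(p,r.round(3),o['t'],o['q'].round(2))
```

```text
[0.43508704 0.27055651 0.43333448] [[ 1.    -0.021 -0.005]
 [-0.021 -1.    -0.006]
 [-0.005  0.006 -1.   ]] 3.45 [ 0.41 -0.23  1.83 -0.    1.55  2.  ]
```

View pics/w4.png

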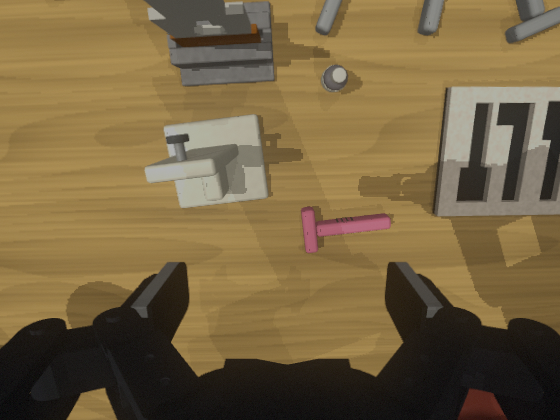

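Emit:
{"api": "jog_arm", "payload": {"steps": [[[4.5, -3, 0], [0, 0, -1]], [[4, -3, 0], [0, 0, 0]], [[0, 0, 0], [0, 0, 0]], [[0, 0, 0], [0, 0, 0]]]}}

```text
t: 3.85
tool_pos: [0.5228, 0.319, 0.4256]
tool_rot: [3.129, -0.027, -0.022]
contact_force: [-0.0, 1.2, -0.3]
opening: 0.0858
```

Run:
```python
from h import *
im,_=snap('wrist','w5');p,r,o=pose();print(p,r.round(3),o['t'],o['q'].round(2))
cv2.imwrite('pics/w5c.png',cv2.resize(im[50:250,120:400],(800,571),interpolation=cv2.INTER_CUBIC)[:,:,::-1])
im,_=load('w4')
cv2.imwrite('pics/w4c.png',cv2.resize(im[0:220,120:300],(491,600),interpolation=cv2.INTER_CUBIC)[:,:,::-1])
```

```text
[0.52248289 0.31873824 0.4252105 ] [[ 1.    -0.017 -0.014]
 [-0.018 -1.    -0.012]
 [-0.014  0.013 -1.   ]] 3.9 [ 0.43  0.02  1.62 -0.01  1.53  2.02]
```

View pics/w5.png

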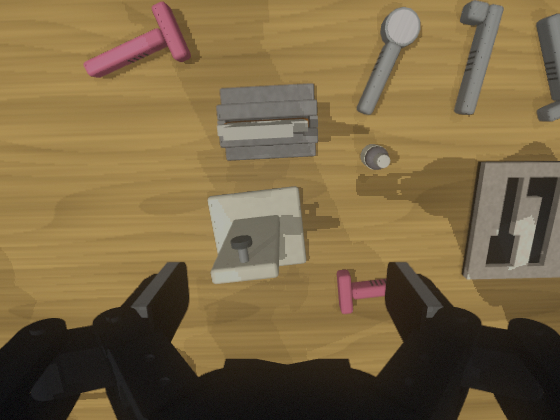

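View pics/w4c.png

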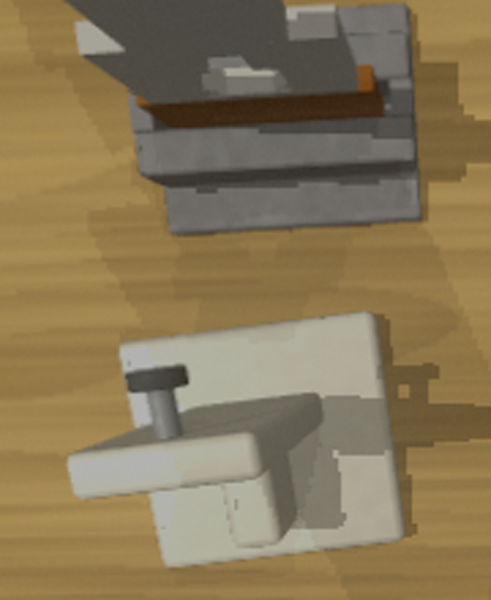

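Run:
```python
from h import *
im,_=load('w5')
cv2.imwrite('pics/w5d.png',cv2.resize(im[75:295,200:330],(472,800)[::1] if 0 else (780,1320),interpolation=cv2.INTER_CUBIC)[:600,:,::-1])
cv2.imwrite('pics/w5e.png',cv2.resize(im[75:295,200:330],(780,1320),interpolation=cv2.INTER_CUBIC)[660:1260,:,::-1])
im,_=load('scene0')
cv2.imwrite('pics/s0d.png',cv2.resize(im[155:245,345:415],(467,600),interpolation=cv2.INTER_CUBIC)[:,:,::-1])
```

```text
(no output)
```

View pics/w5d.png

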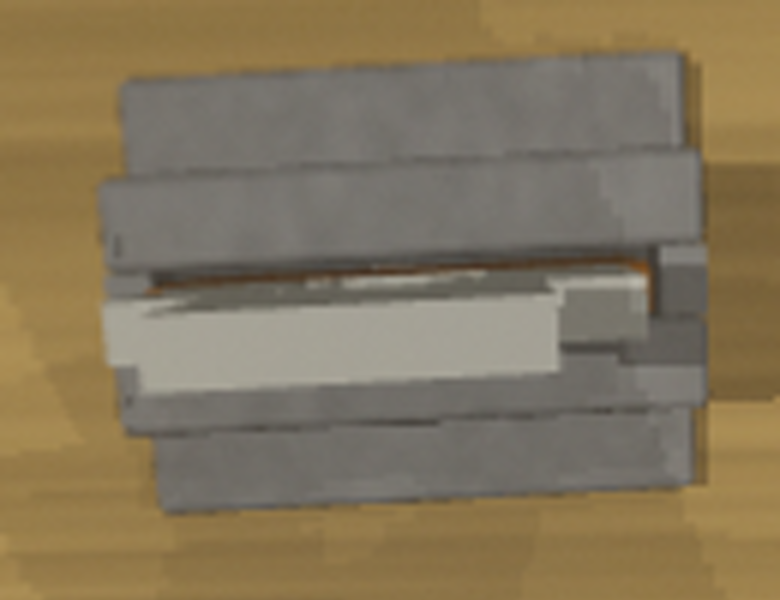

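View pics/w5e.png

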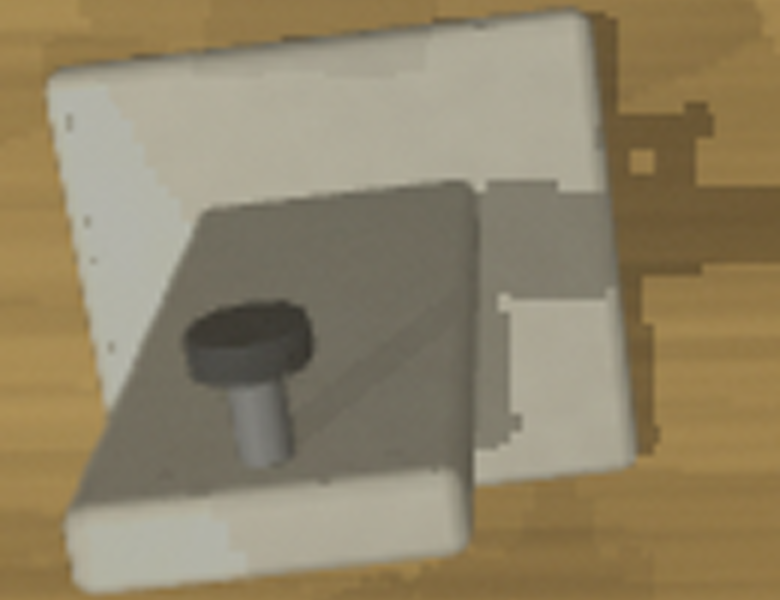

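View pics/s0d.png

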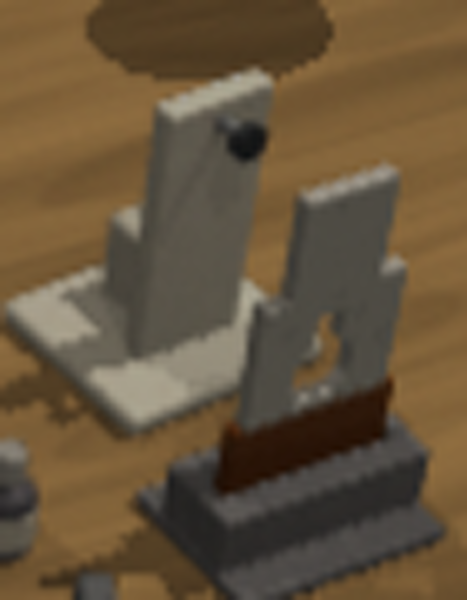

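Run:
```python
from h import *
w4,c4=load('w4');w5,c5=load('w5');s,cs=load('scene0');t,ct=load('top0')
def pt(crop,org,sc): return [(crop[0]+.0)/sc+org[0]-.5+.5/sc,(crop[1])/sc+org[1]-.5+.5/sc]
# tab
cor=[pt(c,(200,75),6) for c in [(140,312),(557,297),(557,372),(140,390)]]
P=onz(c5,cor,.180);print('tab top corners',P.round(4),'mean',P.mean(0).round(4),np.linalg.norm(P[1]-P[0]),np.linalg.norm(P[3]-P[0]))
print('yaw dirs',[(np.degrees(np.arctan2(*(a-b)[[1,0]]))).round(1) for a,b in [(P[0],P[1]),(P[3],P[2])]])
x,r=tri([(c5,np.mean(cor,0)),(cs,pt((347,184),(345,155),6.67))]);print('tab top tri',x.round(4),np.round(r,4))
# stud head masks
def dark(im,box):
    x0,y0,x1,y1=box;g=im[y0:y1,x0:x1].max(2);m=(g<75).astype(np.uint8)
    n,l,st,ce=cv2.connectedComponentsWithStats(m)
    i=1+np.argmax(st[1:,4]);x,y,w,h,a=st[i];return np.array([x+x0+(w-1)/2,y+y0+(h-1)/2]),(w,h,a),ce[i]+[x0,y0]
for n,im,b in [('w4',w4,(160,120,195,155)),('w5',w5,(225,230,258,252)),('sc',s,(374,165,392,185))]:
    print(n,*dark(im,b))
for n,c in [('w4',c4),('w5',c5),('sc',cs),('top',ct)]:
    T=np.array(c['camera_from_world']);print(n,(-T[:3,:3].T@T[:3,3]).round(3))
```

```text
tab top corners [[0.5831 0.3553 0.18  ]
 [0.5838 0.3117 0.18  ]
 [0.5761 0.3118 0.18  ]
 [0.5751 0.3558 0.18  ]] mean [0.5795 0.3336 0.18  ] 0.043577973356449196 0.008028863436875047
yaw dirs [np.float64(91.0), np.float64(91.4)]
tab top tri [0.5799 0.3341 0.1792] [0.0006 0.0006]
w4 [181.5 138.5] (np.int32(14), np.int32(8), np.int32(83)) [181.89156627 138.5060241 ]
w5 [241. 241.] (np.int32(21), np.int32(13), np.int32(175)) [242.54285714 240.61714286]
sc [380.5 176. ] (np.int32(8), np.int32(7), np.int32(39)) [380.84615385 175.48717949]
w4 [0.504 0.27  0.403]
w5 [0.591 0.318 0.395]
sc [ 1.351 -0.335  0.902]
top [0.248 0.028 1.432]
```

Run:
```python
from h import *
w4,c4=load('w4');w5,c5=load('w5');s,cs=load('scene0');t,ct=load('top0')
x,r=tri([(c5,(241,241.5)),(cs,(381.4,175.5)),(c4,(177.2,139.3))]);print(x.round(4),np.round(r,4))
x,r=tri([(c5,(241,241.5)),(cs,(381.4,175.5))]);print(x.round(4),np.round(r,4))
# board top edge front in w5 : crop (205? ) z=.147; 
q=lambda p,o,sc:[p[0]/sc+o[0]-.42,p[1]/sc+o[1]-.42]
P=onz(c5,[q(p,(200,185),6) for p in [(72,512),(458,470),(465,548),(85,590)]],.147);print(P.round(4),np.linalg.norm(P[0]-P[1]))
d=P[0]-P[1];print('board yaw',np.degrees(np.arctan2(-d[0],d[1])))
P=onz(c5,[q(p,(200,185),6) for p in [(50,78),(590,12),(632,460)]],.012);print(P.round(4))
d=P[0]-P[1];print('base yaw',np.degrees(np.arctan2(-d[0],d[1])));d=P[1]-P[2];print(np.degrees(np.arctan2(d[1],d[0])))
# stud shank pts at z=.135
P=onz(c5,[q(p,(200,185),6) for p in [(266,460),(254,390)]],.135);print(P.round(4));d=P[1]-P[0];print(np.degrees(np.arctan2(d[1],d[0])))
```

```text
[0.4876 0.3551 0.1347] [0.0006 0.0009 0.0005]
[0.4884 0.3548 0.1356] [0.0006 0.0006]
[[0.4681 0.3783 0.147 ]
 [0.4732 0.3254 0.147 ]
 [0.4615 0.3248 0.147 ]
 [0.4562 0.3775 0.147 ]] 0.05308251685472239
board yaw 5.548776251034007
[[0.4952 0.4078 0.012 ]
 [0.5064 0.3011 0.012 ]
 [0.4103 0.2929 0.012 ]]
base yaw 5.980592150858096
4.840457073326974
[[0.4697 0.353  0.135 ]
 [0.4804 0.3541 0.135 ]]
5.855128468483021
```

```bash
cat >> h.py <<'E'
def go(tgt,yaw,verbose=True):
    """remaining: rotation (tool frame deg), translation in CURRENT tool frame, and in the target frame"""
    p,r,o=pose(); c,s=np.cos(np.radians(yaw)),np.sin(np.radians(yaw))
    Rt=np.array([[c,s,0],[s,-c,0],[0,0,-1.]])
    rv=np.degrees(R.from_matrix(r.T@Rt).as_rotvec()); d=np.array(tgt)-p
    print('t',round(o['t'],2),'p',p.round(4),'rot',rv.round(2),'d_cur',(100*r.T@d).round(2),'d_tgt',(100*Rt.T@d).round(2),'F',np.round(o['contact_force'],1),'open',round(o['opening'],4),'q6',round(o['q'][5],2))
E
python3 - <<'E'
from h import *
go([.5795,.334,.40],91.2)
E
```

```text
t 3.9 p [0.5225 0.3187 0.4252] rot [-9.00e-02  1.21e+00 -9.22e+01] d_cur [ 5.71 -1.66  2.42] d_tgt [1.41 5.73 2.52] F [-0.7 -1.7 -0.9] open 0.0855 q6 2.02
```

Emit:
{"api": "jog_arm", "payload": {"steps": [[[0, 0, 0], [0, 0, -8.5]], [[0, 0, 0], [0, 0, -8.5]], [[0, 0, 0], [0, 0, -8.5]], [[0, 0, 0], [0, 0, -8.5]], [[0, 0, 0], [0, 0, -8.5]], [[0, 0, 0], [0, 0, -8.5]], [[0, 0, 0], [0, 0, -8.5]], [[0, 0, 0], [0, 0, -8.5]]]}}

```text
t: 4.7
tool_pos: [0.519, 0.3048, 0.4323]
tool_rot: [2.602, 1.752, -0.016]
contact_force: [0.2, 0.3, -0.0]
opening: 0.0852
```

Run:
```python
from h import *
go([.5795,.334,.40],91.2)
```

```text
t 4.7 p [0.519  0.3048 0.4323] rot [ -0.24   0.61 -23.3 ] d_cur [5.01 4.51 3.16] d_tgt [2.79 6.11 3.23] F [ 0.2  0.3 -0. ] open 0.0852 q6 0.79
```

Emit:
{"api": "jog_arm", "payload": {"steps": [[[0, 0, 0], [0, 0, -8]], [[0, 0, 0], [0, 0, -8]], [[0, 0, 0], [0, 0.6, -7]], [[2.5, 4, 2], [0, 0, 0]], [[0.5, 2.2, 1.3], [0, 0, 0]], [[0, 0, 0], [0, 0, 0]]]}}

```text
t: 5.3
tool_pos: [0.5769, 0.3267, 0.4066]
tool_rot: [2.193, 2.249, 0.01]
contact_force: [-0.5, -0.7, -0.1]
opening: 0.0855
```

Run:
```python
from h import *
go([.5795,.334,.35],91.2)
im,_=snap('wrist','w6')
```

```text
t 5.3 p [0.5769 0.3267 0.4066] rot [ 0.27 -0.26  0.24] d_cur [0.7  0.25 5.67] d_tgt [0.72 0.27 5.66] F [-0.5 -0.7 -0.1] open 0.0855 q6 0.38
```

View pics/w6.png

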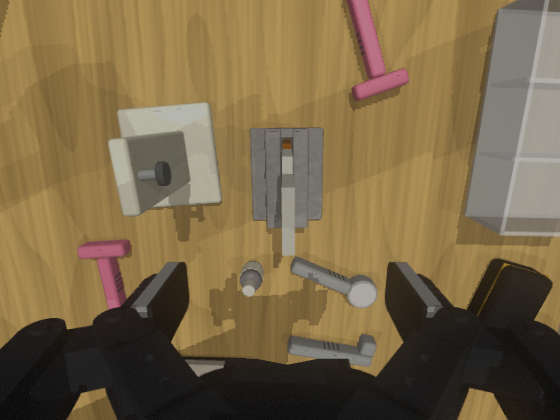

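Run:
```python
from h import *
im,c=load('w6');w5,c5=load('w5');s,cs=load('scene0')
cv2.imwrite('pics/w6c.png',cv2.resize(im[90:270,100:340],(800,600),interpolation=cv2.INTER_CUBIC)[:,:,::-1])
print(onz(c,[(282,255),(295,255)],.18).round(4))
x,r=tri([(c,(163,173.5)),(c5,(241,241.5)),(cs,(381.4,175.5))]);print(x.round(4),np.round(r,4))
```

```text
[[0.5764 0.3112 0.18  ]
 [0.5847 0.3114 0.18  ]]
[0.4884 0.3546 0.1358] [0.0004 0.0004 0.0008]
```

View pics/w6c.png

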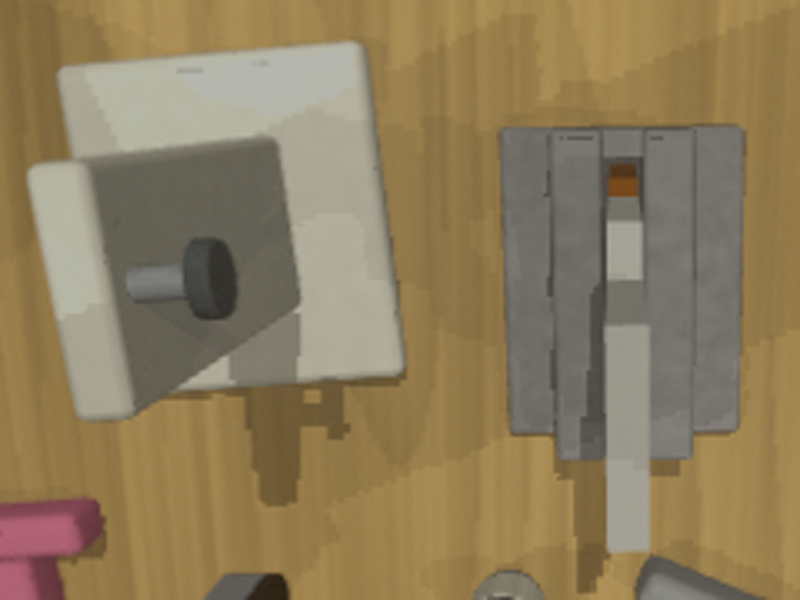

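Emit:
{"api": "jog_arm", "payload": {"steps": [[[0.7, 0.3, 3.5], [0.25, -0.25, 0.2]], [[0, 0, 3.5], [0, 0, 0]], [[0, 0, 1], [0, 0, 0]], [[0, 0, 0], [0, 0, 0]]]}}

```text
t: 5.75
tool_pos: [0.5778, 0.3308, 0.3346]
tool_rot: [2.199, 2.239, 0.016]
contact_force: [-0.3, -0.5, 0.3]
opening: 0.0854
```

Run:
```python
from h import *
go([.5802,.3335,.315],91.2)
```

```text
t 5.75 p [0.5778 0.3308 0.3346] rot [ 0.57 -0.25 -0.17] d_cur [0.26 0.23 1.96] d_tgt [0.27 0.25 1.96] F [-0.3 -0.5  0.3] open 0.0854 q6 0.39
```

Emit:
{"api": "jog_arm", "payload": {"steps": [[[0.3, 0.3, 2], [0.6, -0.2, 0]], [[0, 0, 0], [0, 0, 0]], [[0, 0, 0], [0, 0, 0]]]}}

```text
t: 6.05
tool_pos: [0.5815, 0.3338, 0.3188]
tool_rot: [2.201, 2.24, 0.01]
contact_force: [0.2, 0.5, 0.5]
opening: 0.0857
```

Run:
```python
from h import *
go([.5802,.3335,.315],91.2)
```

```text
t 6.05 p [0.5815 0.3338 0.3188] rot [ 0.3 -0.2 -0.2] d_cur [-0.03 -0.13  0.38] d_tgt [-0.03 -0.13  0.38] F [0.2 0.5 0.5] open 0.0857 q6 0.39
```

Close on the tab.

Emit:
{"api": "jog_arm", "payload": {"steps": [[[0, -0.1, 0.4], [0.3, 0, 0]], [[0, 0, 0], [0, 0, 0]], [[0, 0, 0], [0, 0, 0]], [[0, 0, 0], [0, 0, 0]], [[0, 0, 0], [0, 0, 0]], [[0, 0, 0], [0, 0, 0]]], "fingers": -1, "grip_force": 60}}

```text
t: 6.65
tool_pos: [0.5807, 0.3344, 0.3175]
tool_rot: [-2.2, -2.239, -0.007]
contact_force: [-2.1, -0.8, 0.5]
opening: 0.0072
```

Run:
```python
from h import *
go([.5802,.3335,.315],91.2)
```

```text
t 6.65 p [0.5807 0.3344 0.3175] rot [ 0.08 -0.28 -0.18] d_cur [-0.09 -0.06  0.25] d_tgt [-0.08 -0.06  0.25] F [-2.1 -0.8  0.5] open 0.0072 q6 0.39
```

Emit:
{"api": "jog_arm", "payload": {"steps": [[[0, 0, -1.2], [0, 0, 0]], [[0, 0, -1.6], [0, 0, 0]], [[0, 0, -1.8], [0, 0, 0]], [[0, 0, -0.3], [0, 0, 0]], [[0, 0, 0], [0, 0, 0]], [[0, 0, 0], [0, 0, 0]]]}}

```text
t: 7.25
tool_pos: [0.581, 0.334, 0.3714]
tool_rot: [-2.201, -2.24, -0.011]
contact_force: [-0.0, 0.3, -1.6]
opening: 0.0073
```

Run:
```python
from h import *
go([.53,.352,.366],96.8)
im,c=snap('scene','s1')
cv2.imwrite('pics/s1c.png',cv2.resize(im[130:250,330:430],(600,720)[0:2],interpolation=cv2.INTER_CUBIC)[:600,:,::-1])
```

```text
t 7.25 p [0.581  0.334  0.3714] rot [ 0.28 -0.3  -5.79] d_cur [ 1.89 -5.07  0.52] d_tgt [ 2.39 -4.85  0.54] F [-0.   0.3 -1.6] open 0.0073 q6 0.39
```

View pics/s1c.png

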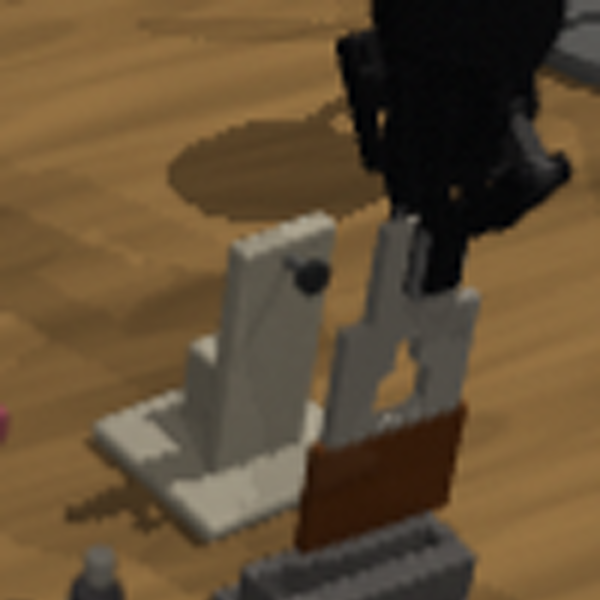

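Emit:
{"api": "jog_arm", "payload": {"steps": [[[0, 0, 0], [0.3, -0.3, -5.8]], [[1.2, -2.4, 0.2], [0, 0, 0]], [[1.2, -2.4, 0.2], [0, 0, 0]], [[0, 0, 0], [0, 0, 0]], [[0, 0, 0], [0, 0, 0]]]}}

```text
t: 7.8
tool_pos: [0.5288, 0.3515, 0.3622]
tool_rot: [-2.08, -2.351, 0.011]
contact_force: [0.2, 0.3, -0.3]
opening: 0.0071
```

Run:
```python
from h import *
# plate offset from TCP in tool frame: tool x -0.9mm
y=np.radians(5.6);ax=np.array([np.cos(y),np.sin(y),0]);tx=np.array([-np.sin(y),np.cos(y),0])
stud=np.array([.4884,.3547,.1355])-.010*ax;print(stud)
pre=stud+.030*ax+tx*.0009;pre[2]=.135+.075+.1545
print(pre);go(pre,96.8-0.2)
im,c=snap('scene','s2');snap('wrist','w7')
cv2.imwrite('pics/s2c.png',cv2.resize(im[130:250,330:430],(600,720),interpolation=cv2.INTER_CUBIC)[:600,:,::-1])
```

```text
[0.47844773 0.35372417 0.1355    ]
[0.50821672 0.35754736 0.3645    ]
t 7.8 p [0.5288 0.3515 0.3622] rot [-0.4   0.17  0.38] d_cur [ 0.85 -1.97 -0.22] d_tgt [ 0.84 -1.97 -0.23] F [ 0.2  0.3 -0.3] open 0.0071 q6 0.35
```

View pics/s2c.png

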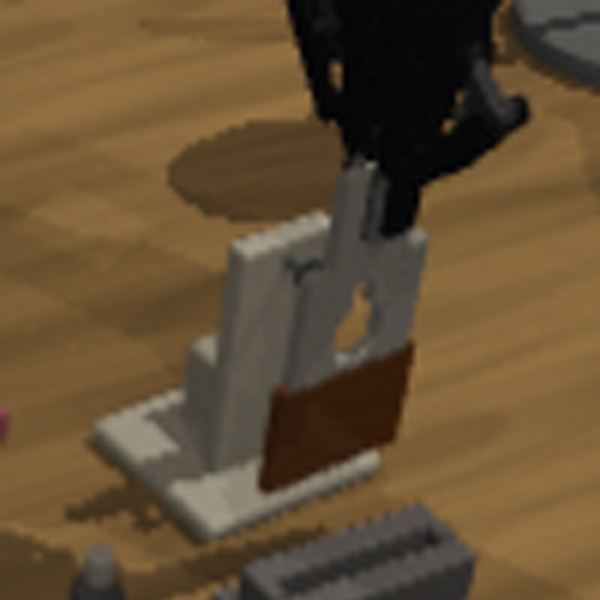

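View pics/w7.png

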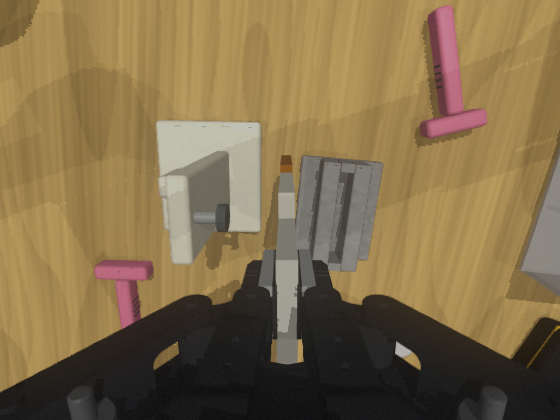

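Emit:
{"api": "jog_arm", "payload": {"steps": [[[0.5, -1, -0.2], [-0.4, 0.2, 0.4]], [[0.4, -0.8, 0], [0, 0, 0]], [[0, 0, 0], [0, 0, 0]]]}}

```text
t: 8.2
tool_pos: [0.5104, 0.358, 0.3644]
tool_rot: [-2.094, -2.342, -0.002]
contact_force: [-0.1, -0.5, -1.7]
opening: 0.0073
```

Run:
```python
from h import *
go([.5082,.3575,.3645],96.6)
p,r,o=pose()
im,c=snap('scene','s3');
cv2.imwrite('pics/s3c.png',cv2.resize(im[150:220,355:415],(680,800),interpolation=cv2.INTER_CUBIC)[:600,:,::-1])
def pc(P): return (proj(c,P)-[355,150]+.5)*[680/60,800/70]
for n,dz in [('hole c',.0755+.0),('slot top',.045),('hole bot',.045+.044),('shoulder',.033)]:
    P=p+r@np.array([-.0009,0,.1545+dz]);print(n,P.round(4),proj(c,P).round(1),pc(P).round(0))
for q in [(-14),14]: print(pc(p+r@np.array([-.0009+q/1000,0,.1545+.075])).round(0))
print('stud head',pc([.4884,.3547,.1355]))
```

```text
t 8.2 p [0.5104 0.358  0.3644] rot [ 0.03 -0.06 -0.21] d_cur [-0.03 -0.22 -0.01] d_tgt [-0.02 -0.22 -0.01] F [-0.1 -0.5 -1.7] open 0.0073 q6 0.38
hole c [0.5105 0.3573 0.1344] [[386.4 179.7]] [[361. 345.]]
slot top [0.5105 0.3573 0.1649] [[387.9 170.7]] [[378. 243.]]
hole bot [0.5105 0.3574 0.1209] [[385.8 183.6]] [[354. 389.]]
shoulder [0.5105 0.3573 0.1769] [[388.5 167.1]] [[385. 202.]]
[[318. 361.]]
[[406. 326.]]
stud head [[302.37235004 296.58231703]]
```

View pics/s3c.png

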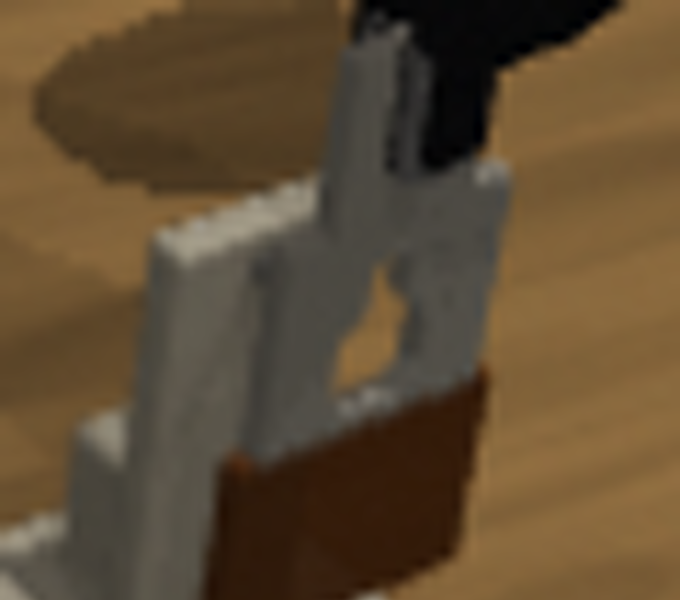

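Emit:
{"api": "jog_arm", "payload": {"steps": [[[0, -0.9, 0], [0, 0, -0.2]], [[0, -0.8, 0], [0, 0, 0]], [[0, -0.8, 0], [0, 0, 0]], [[0, -0.5, 0], [0, 0, 0]], [[0, 0, 0], [0, 0, 0]]]}}

```text
t: 8.75
tool_pos: [0.4782, 0.3539, 0.3647]
tool_rot: [2.09, 2.345, 0.002]
contact_force: [-0.2, 1.2, -0.4]
opening: 0.0073
```

Run:
```python
from h import *
go([.4784,.3546,.3645],96.6)
p,r,o=pose()
im,c=snap('scene','s4');
cv2.imwrite('pics/s4c.png',cv2.resize(im[140:210,345:405],(680,800),interpolation=cv2.INTER_CUBIC)[:600,:,::-1])
```

```text
t 8.75 p [0.4782 0.3539 0.3647] rot [ 0.08 -0.05 -0.  ] d_cur [0.06 0.03 0.02] d_tgt [0.06 0.03 0.02] F [-0.2  1.2 -0.4] open 0.0073 q6 0.4
```

View pics/s4c.png

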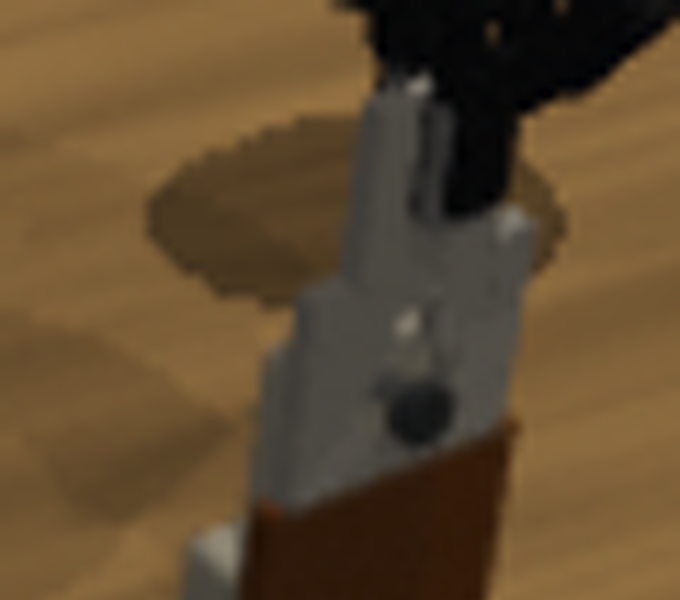

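Emit:
{"api": "jog_arm", "payload": {"steps": [[[0.05, 0, 0.6], [0, 0, 0]], [[0, 0, 0.8], [0, 0, 0]], [[0, 0, 0.7], [0, 0, 0]], [[0, 0, 0], [0, 0, 0]]]}}

```text
t: 9.2
tool_pos: [0.4788, 0.3544, 0.3416]
tool_rot: [2.09, 2.345, 0.002]
contact_force: [0.4, 0.3, -2.1]
opening: 0.0077
```

Run:
```python
from h import *
go([.4784,.3546,.3305],96.6)
```

```text
t 9.2 p [0.4788 0.3544 0.3416] rot [ 0.08 -0.04 -0.03] d_cur [ 0.02 -0.04  1.11] d_tgt [ 0.02 -0.04  1.11] F [ 0.4  0.3 -2.1] open 0.0077 q6 0.4
```

Emit:
{"api": "jog_arm", "payload": {"steps": [[[0, -0.04, 0.6], [0, 0, 0]], [[0, 0, 0.5], [0, 0, 0]], [[0, 0, 0], [0, 0, 0]]]}}

```text
t: 9.5
tool_pos: [0.4794, 0.355, 0.3388]
tool_rot: [2.09, 2.344, 0.004]
contact_force: [-1.4, 0.4, -2.8]
opening: 0.0071
```

Run:
```python
from h import *
go([.4784,.3546,.3305],96.6)
p,r,o=pose()
im,c=snap('scene','s5');
cv2.imwrite('pics/s5c.png',cv2.resize(im[140:210,345:405],(680,800),interpolation=cv2.INTER_CUBIC)[:600,:,::-1])
```

```text
t 9.5 p [0.4794 0.355  0.3388] rot [ 0.15 -0.08 -0.04] d_cur [-0.03 -0.11  0.83] d_tgt [-0.03 -0.1   0.83] F [-1.4  0.4 -2.8] open 0.0071 q6 0.4
```

View pics/s5c.png

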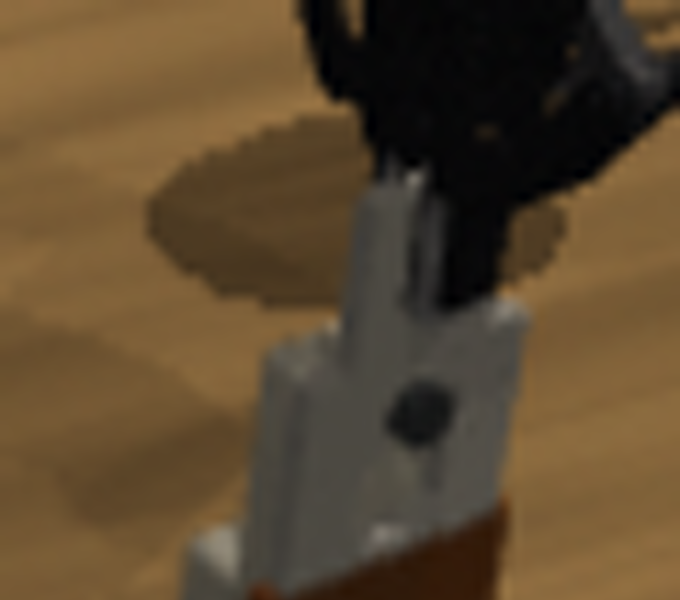

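Emit:
{"api": "jog_arm", "payload": {"steps": [[[0, -0.1, 0.3], [0, 0, 0]], [[0, 0, 0], [0, 0, 0]]]}}

```text
t: 9.75
tool_pos: [0.4789, 0.3551, 0.3383]
tool_rot: [2.089, 2.343, 0.008]
contact_force: [-1.7, -0.8, -2.1]
opening: 0.0073
```

Run:
```python
from h import *
go([.4784,.3546,.3305],96.6)
```

```text
t 9.75 p [0.4789 0.3551 0.3383] rot [ 0.3  -0.1  -0.04] d_cur [-0.04 -0.06  0.78] d_tgt [-0.04 -0.06  0.78] F [-1.7 -0.8 -2.1] open 0.0073 q6 0.4
```

Emit:
{"api": "jog_arm", "payload": {"steps": [[[0, 0, 0.8], [0, 0, 0]], [[0, 0, 0], [0, 0, 0]]]}}

```text
t: 9.95
tool_pos: [0.4791, 0.3555, 0.3387]
tool_rot: [2.09, 2.344, 0.006]
contact_force: [-2.4, -0.9, -3.5]
opening: 0.0074
```

Run:
```python
from h import *
go([.4784,.3546,.3305],96.6)
p,r,o=pose();print(o['contact_force'],o['wrist_torque'])
im,c=snap('scene','s6');
cv2.imwrite('pics/s6c.png',cv2.resize(im[140:210,345:405],(680,800),interpolation=cv2.INTER_CUBIC)[:600,:,::-1])
im,c=snap('wrist','w8');
```

```text
t 9.95 p [0.4791 0.3555 0.3387] rot [ 0.23 -0.08 -0.04] d_cur [-0.09 -0.09  0.82] d_tgt [-0.08 -0.08  0.82] F [-2.4 -0.9 -3.5] open 0.0074 q6 0.4
[-2.3694072  -0.85150186 -3.45860528] [-0.07029057  0.464958    0.01184745]
```

View pics/w8.png

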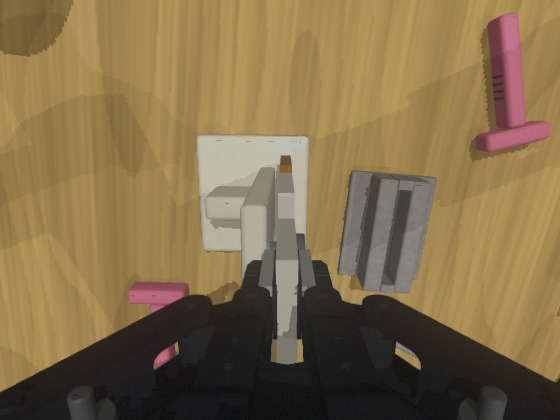

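View pics/s6c.png

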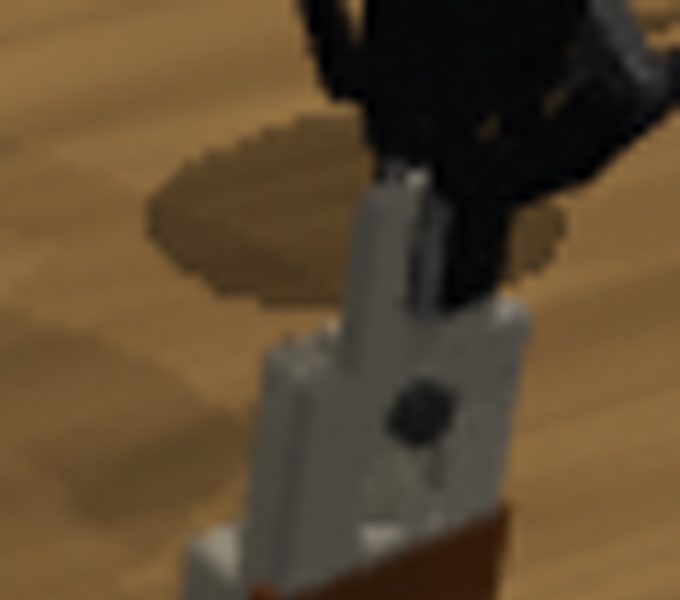

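Emit:
{"api": "jog_arm", "payload": {"steps": [[[0, 0, 0], [0, 0, 0]], [[0, 0, 0], [0, 0, 0]], [[0, 0, 0], [0, 0, 0]], [[0, 0, 0], [0, 0, 0]], [[0, 0, 0], [0, 0, 0]], [[0, 0, -3], [0, 0, 0]], [[0, 0, -4], [0, 0, 0]], [[0, 0, -4], [0, 0, 0]]], "fingers": 1}}

```text
t: 10.85
tool_pos: [0.4782, 0.3546, 0.4386]
tool_rot: [-2.089, -2.342, 0.016]
contact_force: [0.9, 0.4, 0.5]
opening: 0.0853
```

Run:
```python
from h import *
go([.4784,.3546,.3305],96.6)
im,c=snap('scene','s7');
cv2.imwrite('pics/s7c.png',cv2.resize(im[140:240,330:420],(540,600),interpolation=cv2.INTER_CUBIC)[:,:,::-1])
im,c=snap('wrist','w9');
P=[.4784,.3546,.3387-.1545-.045];
```

```text
t 10.85 p [0.4782 0.3546 0.4386] rot [-0.53  0.26 -0.06] d_cur [ 0.05  0.12 10.81] d_tgt [-0.    0.02 10.81] F [0.9 0.4 0.5] open 0.0853 q6 0.4
```

View pics/w9.png

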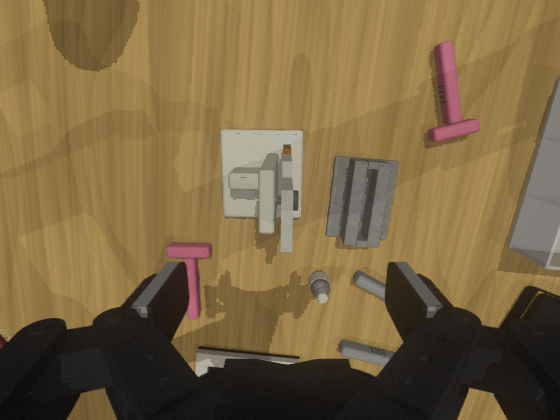

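View pics/s7c.png

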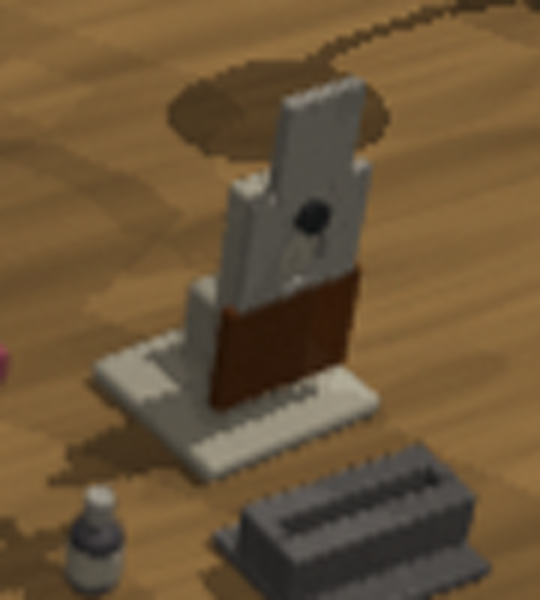

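Emit:
{"api": "jog_arm", "payload": {"steps": [[[-3.6, 2.1, 0], [0, 0, 4.4]], [[-3.6, 2.1, 0], [0, 0, 4.4]], [[-3.6, 2.1, 0], [0, 0, 4.4]], [[-3.6, 2.1, 0], [0, 0, 4.4]], [[-3.6, 2.1, 0], [0, 0, 4.4]], [[-3.6, 2.1, 0], [0, 0, 4.4]], [[-3.6, 2.1, 0], [0, 0, 4.4]], [[-3.6, 2.1, 0], [0, 0, 4.4]]]}}

```text
t: 11.75
tool_pos: [0.6004, 0.0429, 0.4436]
tool_rot: [-2.713, -1.583, -0.014]
contact_force: [0.6, -0.0, 0.3]
opening: 0.0857
```

Emit:
{"api": "jog_arm", "payload": {"steps": [[[-3.6, 2.1, 0], [0, 0, 4.4]], [[-3.6, 2.1, 0], [0, 0, 4.4]], [[-3.6, 2.1, 0], [0, 0, 4.4]], [[-3.6, 2.1, 0], [0, 0, 4.4]], [[-3.6, 2.1, 0], [0, 0, 4.4]], [[-3.6, 2.1, 0], [0, 0, 4.4]], [[0, 0, 0], [0, 0, 0]]]}}

```text
t: 12.45
tool_pos: [0.5516, -0.2153, 0.4361]
tool_rot: [-3.012, -0.881, -0.008]
contact_force: [-0.1, 0.9, 0.6]
opening: 0.0853
```

Run:
```python
from h import *
go([.42,-.345,.42],12)
im,c=snap('wrist','w10');
```

```text
t 12.45 p [ 0.5516 -0.2153  0.4361] rot [-0.15 -0.3  20.6 ] d_cur [-18.08   3.84   1.5 ] d_tgt [-15.57   9.95   1.61] F [-0.1  0.9  0.6] open 0.0853 q6 0.5
```

View pics/w10.png

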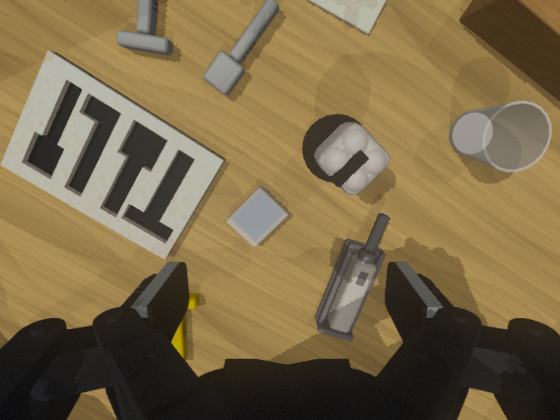

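Emit:
{"api": "jog_arm", "payload": {"steps": [[[-2, 2.2, 0], [0, 0, 6.9]], [[-2.8, 2, 0.4], [0, 0, 6.9]], [[-3, 1.8, 0.4], [0, 0, 6.8]], [[-3.5, 1.8, 0.4], [0, 0, 0]], [[-3.5, 1.5, 0.3], [0, 0, 0]], [[0, 0, 0], [0, 0, 0]], [[0, 0, 0], [0, 0, 0]]]}}

```text
t: 13.2
tool_pos: [0.4475, -0.3441, 0.4159]
tool_rot: [-3.114, -0.331, -0.011]
contact_force: [-0.3, 0.2, -1.0]
opening: 0.0853
```

Run:
```python
from h import *
go([.42,-.345,.42],12)
im,c=snap('wrist','w11');
cv2.imwrite('pics/w11c.png',cv2.resize(im[0:220,200:480],(764,600),interpolation=cv2.INTER_CUBIC)[:,:,::-1])
```

```text
t 13.2 p [ 0.4475 -0.3441  0.4159] rot [-0.51 -0.45  0.13] d_cur [-2.7  -0.49 -0.42] d_tgt [-2.71 -0.48 -0.41] F [-0.3  0.2 -1. ] open 0.0853 q6 0.57
```

View pics/w11.png

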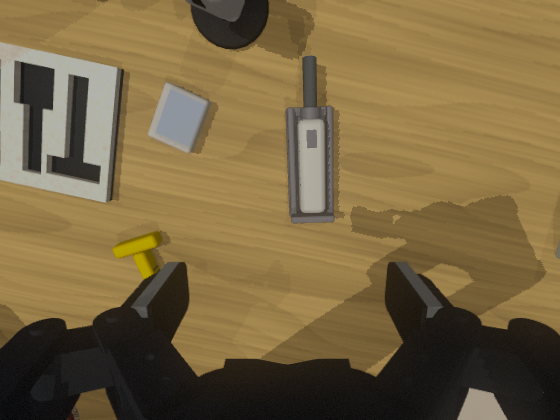

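Run:
```python
from h import *
im,c=load('w11')
cv2.imwrite('pics/w11d.png',cv2.resize(im[45:235,270:350],(400,950),interpolation=cv2.INTER_CUBIC)[:600,:,::-1])
cv2.imwrite('pics/w11e.png',cv2.resize(im[45:235,270:350],(400,950),interpolation=cv2.INTER_CUBIC)[350:950,:,::-1])
```

```text
(no output)
```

View pics/w11d.png

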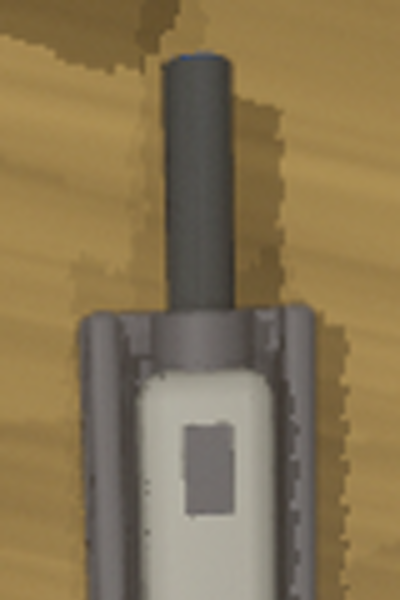

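View pics/w11e.png

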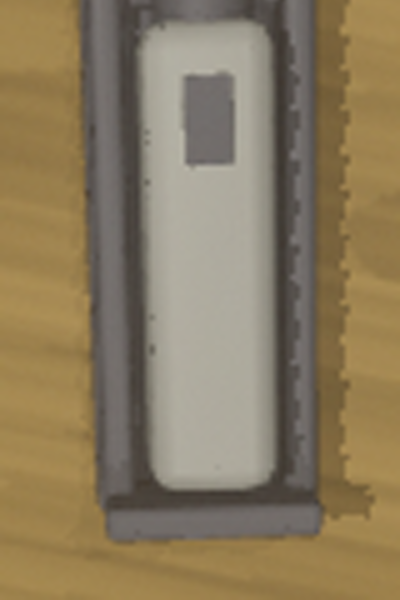

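```bash
python3 - <<'E'
from h import *
im,c=load('w11');w2,c2=load('w2')
q=lambda p:[p[0]/5+270-.4,p[1]/5+45-.4]
F=onz(c,[q((206,370)),q((211,840))],.040);print('body',F.round(4),F.mean(0).round(4),np.linalg.norm(F[0]-F[1]))
d=F[0]-F[1];print(np.degrees(np.arctan2(d[1],d[0])))
Rr=onz(c,[q((198,55)),q((202,305))],.027);d=Rr[0]-Rr[1];print('rod',Rr.round(4),np.degrees(np.arctan2(d[1],d[0])))
d=Rr[0]-F[1];print(np.degrees(np.arctan2(d[1],d[0])))
# dock outline z: rear wall top 35mm
E1=onz(c,[q((105,890)),q((320,885))],.035);print('rear wall',E1.round(4),E1.mean(0));d=E1[0]-E1[1];print(np.degrees(np.arctan2(-d[0],d[1])))
E2=onz(c,[q((80,320)),q((317,308))],.022);print(E2.round(4),E2.mean(0));
E3=onz(c,[q((97,850)),q((80,320)),q((317,850)),q((317,308))],.022);print([np.degrees(np.arctan2((b-a)[1],(b-a)[0])) for a,b in [(E3[0],E3[1]),(E3[2],E3[3])]])
E
python3 - <<'E'
import sys;sys.path.insert(0,'.')
import os;os.chdir('.')
from h import *
im,c=load('w2')
cv2.imwrite('pics/w2d.png',cv2.resize(im[45:235,315:415],(500,950),interpolation=cv2.INTER_CUBIC)[:950,:,::-1][::1])
im,c=load('scene0')
cv2.imwrite('pics/s0e.png',cv2.resize(im[255:310,105:165],(654,600),interpolation=cv2.INTER_CUBIC)[:,:,::-1])
E
```

```text
body [[ 0.5205 -0.3498  0.04  ]
 [ 0.4251 -0.3734  0.04  ]] [ 0.4728 -0.3616  0.04  ] 0.09825212263998452
13.858509239875955
rod [[ 0.5799 -0.3351  0.027 ]
 [ 0.5332 -0.3468  0.027 ]] 14.084186668810823
13.875321482216581
rear wall [[ 0.4077 -0.3537  0.035 ]
 [ 0.4189 -0.3999  0.035 ]] [ 0.41328541 -0.37682512  0.035     ]
13.688110500497038
[[ 0.5251 -0.3227  0.022 ]
 [ 0.538  -0.3708  0.022 ]] [ 0.53157311 -0.34675476  0.022     ]
[np.float64(14.039941310383558), np.float64(14.192387851437976)]
```

View pics/s0e.png

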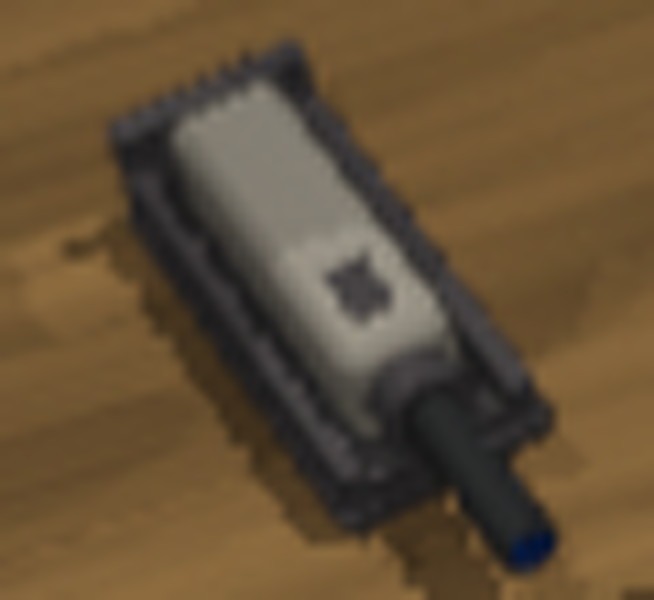

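Run:
```python
from h import *
w,cw=load('w11');s,cs=load('scene0')
print('tip tri',*tri([(cw,[198/5+269.6,57/5+44.6]),(cs,(530/10.9+104.5,548/10.9+254.5))]))
im,c=load('w10')
cv2.imwrite('pics/w10c.png',cv2.resize(im[105:205,295:405],(660,600),interpolation=cv2.INTER_CUBIC)[:,:,::-1])
im,c=load('scene0')
cv2.imwrite('pics/s0f.png',cv2.resize(im[255:325,170:220],(430,600),interpolation=cv2.INTER_CUBIC)[:,:,::-1])
im,c=load('top0')
cv2.imwrite('pics/t0f.png',cv2.resize(im[165:205,360:400],(600,600),interpolation=cv2.INTER_CUBIC)[:,:,::-1])
```

```text
tip tri [ 0.57975099 -0.33457775  0.02577619] [np.float64(0.0006593955156230429), np.float64(0.0006593955156229633)]
```

View pics/w10c.png

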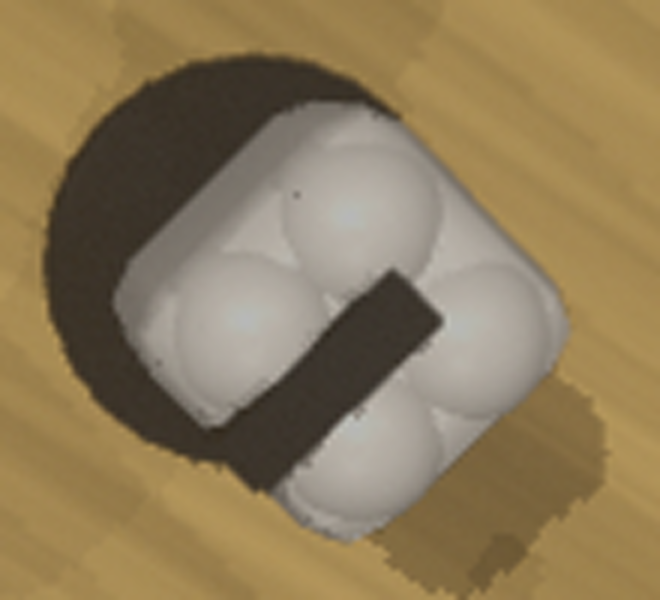

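View pics/t0f.png

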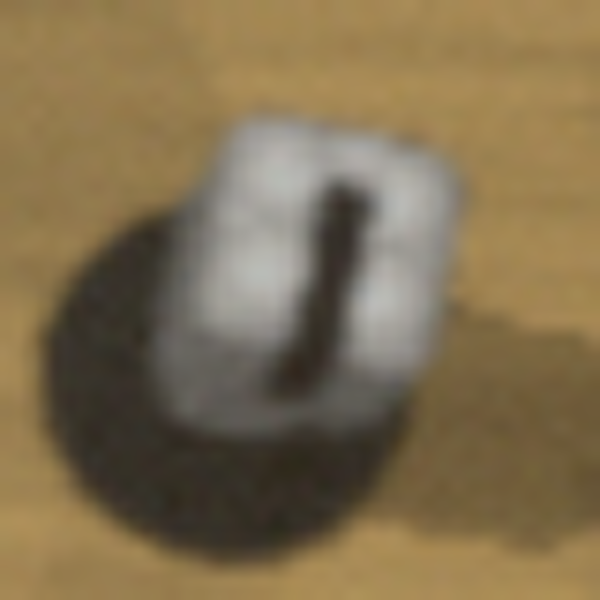

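View pics/s0f.png

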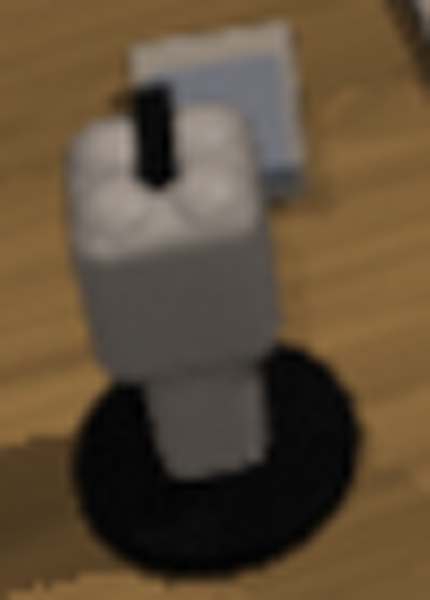

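Run:
```python
from h import *
im,c=load('w10')
q=lambda p:[p[0]/6+294.6,p[1]/6+104.6]
T=np.array(c['camera_from_world']);print('cam',(-T[:3,:3].T@T[:3,3]).round(3))
P=onz(c,[q(p) for p in [(418,295),(240,460),(393,268),(210,430),(442,322),(270,490)]],.125);print(P.round(4))
for a,b in [(1,0),(3,2),(5,4)]:
    d=P[a]-P[b]; d=-d;print('yaw',np.degrees(np.arctan2(d[1],d[0])),np.linalg.norm(d))
print('w',np.linalg.norm(P[2]-P[4]),np.linalg.norm(P[3]-P[5]))
# crown sides: lower-left side edge (face edge) top: (125,310)->(345,540)?; right-lower edge (345,540)-(568,330); upper right (400,115)-(568,320)
P=onz(c,[q(p) for p in [(345,540),(568,325),(400,112)]],.118);print(P.round(4))
t,ct=load('top0')
q2=lambda p:[p[0]/15+359.53,p[1]/15+164.53]
P=onz(ct,[q2((345,185)),q2((292,385))],.125);print('top groove',P.round(4));d=P[0]-P[1];print(np.degrees(np.arctan2(d[1],d[0])))
```

```text
cam [ 0.61  -0.178  0.407]
[[ 0.621  -0.248   0.125 ]
 [ 0.5883 -0.2404  0.125 ]
 [ 0.6222 -0.2429  0.125 ]
 [ 0.5895 -0.2343  0.125 ]
 [ 0.6198 -0.2531  0.125 ]
 [ 0.587  -0.2465  0.125 ]]
yaw -13.14657134972289 0.03363754541824752
yaw -14.716475231470502 0.033749572179409215
yaw -11.37243683713951 0.033452359263211016
w 0.01048694836137122 0.012451496368251045
[[ 0.5863 -0.2619  0.118 ]
 [ 0.6296 -0.2706  0.118 ]
 [ 0.6406 -0.2326  0.118 ]]
top groove [[ 0.6223 -0.2482  0.125 ]
 [ 0.5808 -0.2369  0.125 ]]
-15.283922806721229
```

Run:
```python
from h import *
t,ct=load('top0')
q2=lambda p:[p[0]/15+359.53,p[1]/15+164.53]
P=onz(ct,[q2((225,380)),q2((42,380)),q2((225,562))],.008);print(P.round(4))
im,c=load('w10')
q=lambda p:[p[0]/6+294.6,p[1]/6+104.6]
import numpy as np
# circle fit on base visible rim
pts=onz(c,[q(p) for p in [(45,250),(75,155),(150,82),(255,53),(350,80),(65,340),(110,410),(180,450),(390,108)]],.010)[:,:2]
A=np.c_[2*pts,np.ones(len(pts))];s=np.linalg.lstsq(A,(pts**2).sum(1),rcond=None)[0];print(s[:2],np.sqrt(s[2]+s[0]**2+s[1]**2))
y=np.radians(-13.1);u=np.array([np.cos(y),np.sin(y)]);print('cavity from centre',s[:2]-.025*u)
```

```text
[[ 0.6114 -0.246   0.008 ]
 [ 0.6105 -0.2063  0.008 ]
 [ 0.5709 -0.2454  0.008 ]]
[ 0.61273497 -0.24452839] 0.039340115934291126
cavity from centre [ 0.58838557 -0.2388621 ]
```

Run:
```python
from h import *
go([.473,-.3617,.26],14)
```

```text
t 13.25 p [ 0.4477 -0.3439  0.4158] rot [-0.51 -0.43 -1.83] d_cur [ 1.99  2.41 15.58] d_tgt [ 2.03  2.34 15.58] F [ 0.4  0.2 -0.2] open 0.0854 q6 0.57
```

Emit:
{"api": "jog_arm", "payload": {"steps": [[[0, 0, 0], [-0.5, -0.4, -1.8]], [[0.7, 0.8, 4], [0, 0, 0]], [[0.7, 0.8, 4], [0, 0, 0]], [[0.6, 0.7, 4], [0, 0, 0]], [[0, 0, 3], [0, 0, 0]], [[0, 0, 0], [0, 0, 0]], [[0, 0, 0], [0, 0, 0]]]}}

```text
t: 13.95
tool_pos: [0.4827, -0.3565, 0.2663]
tool_rot: [3.104, 0.419, 0.011]
contact_force: [0.0, -0.7, 0.6]
opening: 0.0854
```

Run:
```python
from h import *
go([.473,-.3617,.198],14)
im,c=snap('wrist','w12');
```

```text
t 13.95 p [ 0.4827 -0.3565  0.2663] rot [ 0.57 -0.32  1.36] d_cur [-1.11  0.18  6.83] d_tgt [-1.07  0.27  6.83] F [ 0.  -0.7  0.6] open 0.0854 q6 0.54
```

View pics/w12.png

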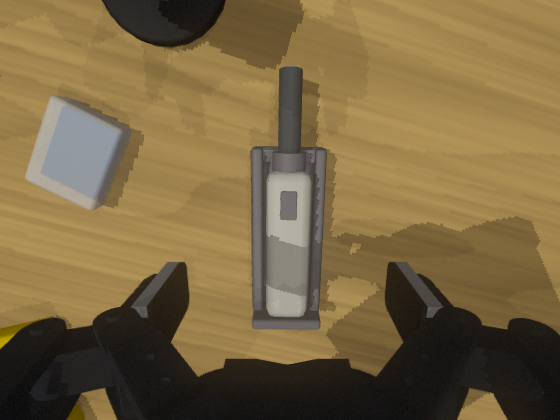

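Run:
```python
from h import *
im,c=load('w12')
P=onz(c,[(289,172),(288,318)],.04);print(P.round(4),P.mean(0));d=P[0]-P[1];print(np.degrees(np.arctan2(d[1],d[0])))
Q=onz(c,[(291,68),(290,150)],.027);print(Q.round(4));d=Q[0]-Q[1];print(np.degrees(np.arctan2(d[1],d[0])))
d=Q[0]-P[1];print(np.degrees(np.arctan2(d[1],d[0])))
```

```text
[[ 0.5209 -0.3496  0.04  ]
 [ 0.4252 -0.3755  0.04  ]] [ 0.47302651 -0.36255424  0.04      ]
15.107802160403553
[[ 0.5787 -0.3351  0.027 ]
 [ 0.5324 -0.3473  0.027 ]]
14.826269635486215
14.739033395388272
```

Emit:
{"api": "jog_arm", "payload": {"steps": [[[-0.5, 0.1, 2], [0.6, -0.3, 1.4]], [[-0.6, 0.1, 2], [0, 0, 0]], [[0, 0, 1.5], [0, 0, 0]], [[0, 0, 0], [0, 0, 0]], [[0, 0, 0], [0, 0, 0]]]}}

```text
t: 14.5
tool_pos: [0.4744, -0.363, 0.2152]
tool_rot: [3.111, 0.377, 0.011]
contact_force: [0.6, -0.6, 0.2]
opening: 0.0856
```

Run:
```python
from h import *
go([.473,-.3617,.198],14)
```

```text
t 14.5 p [ 0.4744 -0.363   0.2152] rot [ 0.51 -0.36 -0.18] d_cur [-0.11 -0.17  1.72] d_tgt [-0.1  -0.16  1.72] F [ 0.6 -0.6  0.2] open 0.0856 q6 0.55
```

Emit:
{"api": "jog_arm", "payload": {"steps": [[[-0.1, -0.1, 1], [0.3, -0.2, -0.4]], [[0, 0, 0.6], [0.2, -0.2, 0]], [[0, 0, 0], [0, 0, 0]], [[0, 0, 0], [0, 0, 0]]]}}

```text
t: 14.9
tool_pos: [0.474, -0.3629, 0.2]
tool_rot: [3.115, 0.39, 0.001]
contact_force: [0.3, -0.0, -0.3]
opening: 0.0853
```

Run:
```python
from h import *
go([.473,-.3620,.198],14.3)
```

```text
t 14.9 p [ 0.474  -0.3629  0.2   ] rot [ 0.13 -0.03 -0.05] d_cur [-0.08 -0.11  0.2 ] d_tgt [-0.08 -0.11  0.2 ] F [ 0.3 -0.  -0.3] open 0.0853 q6 0.54
```

Emit:
{"api": "jog_arm", "payload": {"steps": [[[-0.1, -0.1, 0.3], [0, 0, 0]], [[0, 0, 0], [0, 0, 0]], [[0, 0, 0], [0, 0, 0]], [[0, 0, 0], [0, 0, 0]], [[0, 0, 0], [0, 0, 0]], [[0, 0, 0], [0, 0, 0]]], "fingers": -1, "grip_force": 60}}

```text
t: 15.5
tool_pos: [0.4731, -0.3623, 0.1979]
tool_rot: [3.114, 0.389, 0.003]
contact_force: [-0.6, -0.6, -1.4]
opening: 0.0266
```

Run:
```python
from h import *
go([.473,-.3620,.198],14.3)
```

```text
t 15.5 p [ 0.4731 -0.3623  0.1979] rot [ 0.21 -0.08 -0.04] d_cur [ 0.   -0.03 -0.01] d_tgt [ 0.   -0.03 -0.01] F [-0.6 -0.6 -1.4] open 0.0266 q6 0.54
```

Emit:
{"api": "jog_arm", "payload": {"steps": [[[0, 0, -2], [0, 0, 0]], [[0, 0, -3], [0, 0, 0]], [[0, 0, -3], [0, 0, 0]], [[-1, 0, -0.3], [0, 0, 7]], [[-1, 0, 0], [0, 0, 7]], [[-1, 0, 0], [0, 0, 7]], [[0, 0, 0], [0, 0, 6.4]], [[0, 0, 0], [0, 0, 0]]]}}

```text
t: 16.3
tool_pos: [0.441, -0.3645, 0.2806]
tool_rot: [-3.117, 0.387, 0.004]
contact_force: [0.2, 0.2, -0.6]
opening: 0.0265
```

Run:
```python
from h import *
y=np.radians(-13.1);u=np.array([np.cos(y),np.sin(y),0])
cav=np.array([.588,-.2393,.105])
tg=cav-.130*u;tg[2]=.105+.1729;pre=tg-.04*u
print(tg,pre);go(pre,-13.1);go(tg,-13.1)
snap('wrist','w13');snap('scene','s8')
```

```text
[ 0.46138312 -0.20983533  0.2779    ] [ 0.42242409 -0.20076928  0.2779    ]
t 16.3 p [ 0.441  -0.3645  0.2806] rot [-0.04  0.16 -1.07] d_cur [ -5.81 -15.42   0.29] d_tgt [ -5.52 -15.52   0.27] F [ 0.2  0.2 -0.6] open 0.0265 q6 1.0
t 16.3 p [ 0.441  -0.3645  0.2806] rot [-0.04  0.16 -1.07] d_cur [ -1.81 -15.49   0.28] d_tgt [ -1.52 -15.52   0.27] F [ 0.2  0.2 -0.6] open 0.0265 q6 1.0
```

View pics/w13.png

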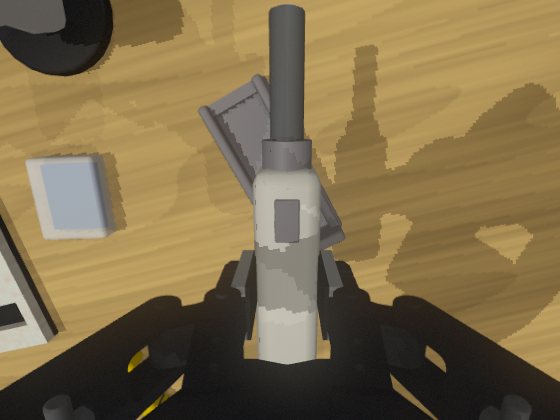

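Emit:
{"api": "jog_arm", "payload": {"steps": [[[-1.5, -3.8, 0], [0, 0, -1]], [[-1.5, -3.8, 0], [0, 0, 0]], [[-1.5, -3.8, 0], [0, 0, 0]], [[-1, -3.8, 0], [0, 0, 0]], [[0, 0, 0], [0, 0, 0]], [[0, 0, 0], [0, 0, 0]]]}}

```text
t: 17.0
tool_pos: [0.4216, -0.1991, 0.2792]
tool_rot: [-3.121, 0.337, 0.006]
contact_force: [1.1, 0.0, -0.8]
opening: 0.0264
```

Run:
```python
from h import *
go([.4224,-.2008,.2779],-13.1);go([.4614,-.2098,.2779],-13.1)
im,c=snap('wrist','w14');snap('scene','s9')
cv2.imwrite('pics/w14c.png',cv2.resize(im[0:200,180:400],(660,600),interpolation=cv2.INTER_CUBIC)[:,:,::-1])
```

```text
t 17.0 p [ 0.4216 -0.1991  0.2792] rot [-0.09  0.22  0.78] d_cur [0.12 0.15 0.13] d_tgt [0.12 0.15 0.13] F [ 1.1  0.  -0.8] open 0.0264 q6 1.18
t 17.0 p [ 0.4216 -0.1991  0.2792] rot [-0.09  0.22  0.78] d_cur [4.12 0.2  0.11] d_tgt [4.12 0.14 0.13] F [ 1.1  0.  -0.8] open 0.0264 q6 1.18
```

View pics/w14c.png

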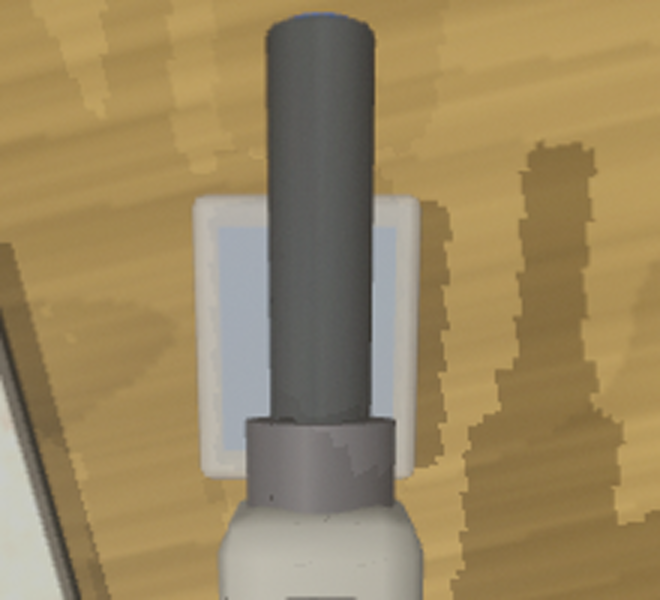

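View pics/s9.png

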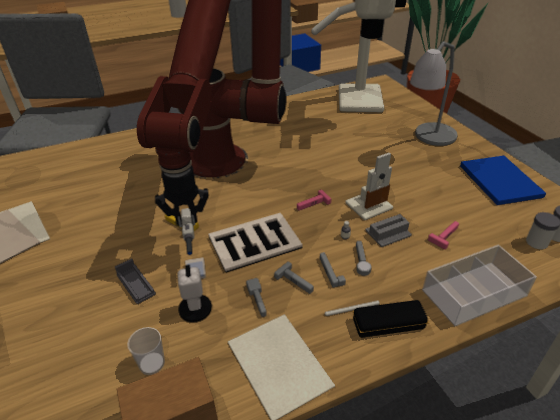

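Run:
```python
from h import *
w,cw=load('w14');s,cs=load('s9')
p,r,o=pose()
tip=p+r@[.110,0,.1729];up=p+r@[.110,0,.1729-.007]
print(tip.round(4),proj(cw,up).round(1),proj(cs,tip).round(1))
cv2.imwrite('pics/s9c.png',cv2.resize(s[200:320,150:240],(600,800),interpolation=cv2.INTER_CUBIC)[:600,:,::-1])
print('crop pos',(proj(cs,tip)-[150,200]+.5)*[600/90,800/120],(proj(cs,[.588,-.2393,.105])-[150,200]+.5)*6.667,(proj(cs,[.588,-.2393,.125])-[150,200]+.5)*6.667)
```

```text
[ 0.5284 -0.2232  0.1058] [[2.913e+02 1.000e-01]] [[188.1 253.1]]
crop pos [[257.21942398 357.05122678]] [[258.04184158 482.50252009]] [[249.96553636 442.91841851]]
```

View pics/s9c.png

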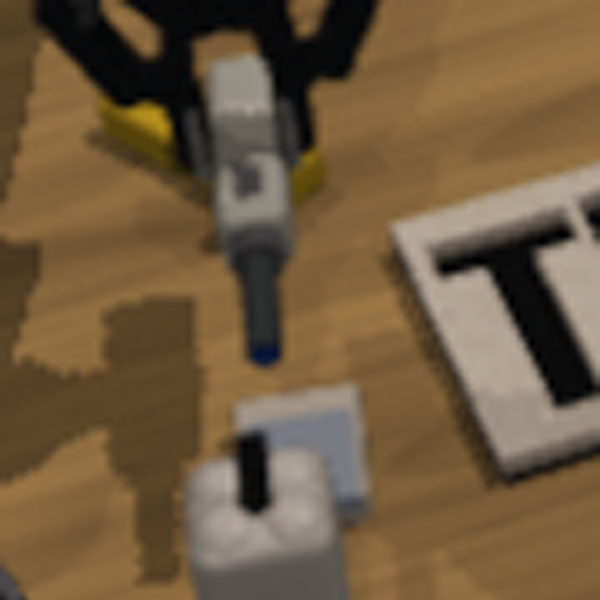

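Emit:
{"api": "jog_arm", "payload": {"steps": [[[0, 0, 0], [0, 0.2, 1.6]], [[1.5, 0.1, 0.1], [0, 0, 0]], [[1.5, 0, 0], [0, 0, 0]], [[0.8, 0, 0], [0, 0, 0]], [[0, 0, 0], [0, 0, 0]]]}}

```text
t: 17.6
tool_pos: [0.4599, -0.2152, 0.2783]
tool_rot: [-3.115, 0.4, -0.0]
contact_force: [-0.1, -0.5, -1.6]
opening: 0.0267
```

Run:
```python
from h import *
go([.4614,-.2098,.2779],-14.1)
w,cw=snap('wrist','w15');s,cs=snap('scene','s10')
cv2.imwrite('pics/w15c.png',cv2.resize(w[0:200,180:400],(660,600),interpolation=cv2.INTER_CUBIC)[:,:,::-1])
cv2.imwrite('pics/s10c.png',cv2.resize(s[200:320,150:240],(600,800),interpolation=cv2.INTER_CUBIC)[:600,:,::-1])
```

```text
t 17.6 p [ 0.4599 -0.2152  0.2783] rot [-0.06  0.   -0.53] d_cur [ 0.01 -0.56  0.04] d_tgt [ 0.02 -0.56  0.04] F [-0.1 -0.5 -1.6] open 0.0267 q6 1.24
```

View pics/w15c.png

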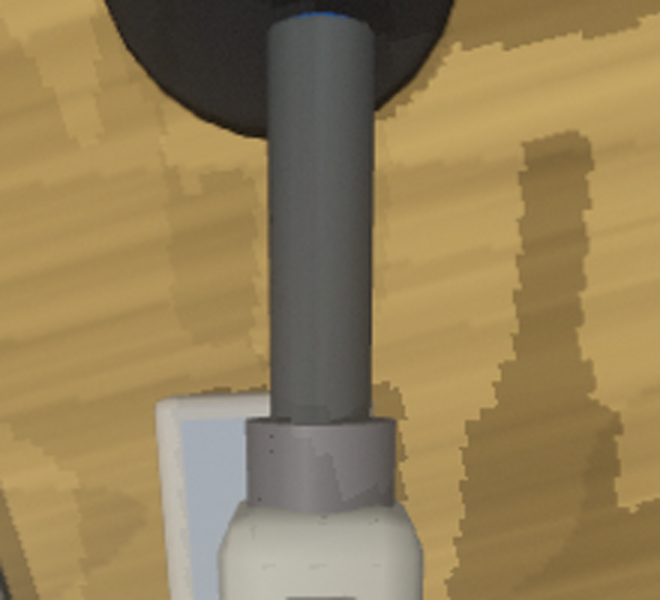

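View pics/s10c.png

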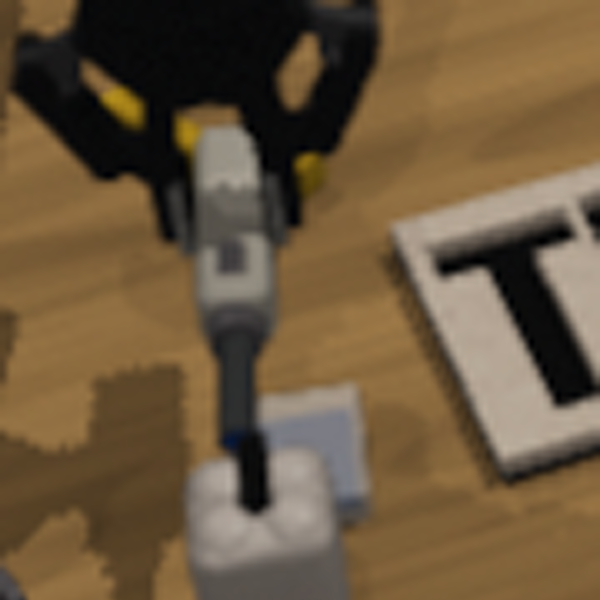

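Emit:
{"api": "jog_arm", "payload": {"steps": [[[0, -0.5, 0], [0, 0, -0.5]], [[0, 0, 0], [0, 0, 0]], [[0, 0, 0], [0, 0, 0]]]}}

```text
t: 18.0
tool_pos: [0.4595, -0.2093, 0.2777]
tool_rot: [-3.116, 0.386, 0.003]
contact_force: [-0.4, -0.1, -0.9]
opening: 0.0261
```

Run:
```python
from h import *
go([.4614,-.2098,.2779],-14.1)
p,r,o=pose();y=np.radians(-13.1);C=np.array([[np.cos(y),-np.sin(y)],[np.sin(y),np.cos(y)]])
for off in (0,-.002):
  print('tip in cavity', (C.T@((p+r@[.110,off,.1729])[:2]-[.588,-.2393])).round(4))
s,cs=snap('scene','s11')
cv2.imwrite('pics/s11c.png',cv2.resize(s[200:320,150:240],(600,800),interpolation=cv2.INTER_CUBIC)[:600,:,::-1])
```

```text
t 18.0 p [ 0.4595 -0.2093  0.2777] rot [-0.09  0.11 -0.01] d_cur [ 0.2   0.   -0.02] d_tgt [ 0.2   0.   -0.02] F [-0.4 -0.1 -0.9] open 0.0261 q6 1.24
tip in cavity [-0.0223 -0.0016]
tip in cavity [-0.0223  0.0004]
```

View pics/s11c.png

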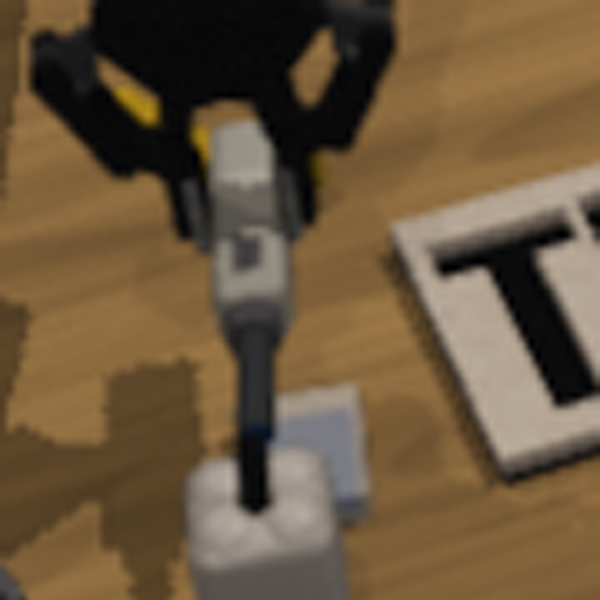

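Emit:
{"api": "jog_arm", "payload": {"steps": [[[0, 0, 0], [0, 0, 0]], [[0, 0, 0], [0, 0, 0]], [[0, 0, 0], [0, 0, 0]], [[0, 0, 0], [0, 0, 0]], [[0, 0, 0], [0, 0, 0]], [[0, 0, 0], [0, 0, 0]], [[0, 0, 0], [0, 0, 0]], [[0, 0, 0], [0, 0, 0]]]}}

```text
t: 18.85
tool_pos: [0.4592, -0.2091, 0.2779]
tool_rot: [-3.116, 0.386, 0.002]
contact_force: [0.6, 0.5, -1.4]
opening: 0.0265
```

Emit:
{"api": "jog_arm", "payload": {"steps": [[[0, 0, 0], [0, 0, 0]], [[0, 0, 0], [0, 0, 0]], [[0, 0, 0], [0, 0, 0]], [[0, 0, 0], [0, 0, 0]], [[0, 0, 0], [0, 0, 0]], [[0, 0, 0], [0, 0, 0]], [[0, 0, 0], [0, 0, 0]], [[0, 0, 0], [0, 0, 0]]]}}

```text
t: 19.65
tool_pos: [0.4592, -0.2091, 0.2778]
tool_rot: [-3.116, 0.386, 0.002]
contact_force: [-0.4, 0.3, -0.9]
opening: 0.026
```

Emit:
{"api": "jog_arm", "payload": {"steps": [[[0, 0, 0], [0, 0, 0]], [[0, 0, 0], [0, 0, 0]], [[0, 0, 0], [0, 0, 0]], [[0, 0, 0], [0, 0, 0]], [[0, 0, 0], [0, 0, 0]], [[0, 0, 0], [0, 0, 0]], [[0, 0, 0], [0, 0, 0]], [[0, 0, 0], [0, 0, 0]]]}}

```text
t: 20.45
tool_pos: [0.4592, -0.2091, 0.2779]
tool_rot: [-3.116, 0.386, 0.002]
contact_force: [-0.1, -0.3, -1.8]
opening: 0.0264
```

Emit:
{"api": "jog_arm", "payload": {"steps": [[[0, 0, 0], [0, 0, 0]], [[0, 0, 0], [0, 0, 0]], [[0, 0, 0], [0, 0, 0]], [[0, 0, 0], [0, 0, 0]], [[0, 0, 0], [0, 0, 0]], [[0, 0, 0], [0, 0, 0]], [[0, 0, 0], [0, 0, 0]], [[0, 0, 0], [0, 0, 0]]]}}

```text
t: 21.25
tool_pos: [0.4592, -0.2091, 0.2778]
tool_rot: [-3.116, 0.386, 0.002]
contact_force: [-0.9, -0.4, -1.3]
opening: 0.0261
```

Steady, no drift.

Emit:
{"api": "jog_arm", "payload": {"steps": [[[0, 0, 0], [0, 0, 0]], [[0, 0, 0], [0, 0, 0]], [[0, 0, 0], [0, 0, 0]], [[0, 0, 0], [0, 0, 0]], [[0, 0, 0], [0, 0, 0]], [[0, 0, 0], [0, 0, 0]], [[0, 0, 0], [0, 0, 0]], [[0, 0, 0], [0, 0, 0]]]}}

```text
t: 22.05
tool_pos: [0.4592, -0.2091, 0.2778]
tool_rot: [-3.116, 0.386, 0.002]
contact_force: [0.2, -0.7, -1.1]
opening: 0.0264
```

Emit:
{"api": "jog_arm", "payload": {"steps": [[[0, 0, 0], [0, 0, 0]], [[0, 0, 0], [0, 0, 0]], [[0, 0, 0], [0, 0, 0]], [[0, 0, 0], [0, 0, 0]], [[0, 0, 0], [0, 0, 0]], [[0, 0, 0], [0, 0, 0]], [[0, 0, 0], [0, 0, 0]], [[0, 0, 0], [0, 0, 0]]]}}

```text
t: 22.85
tool_pos: [0.4592, -0.2091, 0.2779]
tool_rot: [-3.116, 0.386, 0.002]
contact_force: [-0.7, 0.5, -1.8]
opening: 0.0264
```

Emit:
{"api": "jog_arm", "payload": {"steps": [[[0, 0, 0], [0, 0, 0]], [[0, 0, 0], [0, 0, 0]], [[0, 0, 0], [0, 0, 0]], [[0, 0, 0], [0, 0, 0]], [[0, 0, 0], [0, 0, 0]], [[0, 0, 0], [0, 0, 0]], [[0, 0, 0], [0, 0, 0]], [[0, 0, 0], [0, 0, 0]]]}}

```text
t: 23.65
tool_pos: [0.4592, -0.2091, 0.2779]
tool_rot: [-3.116, 0.386, 0.002]
contact_force: [-0.6, -0.6, -0.8]
opening: 0.0264
```

Emit:
{"api": "jog_arm", "payload": {"steps": [[[0, 0, 0], [0, 0, 0]], [[0, 0, 0], [0, 0, 0]], [[0, 0, 0], [0, 0, 0]], [[0, 0, 0], [0, 0, 0]], [[0, 0, 0], [0, 0, 0]], [[0, 0, 0], [0, 0, 0]], [[0, 0, 0], [0, 0, 0]], [[0, 0, 0], [0, 0, 0]]]}}

```text
t: 24.45
tool_pos: [0.4592, -0.2091, 0.2778]
tool_rot: [-3.116, 0.386, 0.002]
contact_force: [0.4, -0.6, -0.4]
opening: 0.026
```

Emit:
{"api": "jog_arm", "payload": {"steps": [[[0, 0, 0], [0, 0, 0]], [[0, 0, 0], [0, 0, 0]], [[0, 0, 0], [0, 0, 0]], [[0, 0, 0], [0, 0, 0]], [[0, 0, 0], [0, 0, 0]], [[0, 0, 0], [0, 0, 0]], [[0, 0, 0], [0, 0, 0]], [[0, 0, 0], [0, 0, 0]]]}}

```text
t: 25.25
tool_pos: [0.4592, -0.2091, 0.2778]
tool_rot: [-3.116, 0.386, 0.003]
contact_force: [-0.2, -0.1, -1.2]
opening: 0.0266
```

Emit:
{"api": "jog_arm", "payload": {"steps": [[[0, 0, 0], [0, 0, 0]], [[0, 0, 0], [0, 0, 0]], [[0, 0, 0], [0, 0, 0]], [[0, 0, 0], [0, 0, 0]], [[0, 0, 0], [0, 0, 0]], [[0, 0, 0], [0, 0, 0]], [[0, 0, 0], [0, 0, 0]], [[0, 0, 0], [0, 0, 0]]]}}

```text
t: 26.05
tool_pos: [0.4592, -0.2091, 0.2778]
tool_rot: [-3.116, 0.386, 0.002]
contact_force: [-0.1, 0.0, -1.5]
opening: 0.0265
```

Emit:
{"api": "jog_arm", "payload": {"steps": [[[0, 0, 0], [0, 0, 0]], [[0, 0, 0], [0, 0, 0]], [[0, 0, 0], [0, 0, 0]], [[0, 0, 0], [0, 0, 0]], [[0, 0, 0], [0, 0, 0]], [[0, 0, 0], [0, 0, 0]], [[0, 0, 0], [0, 0, 0]], [[0, 0, 0], [0, 0, 0]]]}}

```text
t: 26.85
tool_pos: [0.4592, -0.2091, 0.2778]
tool_rot: [-3.116, 0.386, 0.002]
contact_force: [0.1, -0.4, -2.4]
opening: 0.0268
```

Emit:
{"api": "jog_arm", "payload": {"steps": [[[0, 0, 0], [0, 0, 0]], [[0, 0, 0], [0, 0, 0]], [[0, 0, 0], [0, 0, 0]], [[0, 0, 0], [0, 0, 0]], [[0, 0, 0], [0, 0, 0]], [[0, 0, 0], [0, 0, 0]], [[0, 0, 0], [0, 0, 0]], [[0, 0, 0], [0, 0, 0]]]}}

```text
t: 27.65
tool_pos: [0.4592, -0.2091, 0.2778]
tool_rot: [-3.116, 0.386, 0.002]
contact_force: [-0.1, -0.2, -1.3]
opening: 0.0261
```

Emit:
{"api": "jog_arm", "payload": {"steps": [[[0, 0, 0], [0, 0, 0]], [[0, 0, 0], [0, 0, 0]], [[0, 0, 0], [0, 0, 0]], [[0, 0, 0], [0, 0, 0]], [[0, 0, 0], [0, 0, 0]], [[0, 0, 0], [0, 0, 0]], [[0, 0, 0], [0, 0, 0]], [[0, 0, 0], [0, 0, 0]]]}}

```text
t: 28.45
tool_pos: [0.4592, -0.2091, 0.2778]
tool_rot: [-3.116, 0.386, 0.002]
contact_force: [0.1, -0.2, -1.4]
opening: 0.0266
```

Emit:
{"api": "jog_arm", "payload": {"steps": [[[0, 0, 0], [0, 0, 0]], [[0, 0, 0], [0, 0, 0]], [[0, 0, 0], [0, 0, 0]], [[0, 0, 0], [0, 0, 0]], [[0, 0, 0], [0, 0, 0]], [[0, 0, 0], [0, 0, 0]], [[0, 0, 0], [0, 0, 0]], [[0, 0, 0], [0, 0, 0]]]}}

```text
t: 29.25
tool_pos: [0.4592, -0.2091, 0.2779]
tool_rot: [-3.116, 0.386, 0.002]
contact_force: [0.2, -0.1, -2.0]
opening: 0.0269
```

Run:
```python
from h import *
go([.4614,-.2098,.2779],-14.1)
s,cs=snap('scene','s12')
cv2.imwrite('pics/s12c.png',cv2.resize(s[140:340,150:430],(784,560),interpolation=cv2.INTER_CUBIC)[:600,:,::-1])
```

```text
t 29.25 p [ 0.4592 -0.2091  0.2779] rot [-0.08  0.09 -0.01] d_cur [ 0.23  0.01 -0.  ] d_tgt [ 0.23  0.01 -0.  ] F [ 0.2 -0.1 -2. ] open 0.0269 q6 1.24
```

View pics/s12c.png

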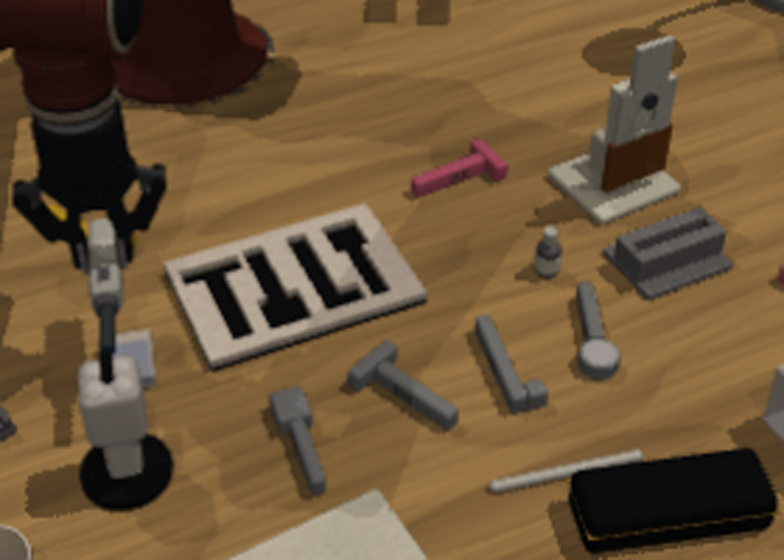

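Emit:
{"api": "jog_arm", "payload": {"steps": [[[-3, 0, 0], [0, 0, 0]], [[-1.5, 3, 0], [0, 0, 0]], [[0, 4, 0], [0, 0, 0]], [[1, 4, 0], [0, 0, 0]], [[1.5, 4, 0], [0, 0, 0]], [[0, 0, 0], [0, 0, -8]], [[0, 0, 0], [0, 0, -8]], [[0, 0, 0], [0, 0, -8]]]}}

```text
t: 30.1
tool_pos: [0.4013, -0.3554, 0.277]
tool_rot: [-3.126, -0.296, 0.001]
contact_force: [-0.2, 0.6, -1.3]
opening: 0.0265
```

Run:
```python
from h import *
go([.4731,-.3623,.27],14.3)
```

```text
t 30.1 p [ 0.4013 -0.3554  0.277 ] rot [-0.11  0.02 -3.47] d_cur [6.93 2.03 0.7 ] d_tgt [6.79 2.44 0.7 ] F [-0.2  0.6 -1.3] open 0.0265 q6 0.52
```

Emit:
{"api": "jog_arm", "payload": {"steps": [[[0, 0, 0], [0, 0, -3.4]], [[2.5, 0.8, 0], [0, 0, 0]], [[2.5, 0.8, 0], [0, 0, 0]], [[1.7, 0.7, 0], [0, 0, 0]], [[0, 0, 0], [0, 0, 0]], [[0, 0, 0], [0, 0, 0]]]}}

```text
t: 30.7
tool_pos: [0.4734, -0.3618, 0.2761]
tool_rot: [-3.114, -0.394, 0.003]
contact_force: [-0.4, -0.1, -2.3]
opening: 0.0267
```

Run:
```python
from h import *
go([.4731,-.3623,.1979],14.3)
```

```text
t 30.7 p [ 0.4734 -0.3618  0.2761] rot [-0.17  0.1   0.12] d_cur [-0.03  0.07  7.82] d_tgt [-0.04  0.04  7.82] F [-0.4 -0.1 -2.3] open 0.0267 q6 0.54
```

Emit:
{"api": "jog_arm", "payload": {"steps": [[[0, 0, 2.5], [0, 0, 0]], [[0, 0, 2], [0, 0, 0]], [[0, 0, 1], [0, 0, 0]], [[0, 0, 0], [0, 0, 0]], [[0, 0, 0], [0, 0, 0]]]}}

```text
t: 31.2
tool_pos: [0.4706, -0.362, 0.2209]
tool_rot: [-3.115, -0.392, 0.004]
contact_force: [0.2, -0.4, -1.2]
opening: 0.0263
```

Run:
```python
from h import *
go([.4731,-.3623,.1979],14.3)
w,_=snap('wrist','w16')
```

```text
t 31.2 p [ 0.4706 -0.362   0.2209] rot [-0.11  0.12  0.03] d_cur [0.24 0.1  2.3 ] d_tgt [0.23 0.09 2.3 ] F [ 0.2 -0.4 -1.2] open 0.0263 q6 0.54
```

View pics/w16.png

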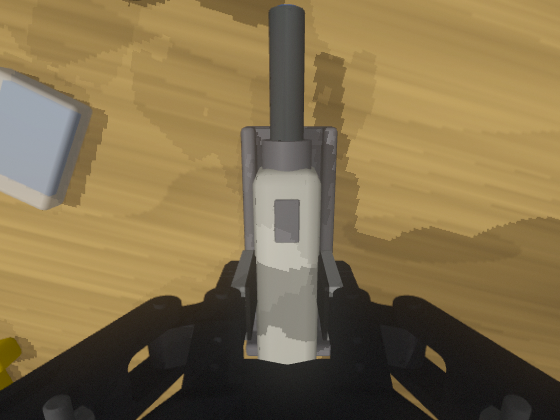

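Emit:
{"api": "jog_arm", "payload": {"steps": [[[0.25, 0.05, 0], [0, 0, 0]], [[0, 0, 1], [0, 0, 0]], [[0, 0, 0], [0, 0, 0]]]}}

```text
t: 31.55
tool_pos: [0.4739, -0.3625, 0.213]
tool_rot: [3.115, 0.391, 0.001]
contact_force: [-0.8, -0.0, -2.5]
opening: 0.0265
```

Run:
```python
from h import *
go([.4731,-.3623,.1979],14.3)
```

```text
t 31.55 p [ 0.4739 -0.3625  0.213 ] rot [ 0.11 -0.01  0.02] d_cur [-0.07 -0.04  1.51] d_tgt [-0.07 -0.04  1.51] F [-0.8 -0.  -2.5] open 0.0265 q6 0.54
```

Emit:
{"api": "jog_arm", "payload": {"steps": [[[-0.07, -0.04, 0.7], [0, 0, 0]], [[0, 0, 0.7], [0, 0, 0]], [[0, 0, 0.2], [0, 0, 0]], [[0, 0, 0], [0, 0, 0]]]}}

```text
t: 31.95
tool_pos: [0.4739, -0.363, 0.1978]
tool_rot: [3.114, 0.392, 0.002]
contact_force: [-0.2, -0.3, 0.1]
opening: 0.0263
```

Run:
```python
from h import *
go([.4731,-.3623,.1979],14.3)
```

```text
t 31.95 p [ 0.4739 -0.363   0.1978] rot [ 0.18 -0.05  0.04] d_cur [-0.06 -0.08 -0.01] d_tgt [-0.06 -0.08 -0.01] F [-0.2 -0.3  0.1] open 0.0263 q6 0.54
```

Seated to within 1 mm. Release and rise.

Emit:
{"api": "jog_arm", "payload": {"steps": [[[0, 0, 0], [0, 0, 0]], [[0, 0, 0], [0, 0, 0]], [[0, 0, 0], [0, 0, 0]], [[0, 0, 0], [0, 0, 0]], [[0, 0, 0], [0, 0, 0]], [[0, 0, -3], [0, 0, 0]], [[0, 0, -4], [0, 0, 0]], [[0, 0, -4], [0, 0, 0]]], "fingers": 1}}

```text
t: 32.75
tool_pos: [0.4717, -0.3608, 0.3015]
tool_rot: [-3.107, -0.39, 0.014]
contact_force: [-0.0, 0.6, 0.8]
opening: 0.0853
```

Run:
```python
from h import *
go([.50,-.05,.38],0)
w,_=snap('wrist','w17');snap('top','t1')
```

```text
t 32.75 p [ 0.4717 -0.3608  0.3015] rot [-0.58  0.52 14.33] d_cur [ 10.37 -29.5   -7.6 ] d_tgt [  2.83 -31.08  -7.85] F [-0.   0.6  0.8] open 0.0853 q6 0.54
```

View pics/w17.png

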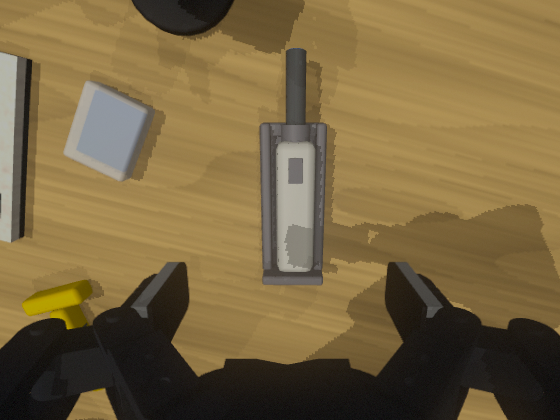

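Emit:
{"api": "jog_arm", "payload": {"steps": [[[0, 0, -3], [-0.5, 0.5, 7]], [[0, 0, -3], [0, 0, 7]], [[0.6, -4.5, -1], [0, 0, 0]], [[0.6, -4.5, 0], [0, 0, 0]], [[0.6, -4.5, 0], [0, 0, 0]], [[0.6, -4.5, 0], [0, 0, 0]], [[0.6, -4.5, 0], [0, 0, 0]], [[0.6, -4.5, 0], [0, 0, 0]]]}}

```text
t: 33.65
tool_pos: [0.511, -0.0887, 0.3791]
tool_rot: [3.13, -0.025, 0.024]
contact_force: [0.6, 0.7, -0.8]
opening: 0.0858
```

Emit:
{"api": "jog_arm", "payload": {"steps": [[[0.6, -4.5, 0], [0, 0, 0]], [[0, -4, 0], [0, 0, 0]], [[0, 0, 0], [0, 0, 0]], [[0, 0, 0], [0, 0, 0]]]}}

```text
t: 34.05
tool_pos: [0.5177, 0.0047, 0.3763]
tool_rot: [3.131, -0.013, 0.023]
contact_force: [0.5, 0.5, 1.0]
opening: 0.0852
```

Run:
```python
from h import *
go([.50,-.0,.40],0)
w,_=snap('wrist','w18')
```

```text
t 34.05 p [0.5177 0.0047 0.3763] rot [ 0.59 -0.85 -0.46] d_cur [-1.73  0.51 -2.39] d_tgt [-1.77  0.47 -2.37] F [0.5 0.5 1. ] open 0.0852 q6 1.45
```

View pics/w18.png

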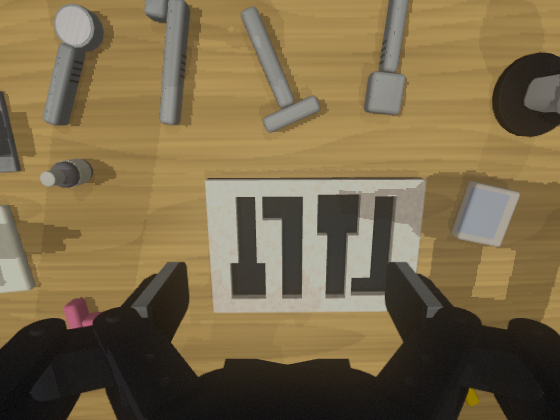

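Run:
```python
from h import *
im,c=load('w3')
hsv=cv2.cvtColor(im,cv2.COLOR_RGB2HSV)
m=((hsv[:,:,1]<60)&(hsv[:,:,2]>110)).astype(np.uint8);m[:,:190]=0;m[:,425:]=0;m[:125]=0;m[280:]=0
# cutouts holes ; convex hull
n,l,st,ce=cv2.connectedComponentsWithStats(m);i=1+np.argmax(st[1:,4]);print(st[i])
ys,xs=np.where(l==i);h=cv2.convexHull(np.c_[xs,ys].astype(np.int32))
P=onz(c,h.reshape(-1,2).astype(float),.015)[:,:2]
r=cv2.minAreaRect(P.astype(np.float32)*1000);print('rect mm',r)
for p in [(200,138),(413,136),(403,268),(210,270)]: print(onz(c,[p],.015).round(4))
# cutouts: dark comps
d=((hsv[:,:,2]<80)).astype(np.uint8);d[:,:215]=0;d[:,405:]=0;d[:145]=0;d[262:]=0
n,l,st,ce=cv2.connectedComponentsWithStats(d)
for i in range(1,n):
    if st[i,4]>200:
        ys,xs=np.where(l==i);P=onz(c,np.c_[xs,ys].astype(float),.015)
        print(st[i],P.min(0).round(4),P.max(0).round(4))
```

```text
[  199   136   216   135 17323]
rect mm ((455.75067138671875, -27.899742126464844), (225.1095733642578, 150.85595703125), 89.56348419189453)
[[0.5323 0.082  0.015 ]]
[[ 0.5297 -0.1397  0.015 ]]
[[ 0.379  -0.1404  0.015 ]]
[[0.382  0.0843 0.015 ]]
[ 309  152   40  101 2622] [ 0.4012 -0.0724  0.015 ] [ 0.5151 -0.031   0.015 ]
[ 255  155   40   99 2263] [ 0.4016 -0.0142  0.015 ] [0.5134 0.0259 0.015 ]
[ 343  154   52   96 2169] [ 0.4037 -0.1274  0.015 ] [ 0.512  -0.0692  0.015 ]
[ 226  156   34   98 2121] [0.4021 0.0259 0.015 ] [0.513  0.0618 0.015 ]
```

Run:
```python
from h import *
im,c=load('w18')
for p in [(206.5,179),(425,178),(213,313)]: print(onz(c,[p],.015).round(4))
hsv=cv2.cvtColor(im,cv2.COLOR_RGB2HSV)
d=((hsv[:,:,2]<80)).astype(np.uint8);d[:,:222]=0;d[:,412:]=0;d[:188]=0;d[300:]=0
n,l,st,ce=cv2.connectedComponentsWithStats(d)
for i in range(1,n):
    if st[i,4]>200:
        ys,xs=np.where(l==i);P=onz(c,np.c_[xs,ys].astype(float),.015)
        print(st[i],P.min(0).round(4),P.max(0).round(4))
w3,c3=load('w3');s,cs=load('s12')
print(tri([(c3,(200,138)),(c,(206.5,179))]));print(tri([(c3,(210,270)),(c,(213,313))]))
# instruments: grey mask on table
g=((hsv[:,:,1]<70)&(hsv[:,:,2]>60)).astype(np.uint8);g[170:]=0
n,l,st,ce=cv2.connectedComponentsWithStats(g)
for i in range(1,n):
    if st[i,4]>300:print(st[i],ce[i].round(0))
```

```text
[[0.5322 0.0818 0.015 ]]
[[ 0.5312 -0.1397  0.015 ]]
[[0.3799 0.0852 0.015 ]]
[ 318  195   41   99 2619] [ 0.403  -0.0723  0.015 ] [ 0.5146 -0.0309  0.015 ]
[ 231  197   34   98 2186] [0.403  0.0262 0.015 ] [0.5133 0.0621 0.015 ]
[ 263  197   39   98 2295] [ 0.4026 -0.0139  0.015 ] [0.5131 0.0259 0.015 ]
[ 351  197   61  103 2648] [ 0.3941 -0.1377  0.015 ] [ 0.5119 -0.0692  0.015 ]
(array([0.53236304, 0.0816855 , 0.01594479]), [np.float64(8.465782288532536e-05), np.float64(8.465782288537334e-05)])
(array([0.38835673, 0.08141278, 0.02832603]), [np.float64(0.0005442846233999622), np.float64(0.0005442846233999579)])
[ 145    0   45  125 3071] [171.  53.]
[ 364    0   44  115 2839] [388.  65.]
[  43    4   61  121 3743] [70. 58.]
[ 241    7   79  125 2762] [276.  77.]
[ 524   74   36   40 1151] [544.  94.]
[  0  94  21  76 603] [  7. 144.]
[ 51 159  41  11 329] [ 72. 165.]
```

Emit:
{"api": "jog_arm", "payload": {"steps": [[[3.5, -2.5, 0], [0.6, -0.8, -0.4]], [[3.5, -2.5, 0], [0, 0, 0]], [[0, 0, 0], [0, 0, 0]], [[0, 0, 0], [0, 0, 0]]]}}

```text
t: 34.5
tool_pos: [0.5898, 0.0495, 0.3733]
tool_rot: [3.141, -0.017, -0.007]
contact_force: [-0.5, -0.6, -0.2]
opening: 0.0854
```

Run:
```python
from h import *
go([.648,-.098,.30],0)
w,c=snap('wrist','w19')
```

```text
t 34.5 p [0.5898 0.0495 0.3733] rot [ 0.03  0.24 -0.61] d_cur [ 6.01 14.69  7.31] d_tgt [ 5.82 14.75  7.33] F [-0.5 -0.6 -0.2] open 0.0854 q6 1.54
```

View pics/w19.png

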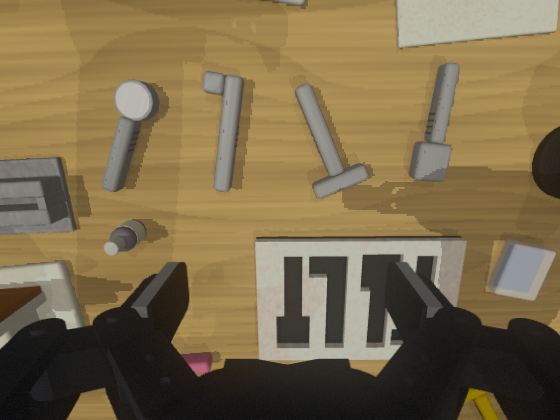

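Run:
```python
from h import *
w,c=load('w19')
cv2.imwrite('pics/w19a.png',cv2.resize(w[60:210,90:260],(680,600),interpolation=cv2.INTER_CUBIC)[:,:,::-1])
cv2.imwrite('pics/w19b.png',cv2.resize(w[60:210,280:470],(760,600),interpolation=cv2.INTER_CUBIC)[:,:,::-1])
```

```text
(no output)
```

View pics/w19a.png

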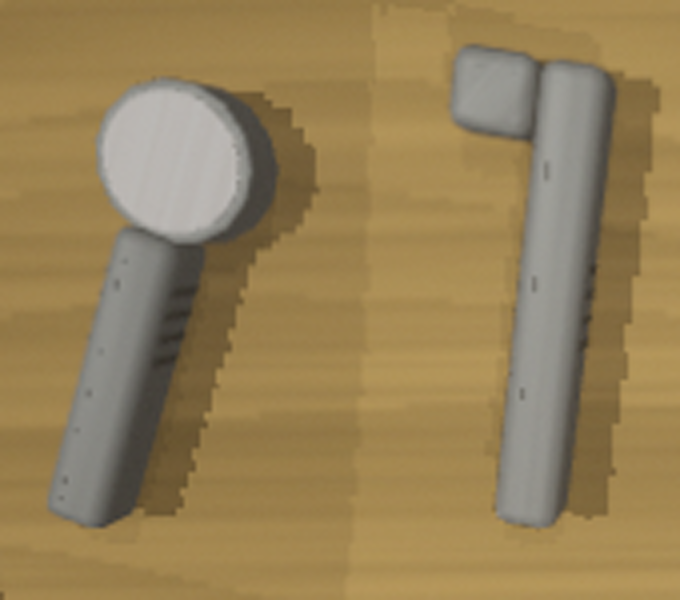

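View pics/w19b.png

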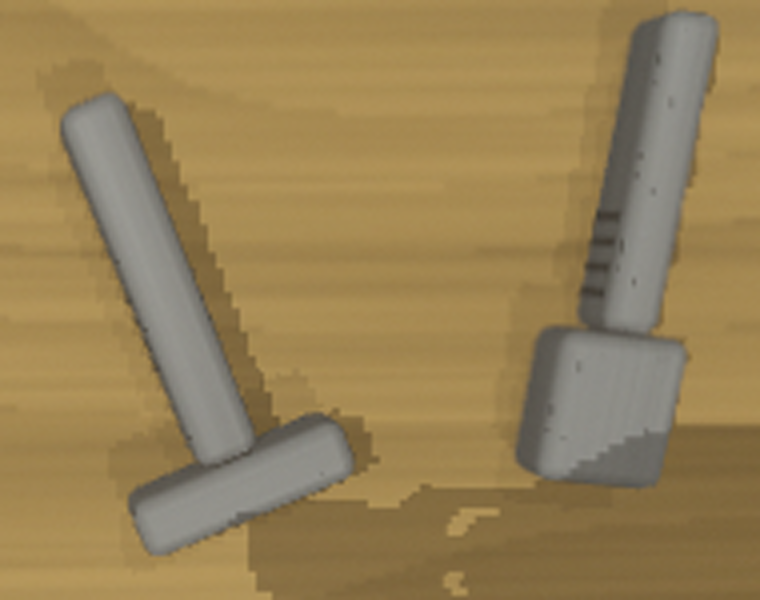

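Run:
```python
from h import *
w,c=load('w19')
A=lambda p:[p[0]/4+90-.4,p[1]/4+60-.4]
B=lambda p:[p[0]/4+280-.4,p[1]/4+60-.4]
def rep(n,f,r,xf,xr):
    F,Rr=onz(c,[f,r],.022);d=F-Rr;L=np.linalg.norm(d);y=np.degrees(np.arctan2(d[1],d[0]))
    g1=F-xf*d/L;g2=Rr-xr*d/L
    print(n,'yaw',y.round(1),'L',L.round(4),'exp',xf-xr,'grip',g1.round(4),g2.round(4),((g1+g2)/2).round(4))
rep('mirror',A((174,162)),A((82,517)),.038,-.055)
rep('handpiece',A((574,63)),A((531,523)),.055,-.055)
rep('tbar',B((95,97)),B((240,482)),.055,-.044)
rep('plugger',B((690,14)),B((602,481)),.055,-.055)
```

```text
mirror yaw -22.2 L 0.0902 exp 0.093 grip [0.639 0.205 0.022] [0.6416 0.204  0.022 ] [0.6403 0.2045 0.022 ]
handpiece yaw -8.6 L 0.1074 exp 0.11 grip [0.6397 0.1052 0.022 ] [0.6423 0.1048 0.022 ] [0.641 0.105 0.022]
tbar yaw 21.9 L 0.0961 exp 0.099 grip [0.6351 0.013  0.022 ] [0.6378 0.014  0.022 ] [0.6364 0.0135 0.022 ]
plugger yaw -4.9 L 0.1073 exp 0.11 grip [ 0.6485 -0.0961  0.022 ] [ 0.6512 -0.0964  0.022 ] [ 0.6499 -0.0962  0.022 ]
```

Emit:
{"api": "jog_arm", "payload": {"steps": [[[1.5, 3.8, 0.5], [0, 0, 3.8]], [[1.5, 3.8, 1], [0, 0, 0]], [[1.5, 3.8, 1], [0, 0, 0]], [[1.5, 3.5, 1], [0, 0, 0]], [[0, 0, 2], [0, 0, 0]], [[0, 0, 2], [0, 0, 0]], [[0, 0, 0], [0, 0, 0]], [[0, 0, 0], [0, 0, 0]]]}}

```text
t: 35.35
tool_pos: [0.6353, -0.1197, 0.3004]
tool_rot: [3.135, -0.147, 0.003]
contact_force: [0.4, -0.0, 0.8]
opening: 0.0853
```

Run:
```python
from h import *
go([.650,-.0962,.184],-4.9)
w,c=snap('wrist','w20')
```

```text
t 35.35 p [ 0.6353 -0.1197  0.3004] rot [ 0.16 -0.12 -0.46] d_cur [ 1.22 -2.51 11.63] d_tgt [ 1.26 -2.46 11.64] F [ 0.4 -0.   0.8] open 0.0853 q6 1.36
```

View pics/w20.png

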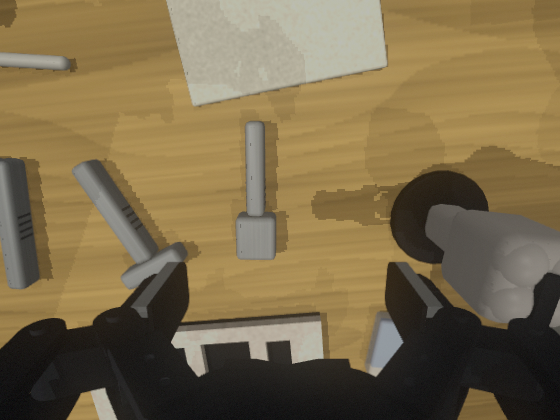

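Run:
```python
from h import *
w,c=load('w20')
F,Rr=onz(c,[(255.5,122),(256.5,259)],.022);d=F-Rr;L=np.linalg.norm(d);print(F.round(4),Rr.round(4),L,np.degrees(np.arctan2(d[1],d[0])),((F+Rr)/2).round(4))
w1,c1=load('w19')
print(tri([(c,(255.5,122)),(c1,(690/4+279.6,14/4+59.6))]))
```

```text
[ 0.703  -0.1037  0.022 ] [ 0.5964 -0.0919  0.022 ] 0.10724994477769445 -6.301732648267334 [ 0.6497 -0.0978  0.022 ]
(array([ 0.7034738 , -0.10317107,  0.01730306]), [np.float64(0.0005145535502644061), np.float64(0.0005145535502643492)])
```

Emit:
{"api": "jog_arm", "payload": {"steps": [[[0.7, -1.2, 3], [0, 0, 0.6]], [[0.5, -1.1, 3], [0, 0, 0]], [[0, 0, 3], [0, 0, 0]], [[0, 0, 0], [0, 0, 0]], [[0, 0, 0], [0, 0, 0]]]}}

```text
t: 35.9
tool_pos: [0.6527, -0.0979, 0.219]
tool_rot: [3.131, -0.162, 0.027]
contact_force: [-0.0, -1.2, 0.7]
opening: 0.0855
```

Run:
```python
from h import *
go([.6497,-.0976,.184],-5.8)
```

```text
t 35.9 p [ 0.6527 -0.0979  0.219 ] rot [ 0.32 -1.   -0.14] d_cur [-0.36 -0.02  3.49] d_tgt [-0.3  0.   3.5] F [-0.  -1.2  0.7] open 0.0855 q6 1.41
```

Emit:
{"api": "jog_arm", "payload": {"steps": [[[-0.2, 0, 1.5], [0.3, -1, 0]], [[-0.1, 0, 1.5], [0, 0, 0]], [[0, 0, 0.5], [0, 0, 0]], [[0, 0, 0], [0, 0, 0]]]}}

```text
t: 36.3
tool_pos: [0.6515, -0.0984, 0.1873]
tool_rot: [3.136, -0.163, 0.011]
contact_force: [-0.6, -0.9, 0.0]
opening: 0.0852
```

Run:
```python
from h import *
go([.6497,-.0976,.184],-5.8)
```

```text
t 36.3 p [ 0.6515 -0.0984  0.1873] rot [ 0.07 -0.4  -0.15] d_cur [-0.19 -0.06  0.33] d_tgt [-0.19 -0.06  0.33] F [-0.6 -0.9  0. ] open 0.0852 q6 1.41
```

Emit:
{"api": "jog_arm", "payload": {"steps": [[[-0.2, -0.05, 0.35], [0, -0.4, 0]], [[0, 0, 0], [0, 0, 0]], [[0, 0, 0], [0, 0, 0]], [[0, 0, 0], [0, 0, 0]], [[0, 0, 0], [0, 0, 0]], [[0, 0, 0], [0, 0, 0]], [[0, 0, 0], [0, 0, 0]]], "fingers": -1, "grip_force": 60}}

```text
t: 37.0
tool_pos: [0.6501, -0.098, 0.1852]
tool_rot: [3.136, -0.163, 0.003]
contact_force: [0.0, 0.1, -0.4]
opening: 0.0123
```

Run:
```python
from h import *
go([.6497,-.0976,.184],-5.8)
w,c=snap('wrist','w21')
```

```text
t 37.0 p [ 0.6501 -0.098   0.1852] rot [ 0.09 -0.1  -0.17] d_cur [-0.04 -0.03  0.12] d_tgt [-0.04 -0.03  0.12] F [ 0.   0.1 -0.4] open 0.0123 q6 1.41
```

View pics/w21.png

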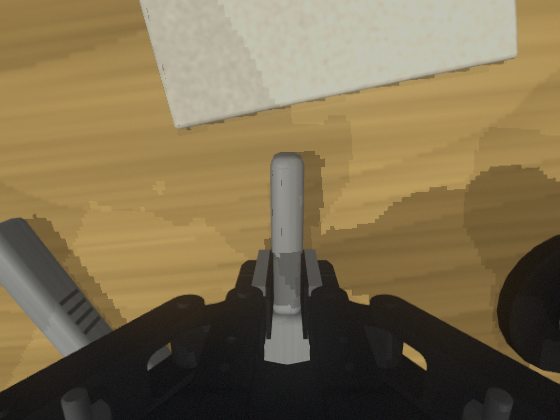

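Emit:
{"api": "jog_arm", "payload": {"steps": [[[0, 0, -3], [0, 0, 0]], [[0, 0, -3], [0, 0, -5]], [[-4, -2.9, 0], [0, 0, 0]], [[-4, -2.9, 0], [0, 0, 0]], [[-4, -2.9, 0], [0, 0, 0]], [[-4, -2.9, 0], [0, 0, 0]], [[-2.5, -2, 0], [0, 0, 0]], [[0, 0, 0], [0, 0, 0]]]}}

```text
t: 37.85
tool_pos: [0.4607, 0.0438, 0.2447]
tool_rot: [3.141, -0.025, 0.002]
contact_force: [0.9, 0.6, -1.2]
opening: 0.012
```

Run:
```python
from h import *
w,c=load('w21');F=onz(c,[(287,153)],.022)[0];print('front',F);d=np.array([np.cos(np.radians(-6)),np.sin(np.radians(-6)),0]);print('grip',F-.0545*d)
go([.4573,.0435,.24],-.6)
w,c=snap('wrist','w22')
```

```text
front [ 0.70517093 -0.10354571  0.022     ]
grip [ 0.65096948 -0.09784891  0.022     ]
t 37.85 p [0.4607 0.0438 0.2447] rot [ 0.05 -0.08 -0.31] d_cur [-0.34  0.03  0.47] d_tgt [-0.34  0.03  0.47] F [ 0.9  0.6 -1.2] open 0.012 q6 1.52
```

View pics/w22.png

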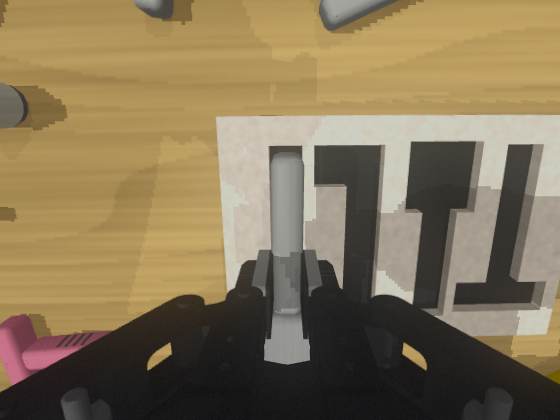

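Run:
```python
from h import *
w,c=load('w22')
p,r,o=pose()
P=onz(c,[(285,147),(268,150),(302,150),(218,118),(349,300),(384,300)],.015);print(P.round(4))
F=onz(c,[(287,153)],.022+.0595)[0];print('front inst',F.round(4),'rel TCP',(F-p).round(4))
```

```text
[[ 0.5128  0.0441  0.015 ]
 [ 0.5112  0.0543  0.015 ]
 [ 0.5108  0.0341  0.015 ]
 [ 0.5301  0.0827  0.015 ]
 [ 0.4101  0.0025  0.015 ]
 [ 0.4096 -0.0213  0.015 ]]
front inst [0.5161 0.0431 0.0815] rel TCP [ 5.410e-02  1.000e-04 -1.637e-01]
```

Emit:
{"api": "jog_arm", "payload": {"steps": [[[-0.45, 0, 1.5], [0, 0, -0.3]], [[0, 0, 1.5], [0, 0, 0]], [[0, 0, 0], [0, 0, 0]], [[0, 0, 0], [0, 0, 0]]]}}

```text
t: 38.3
tool_pos: [0.4598, 0.0411, 0.2136]
tool_rot: [3.139, -0.02, 0.008]
contact_force: [0.3, 0.5, -0.1]
opening: 0.0121
```

Run:
```python
from h import *
go([.456,.0437,.191],-.6)
```

```text
t 38.3 p [0.4598 0.0411 0.2136] rot [ 0.14 -0.3  -0.13] d_cur [-0.39 -0.27  2.26] d_tgt [-0.38 -0.26  2.26] F [ 0.3  0.5 -0.1] open 0.0121 q6 1.51
```

Emit:
{"api": "jog_arm", "payload": {"steps": [[[-0.38, -0.26, 0], [0.1, -0.3, -0.1]], [[0, 0, 0.5], [0, 0, 0]], [[0, 0, 0], [0, 0, 0]]]}}

```text
t: 38.6
tool_pos: [0.4569, 0.043, 0.2087]
tool_rot: [3.141, -0.019, 0.0]
contact_force: [-1.0, -0.1, -0.2]
opening: 0.0121
```

Run:
```python
from h import *
go([.456,.0437,.191],-.6)
```

```text
t 38.6 p [0.4569 0.043  0.2087] rot [ 0.04 -0.02 -0.11] d_cur [-0.09 -0.07  1.77] d_tgt [-0.09 -0.07  1.77] F [-1.  -0.1 -0.2] open 0.0121 q6 1.51
```

Emit:
{"api": "jog_arm", "payload": {"steps": [[[-0.1, -0.07, 0.3], [0, 0, 0]], [[0, 0, 0.7], [0, 0, 0]], [[0, 0, 0.6], [0, 0, 0]], [[0, 0, 0.3], [0, 0, 0]], [[0, 0, 0], [0, 0, 0]]]}}

```text
t: 39.1
tool_pos: [0.4571, 0.0437, 0.191]
tool_rot: [3.141, -0.019, 0.002]
contact_force: [0.2, 0.1, -0.9]
opening: 0.0123
```

Run:
```python
from h import *
go([.456,.0437,.191],-.6)
snap('wrist','w23')
```

```text
t 39.1 p [0.4571 0.0437 0.191 ] rot [ 0.05 -0.06 -0.09] d_cur [-0.11  0.01 -0.  ] d_tgt [-0.11  0.01 -0.  ] F [ 0.2  0.1 -0.9] open 0.0123 q6 1.52
```

View pics/w23.png

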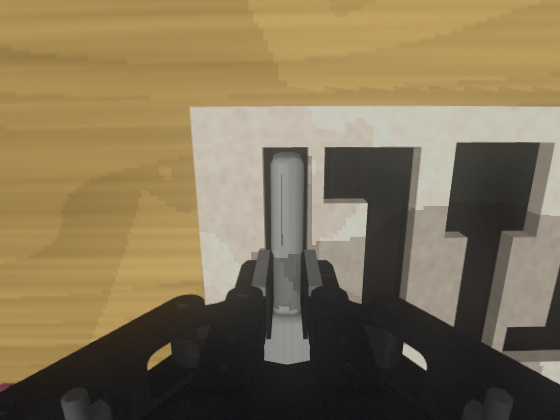

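Emit:
{"api": "jog_arm", "payload": {"steps": [[[0, 0, 0.4], [0, 0, 0]], [[0, 0, 0], [0, 0, 0]]]}}

```text
t: 39.35
tool_pos: [0.4587, 0.0438, 0.192]
tool_rot: [3.14, -0.018, -0.004]
contact_force: [-0.0, 0.2, -0.3]
opening: 0.0117
```

Emit:
{"api": "jog_arm", "payload": {"steps": [[[0, 0, 0], [0, 0, 0]], [[0, 0, 0], [0, 0, 0]], [[0, 0, 0], [0, 0, 0]], [[0, 0, -1], [0, 0, 0]], [[0, 0, -4], [0, 0, 0]], [[0, 0, -4], [0, 0, 0]], [[0, 0, -3], [0, 0, 0]]], "fingers": 1}}

```text
t: 40.05
tool_pos: [0.4562, 0.044, 0.3093]
tool_rot: [3.141, -0.018, -0.027]
contact_force: [1.3, 0.9, -0.1]
opening: 0.0853
```

Run:
```python
from h import *
go([.637,.0135,.29],21.9)
snap('wrist','w24')
```

```text
t 40.05 p [0.4562 0.044  0.3093] rot [ -0.18   0.98 -22.56] d_cur [18.14  2.84  1.62] d_tgt [15.64  9.58  1.93] F [ 1.3  0.9 -0.1] open 0.0853 q6 1.52
```

View pics/w24.png

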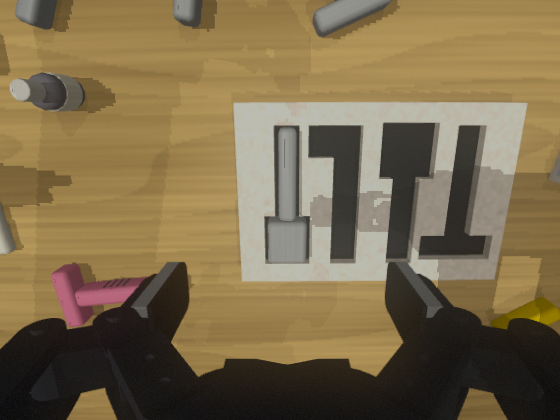

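Emit:
{"api": "jog_arm", "payload": {"steps": [[[2, 0, 0], [0, 1, -7.5]], [[2, 0, 0], [0, 0, -7.5]], [[2, 1, 0], [0, 0, -7.5]], [[3, 3, 0], [0, 0, 0]], [[3, 3, 0], [0, 0, 0]], [[3, 2, 0], [0, 0, 0]], [[0, 0, 0], [0, 0, 0]], [[0, 0, 0], [0, 0, 0]]]}}

```text
t: 40.9
tool_pos: [0.64, 0.0015, 0.3224]
tool_rot: [3.076, 0.622, 0.028]
contact_force: [0.5, 0.4, 0.1]
opening: 0.0854
```

Run:
```python
from h import *
go([.637,.0135,.29],21.9)
w,c=snap('wrist','w25')
```

```text
t 40.9 p [0.64   0.0015 0.3224] rot [ 0.39 -0.97  0.97] d_cur [ 0.14 -1.24  3.23] d_tgt [ 0.17 -1.22  3.24] F [0.5 0.4 0.1] open 0.0854 q6 1.06
```

View pics/w25.png

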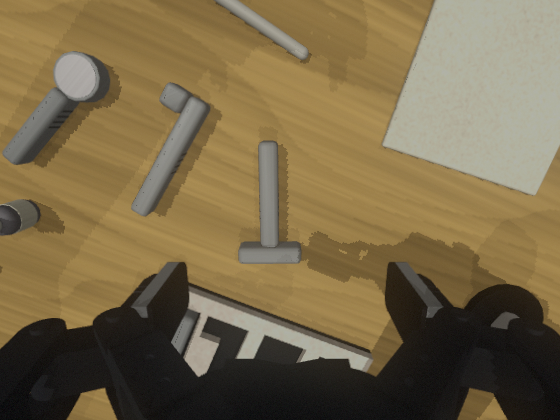

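Run:
```python
from h import *
w,c=load('w25')
P=onz(c,[(267.5,142),(269.5,262.5),(240,253),(300,252),(269.5,243)],.022);print(P.round(4))
d=P[0]-P[1];L=np.linalg.norm(d);print(L,np.degrees(np.arctan2(d[1],d[0])))
d2=P[2]-P[3];print(np.linalg.norm(d2),np.degrees(np.arctan2(-d2[0],d2[1])))
print('grip',((P[0]+P[1])/2+.0015*-d/L).round(4))
```

```text
[[ 0.6852  0.0349  0.022 ]
 [ 0.5893 -0.0059  0.022 ]
 [ 0.5876  0.0212  0.022 ]
 [ 0.6087 -0.0268  0.022 ]
 [ 0.6062  0.001   0.022 ]]
0.10419748564077749 23.03761428363701
0.05241545136552983 23.74095775514328
grip [0.6358 0.0139 0.022 ]
```

Emit:
{"api": "jog_arm", "payload": {"steps": [[[0, 0, 0], [0.4, -1, 0]], [[0.1, -0.7, 4], [0, 0, -0.4]], [[0, -0.5, 4], [0, 0, 0]], [[0, 0, 2], [0, 0, 0]], [[0, 0, 0], [0, 0, 0]], [[0, 0, 0], [0, 0, 0]]]}}

```text
t: 41.55
tool_pos: [0.6312, 0.0156, 0.2244]
tool_rot: [3.075, 0.638, 0.0]
contact_force: [0.0, -0.0, 0.8]
opening: 0.0851
```

Run:
```python
from h import *
go([.6358,.0139,.185],23.2)
```

```text
t 41.55 p [0.6312 0.0156 0.2244] rot [ 0.06 -0.    0.23] d_cur [0.35 0.33 3.94] d_tgt [0.35 0.34 3.94] F [ 0.  -0.   0.8] open 0.0851 q6 1.07
```

Emit:
{"api": "jog_arm", "payload": {"steps": [[[0.2, 0.2, 1.5], [0, 0, 0.2]], [[0.1, 0.1, 1.5], [0, 0, 0]], [[0, 0, 0.6], [0, 0, 0]], [[0, 0, 0], [0, 0, 0]]]}}

```text
t: 41.95
tool_pos: [0.6367, 0.0138, 0.1903]
tool_rot: [3.074, 0.632, 0.01]
contact_force: [0.9, -0.4, 0.1]
opening: 0.0856
```

Run:
```python
from h import *
go([.6358,.0139,.185],23.2)
```

```text
t 41.95 p [0.6367 0.0138 0.1903] rot [ 0.25 -0.34  0.02] d_cur [-0.08 -0.05  0.53] d_tgt [-0.08 -0.04  0.53] F [ 0.9 -0.4  0.1] open 0.0856 q6 1.07
```

Emit:
{"api": "jog_arm", "payload": {"steps": [[[-0.1, 0, 0.6], [0.2, -0.3, 0]], [[0, 0, 0.1], [0, 0, 0]], [[0, 0, 0], [0, 0, 0]]]}}

```text
t: 42.25
tool_pos: [0.6363, 0.0132, 0.1832]
tool_rot: [3.077, 0.632, 0.002]
contact_force: [-0.0, 1.0, 0.3]
opening: 0.0851
```

Emit:
{"api": "jog_arm", "payload": {"steps": [[[0, 0, 0], [0, 0, 0]], [[0, 0, 0], [0, 0, 0]], [[0, 0, 0], [0, 0, 0]], [[0, 0, 0], [0, 0, 0]], [[0, 0, 0], [0, 0, 0]]], "fingers": -1}}

```text
t: 42.75
tool_pos: [0.6369, 0.0132, 0.1848]
tool_rot: [3.076, 0.632, 0.005]
contact_force: [2.6, -0.6, 0.1]
opening: 0.0139
```

Run:
```python
from h import *
go([.6358,.0139,.185],23.2)
snap('wrist','w26')
```

```text
t 42.75 p [0.6369 0.0132 0.1848] rot [ 0.1  -0.16  0.01] d_cur [-0.07 -0.11 -0.02] d_tgt [-0.07 -0.11 -0.02] F [ 2.6 -0.6  0.1] open 0.0139 q6 1.07
```

View pics/w26.png

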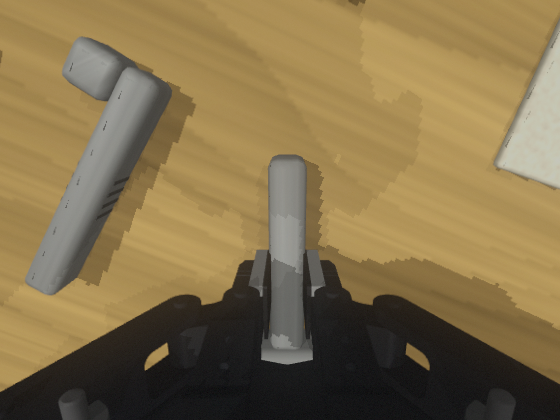

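Emit:
{"api": "jog_arm", "payload": {"steps": [[[0, 0, -3], [0, 0, 0]], [[0, 0, -3], [0, 0, 8]], [[-2, 0, 0], [0, 0, 8]], [[-2, 0, 0], [0, 0, 7.8]], [[-3.5, 3, 0], [0, 0, 0]], [[-3.5, 3, 0], [0, 0, 0]], [[-3.5, 3, 0], [0, 0, 0]], [[-2, 2, 0], [0, 0, 0]]]}}

```text
t: 43.6
tool_pos: [0.4657, -0.1018, 0.2453]
tool_rot: [3.14, -0.033, 0.007]
contact_force: [0.1, -0.1, -1.1]
opening: 0.0139
```

Emit:
{"api": "jog_arm", "payload": {"steps": [[[0, 0, 0], [0, 0, 0]], [[0, 0, 0], [0, 0, 0]]]}}

```text
t: 43.8
tool_pos: [0.4631, -0.1034, 0.2446]
tool_rot: [3.14, -0.041, 0.006]
contact_force: [0.5, 0.4, -0.6]
opening: 0.0138
```

Run:
```python
from h import *
w,c=load('w26');F=onz(c,[(287,155.5)],.022)[0];print('front',F, 'dist from TCP',np.linalg.norm(F[:2]-[.6369,.0132]))
go([.4564,-.1005,.23],-.6)
w,c=snap('wrist','w27')
```

```text
front [0.68735079 0.03450398 0.022     ] dist from TCP 0.05476442537223227
t 43.8 p [ 0.4631 -0.1034  0.2446] rot [ 0.08 -0.23 -0.89] d_cur [-0.69 -0.28  1.46] d_tgt [-0.68 -0.28  1.46] F [ 0.5  0.4 -0.6] open 0.0138 q6 1.22
```

View pics/w27.png

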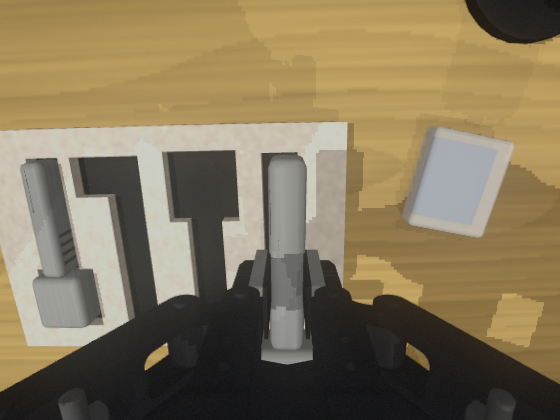

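Run:
```python
from h import *
w,c=load('w27');p,r,o=pose()
P=onz(c,[(283,152.5),(261,156),(312,156),(347,123)],.015);print(P.round(4))
F=onz(c,[(287,155.5)],.022+.0598)[0];print(F-p)
```

```text
[[ 0.5125 -0.1024  0.015 ]
 [ 0.5108 -0.0892  0.015 ]
 [ 0.51   -0.1197  0.015 ]
 [ 0.5287 -0.1402  0.015 ]]
[ 0.05453107 -0.00148377 -0.16278259]
```

Emit:
{"api": "jog_arm", "payload": {"steps": [[[-0.7, -0.28, 1.5], [0, -0.2, -0.9]], [[0, 0, 1.5], [0, 0, 0]], [[0, 0, 0], [0, 0, 0]], [[0, 0, 0], [0, 0, 0]]]}}

```text
t: 44.25
tool_pos: [0.4574, -0.0977, 0.2118]
tool_rot: [3.141, -0.004, -0.002]
contact_force: [0.1, -0.5, 0.5]
opening: 0.014
```

Run:
```python
from h import *
go([.4557,-.1003,.191],-.6)
```

```text
t 44.25 p [ 0.4574 -0.0977  0.2118] rot [0.02 0.08 0.46] d_cur [-0.17  0.26  2.08] d_tgt [-0.17  0.26  2.08] F [ 0.1 -0.5  0.5] open 0.014 q6 1.2
```

Emit:
{"api": "jog_arm", "payload": {"steps": [[[-0.2, 0.25, 0], [0, 0, 0.4]], [[0, 0, 0.5], [0, 0, 0]], [[0, 0, 0], [0, 0, 0]]]}}

```text
t: 44.55
tool_pos: [0.4558, -0.0997, 0.2068]
tool_rot: [3.141, -0.013, -0.001]
contact_force: [-0.2, 1.0, -0.0]
opening: 0.0141
```

Run:
```python
from h import *
go([.4553,-.1003,.191],-.6)
snap('wrist','w28')
```

```text
t 44.55 p [ 0.4558 -0.0997  0.2068] rot [0.03 0.05 0.14] d_cur [-0.05  0.06  1.58] d_tgt [-0.05  0.06  1.58] F [-0.2  1.  -0. ] open 0.0141 q6 1.2
```

View pics/w28.png

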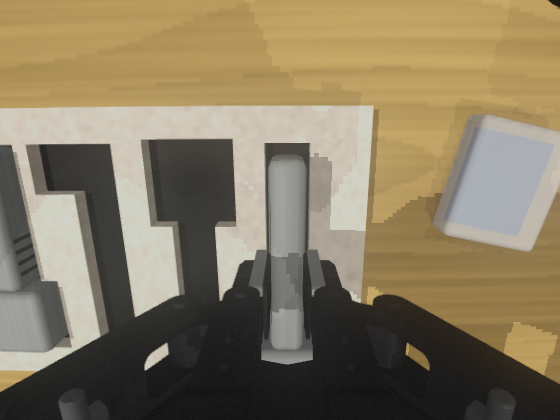

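Aligned; lower in.

Emit:
{"api": "jog_arm", "payload": {"steps": [[[-0.05, 0.05, 0.5], [0, 0, 0]], [[0, 0, 0.6], [0, 0, 0]], [[0, 0, 0.5], [0, 0, 0]], [[0, 0, 0.3], [0, 0, 0]], [[0, 0, 0], [0, 0, 0]]]}}

```text
t: 45.1
tool_pos: [0.4572, -0.1011, 0.1911]
tool_rot: [3.14, -0.013, 0.0]
contact_force: [-0.0, 0.2, -1.1]
opening: 0.0141
```

Run:
```python
from h import *
go([.4553,-.1003,.191],-.6)
```

```text
t 45.1 p [ 0.4572 -0.1011  0.1911] rot [ 0.06 -0.    0.13] d_cur [-0.19 -0.08  0.01] d_tgt [-0.19 -0.08  0.01] F [-0.   0.2 -1.1] open 0.0141 q6 1.2
```

Emit:
{"api": "jog_arm", "payload": {"steps": [[[0, 0, 0], [0, 0, 0]], [[0, 0, 0], [0, 0, 0]], [[0, 0, 0], [0, 0, 0]], [[0, 0, -1], [0, 0, 0]], [[0, 0, -4], [0, 0, 0]], [[0, 0, -4], [0, 0, 0]], [[0, 0, -3], [0, 0, 0]]], "fingers": 1}}

```text
t: 45.8
tool_pos: [0.4549, -0.1002, 0.3092]
tool_rot: [-3.138, 0.013, 0.02]
contact_force: [0.5, 0.3, -0.6]
opening: 0.0856
```

Run:
```python
from h import *
go([.641,.105,.30],-8.6)
snap('wrist','w29')
```

```text
t 45.8 p [ 0.4549 -0.1002  0.3092] rot [-0.17  0.76  8.12] d_cur [ 18.45 -20.68   0.76] d_tgt [ 15.34 -23.08   0.92] F [ 0.5  0.3 -0.6] open 0.0856 q6 1.2
```

View pics/w29.png

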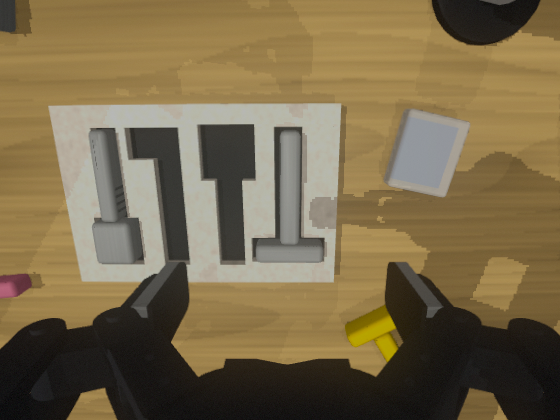

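Emit:
{"api": "jog_arm", "payload": {"steps": [[[2.5, -4, 0], [0, 0.8, 8]], [[2.5, -4, 0], [0, 0, 0]], [[2.5, -4, 0], [0, 0, 0]], [[2.5, -4, 0], [0, 0, 0]], [[2.5, -4, 0], [0, 0, 0]], [[2, -3, 0], [0, 0, 0]], [[0, 0, 0], [0, 0, 0]], [[0, 0, 0], [0, 0, 0]]]}}

```text
t: 46.65
tool_pos: [0.6338, 0.1141, 0.3249]
tool_rot: [3.13, -0.232, 0.037]
contact_force: [0.1, 0.3, -0.5]
opening: 0.0857
```

Run:
```python
from h import *
go([.641,.105,.30],-8.6)
snap('wrist','w30')
```

```text
t 46.65 p [0.6338 0.1141 0.3249] rot [ 0.05 -1.36  0.13] d_cur [0.78 0.79 2.51] d_tgt [0.84 0.79 2.49] F [ 0.1  0.3 -0.5] open 0.0857 q6 1.78
```

View pics/w30.png

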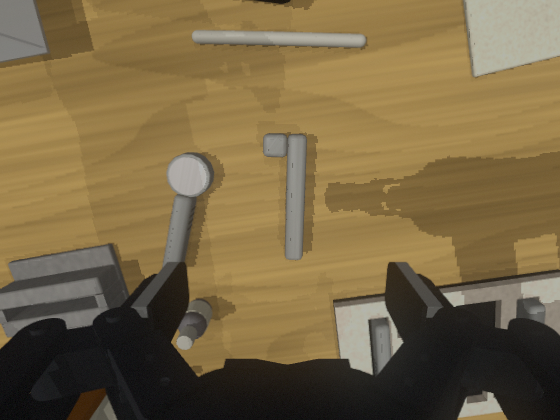

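Run:
```python
from h import *
w,c=load('w30')
F,Rr=onz(c,[(297.5,135),(293.5,259.5)],.022);d=F-Rr;print(F.round(4),Rr.round(4),np.linalg.norm(d),np.degrees(np.arctan2(d[1],d[0])),((F+Rr)/2).round(4))
g=((F+Rr)/2);go([g[0],g[1],.185],np.degrees(np.arctan2(d[1],d[0])))
```

```text
[0.6939 0.0965 0.022 ] [0.5877 0.1149 0.022 ] 0.10771108052179686 -9.863974990350806 [0.6408 0.1057 0.022 ]
t 46.7 p [0.6336 0.1138 0.325 ] rot [ 0.01 -1.38  1.36] d_cur [ 0.49  0.69 14.01] d_tgt [ 0.85  0.68 14.  ] F [-0.4 -0.2 -0. ] open 0.0853 q6 1.78
```

Emit:
{"api": "jog_arm", "payload": {"steps": [[[0, 0, 0], [0, -1.4, 1.4]], [[0.4, 0.4, 4], [0, 0, 0]], [[0.2, 0.3, 4], [0, 0, 0]], [[0, 0, 2], [0, 0, 0]], [[0, 0, 0], [0, 0, 0]], [[0, 0, 0], [0, 0, 0]]]}}

```text
t: 47.3
tool_pos: [0.6362, 0.0995, 0.2264]
tool_rot: [-3.128, 0.293, 0.002]
contact_force: [0.2, -0.2, 0.7]
opening: 0.0851
```

Run:
```python
from h import *
go([.6408,.1057,.185],-9.8)
```

```text
t 47.3 p [0.6362 0.0995 0.2264] rot [ 0.    0.08 -0.9 ] d_cur [ 0.34 -0.69  4.13] d_tgt [ 0.35 -0.69  4.14] F [ 0.2 -0.2  0.7] open 0.0851 q6 1.8
```

Emit:
{"api": "jog_arm", "payload": {"steps": [[[0.2, -0.4, 1.5], [0, 0, -0.9]], [[0.1, -0.3, 1.5], [0, 0, 0]], [[0, 0, 0.8], [0, 0, 0]], [[0, 0, 0], [0, 0, 0]]]}}

```text
t: 47.7
tool_pos: [0.642, 0.1059, 0.19]
tool_rot: [-3.129, 0.269, -0.008]
contact_force: [-0.1, 0.8, 0.1]
opening: 0.0855
```

Run:
```python
from h import *
go([.6408,.1057,.185],-9.8)
```

```text
t 47.7 p [0.642  0.1059 0.19  ] rot [-0.09 -0.27 -0.01] d_cur [-0.12  0.04  0.5 ] d_tgt [-0.11  0.04  0.5 ] F [-0.1  0.8  0.1] open 0.0855 q6 1.79
```

Emit:
{"api": "jog_arm", "payload": {"steps": [[[-0.1, 0, 0.55], [0, -0.3, 0]], [[0, 0, 0], [0, 0, 0]], [[0, 0, 0], [0, 0, 0]]]}}

```text
t: 48.0
tool_pos: [0.6413, 0.1064, 0.1845]
tool_rot: [-3.128, 0.268, 0.0]
contact_force: [1.1, -0.1, 1.7]
opening: 0.0856
```

Emit:
{"api": "jog_arm", "payload": {"steps": [[[0, 0, 0], [0, 0, 0]], [[0, 0, 0], [0, 0, 0]], [[0, 0, 0], [0, 0, 0]], [[0, 0, 0], [0, 0, 0]], [[0, 0, 0], [0, 0, 0]]], "fingers": -1}}

```text
t: 48.5
tool_pos: [0.6419, 0.1064, 0.1862]
tool_rot: [-3.128, 0.268, -0.004]
contact_force: [2.3, 0.1, 0.8]
opening: 0.0139
```

Run:
```python
from h import *
go([.6408,.1057,.185],-9.8)
w,c=snap('wrist','w31')
```

```text
t 48.5 p [0.6419 0.1064 0.1862] rot [-0.12 -0.12  0.01] d_cur [-0.1   0.08  0.12] d_tgt [-0.1   0.08  0.12] F [2.3 0.1 0.8] open 0.0139 q6 1.79
```

View pics/w31.png

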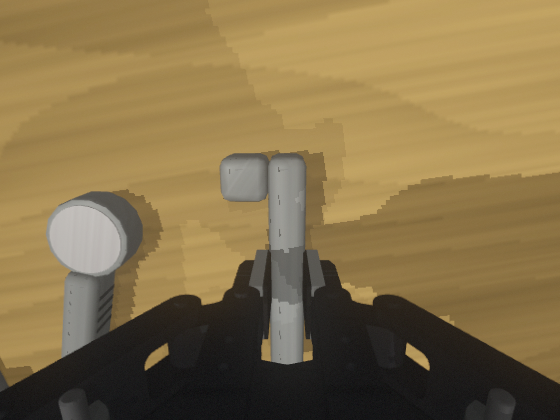

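Emit:
{"api": "jog_arm", "payload": {"steps": [[[0, 0, -3], [0, 0, 0]], [[0, 0, -3], [0, 0, -4.6]], [[-3.5, 2, 0], [0, 0, -4.6]], [[-4, 2.4, 0], [0, 0, 0]], [[-4, 2.4, 0], [0, 0, 0]], [[-4, 2.4, 0], [0, 0, 0]], [[-1.5, 1, 0], [0, 0, 0]], [[0, 0, 0], [0, 0, 0]]]}}

```text
t: 49.35
tool_pos: [0.4636, 0.0057, 0.2455]
tool_rot: [-3.14, 0.003, -0.003]
contact_force: [-0.2, 0.7, 0.3]
opening: 0.0143
```

Run:
```python
from h import *
go([.456,-.0045,.22],-.6)
w,c=snap('wrist','w32')
```

```text
t 49.35 p [0.4636 0.0057 0.2455] rot [-0.09 -0.11  0.5 ] d_cur [-0.76  1.02  2.54] d_tgt [-0.75  1.02  2.55] F [-0.2  0.7  0.3] open 0.0143 q6 1.42
```

View pics/w32.png

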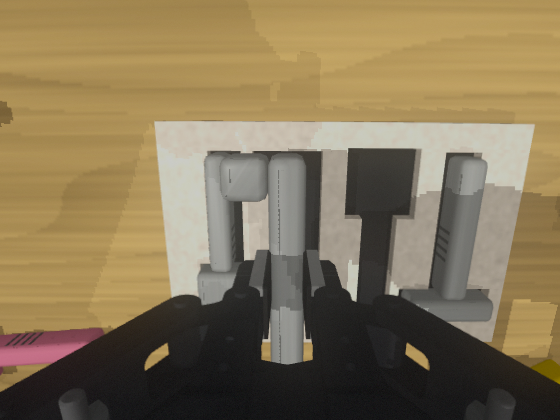

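Emit:
{"api": "jog_arm", "payload": {"steps": [[[-0.75, 1, 1], [0, 0, 0.5]], [[0, 0, 1.2], [0, 0, 0]], [[0, 0, 0], [0, 0, 0]], [[0, 0, 0], [0, 0, 0]]]}}

```text
t: 49.8
tool_pos: [0.4586, -0.0038, 0.2217]
tool_rot: [-3.139, 0.014, -0.005]
contact_force: [-0.1, 1.2, 0.0]
opening: 0.014
```

Run:
```python
from h import *
go([.456,-.0045,.192],-.6)
```

```text
t 49.8 p [ 0.4586 -0.0038  0.2217] rot [-0.13 -0.17  0.08] d_cur [-0.27  0.08  2.97] d_tgt [-0.26  0.07  2.97] F [-0.1  1.2  0. ] open 0.014 q6 1.41
```

Emit:
{"api": "jog_arm", "payload": {"steps": [[[-0.27, 0.07, 0.5], [0, 0, 0]], [[0, 0, 0.7], [0, 0, 0]], [[0, 0, 0], [0, 0, 0]]]}}

```text
t: 50.1
tool_pos: [0.4566, -0.004, 0.2086]
tool_rot: [-3.139, 0.013, -0.004]
contact_force: [-1.1, -0.9, -0.5]
opening: 0.0138
```

Run:
```python
from h import *
go([.456,-.0045,.192],-.6)
snap('wrist','w33')
```

```text
t 50.1 p [ 0.4566 -0.004   0.2086] rot [-0.14 -0.15  0.14] d_cur [-0.06  0.05  1.66] d_tgt [-0.06  0.05  1.66] F [-1.1 -0.9 -0.5] open 0.0138 q6 1.4
```

View pics/w33.png

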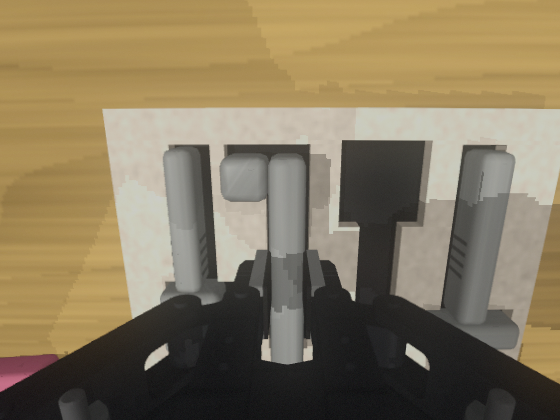

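Emit:
{"api": "jog_arm", "payload": {"steps": [[[-0.06, 0.05, 0.5], [0, 0, 0]], [[0, 0, 0.6], [0, 0, 0]], [[0, 0, 0.5], [0, 0, 0]], [[0, 0, 0.3], [0, 0, 0]], [[0, 0, 0], [0, 0, 0]]]}}

```text
t: 50.65
tool_pos: [0.4579, -0.0047, 0.1926]
tool_rot: [-3.139, 0.012, -0.005]
contact_force: [0.4, 0.0, -0.2]
opening: 0.014
```

Run:
```python
from h import *
w,c=load('w33');print(onz(c,[(309,160),(266,145)],.015).round(4))
go([.456,-.0045,.192],-.6)
```

```text
[[ 0.5055 -0.0145  0.015 ]
 [ 0.5129  0.0065  0.015 ]]
t 50.65 p [ 0.4579 -0.0047  0.1926] rot [-0.12 -0.19  0.17] d_cur [-0.19 -0.02  0.06] d_tgt [-0.19 -0.02  0.06] F [ 0.4  0.  -0.2] open 0.014 q6 1.4
```

Emit:
{"api": "jog_arm", "payload": {"steps": [[[0, 0, 0], [0, 0, 0]], [[0, 0, 0], [0, 0, 0]], [[0, 0, 0], [0, 0, 0]], [[0, 0, -1], [0, 0, 0]], [[0, 0, -4], [0, 0, 0]]], "fingers": -0.4}}

```text
t: 51.15
tool_pos: [0.455, -0.0045, 0.2379]
tool_rot: [-3.137, 0.012, 0.014]
contact_force: [0.4, -0.3, -0.2]
opening: 0.0254
```

Emit:
{"api": "jog_arm", "payload": {"steps": [[[0, 0, -4], [0, 0, 0]], [[0, 0, -2], [0, 0, 0]], [[0, 0, 0], [0, 0, 0]]], "fingers": 1}}

```text
t: 51.45
tool_pos: [0.4567, -0.0049, 0.3066]
tool_rot: [-3.139, 0.012, -0.002]
contact_force: [0.3, -0.3, 0.6]
opening: 0.0684
```

Run:
```python
from h import *
go([.640,.2045,.30],-22.2)
snap('wrist','w34')
```

```text
t 51.45 p [ 0.4567 -0.0049  0.3066] rot [-0.16 -0.03 21.76] d_cur [ 18.17 -21.08   0.74] d_tgt [  9.06 -26.31   0.66] F [ 0.3 -0.3  0.6] open 0.0684 q6 1.4
```

View pics/w34.png

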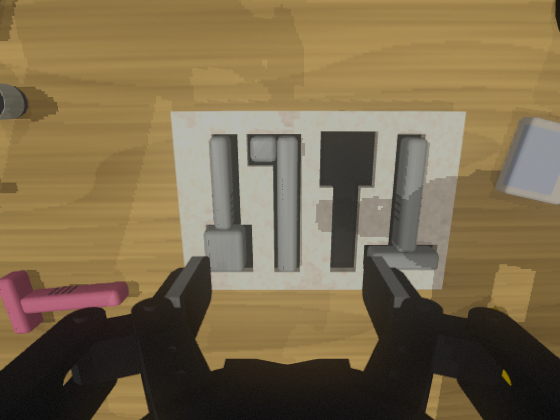

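Emit:
{"api": "jog_arm", "payload": {"steps": [[[2.8, -3.2, 0], [0, 0, 7.2]], [[2.3, -3.7, 0], [0, 0, 7.2]], [[1.8, -4, 0], [0, 0, 7.2]], [[1.5, -4.2, 0], [0, 0, 0]], [[1.5, -4.2, 0], [0, 0, 0]], [[1.2, -4.2, 0], [0, 0, 0]], [[0, -2, 0], [0, 0, 0]], [[0, 0, 0], [0, 0, 0]]]}}

```text
t: 52.3
tool_pos: [0.6383, 0.2197, 0.2864]
tool_rot: [3.072, -0.63, -0.033]
contact_force: [-0.1, -0.7, 0.3]
opening: 0.0852
```

Emit:
{"api": "jog_arm", "payload": {"steps": [[[0, 0, 0], [0, 0, 0]]]}}

```text
t: 52.4
tool_pos: [0.6377, 0.2197, 0.284]
tool_rot: [3.07, -0.629, -0.038]
contact_force: [-0.5, -0.2, 0.0]
opening: 0.0854
```

Run:
```python
from h import *
go([.640,.2045,.30],-22.2)
snap('wrist','w35')
```

```text
t 52.4 p [0.6377 0.2197 0.284 ] rot [ 0.69  1.29 -0.95] d_cur [ 0.77  1.32 -1.6 ] d_tgt [ 0.79  1.32 -1.6 ] F [-0.5 -0.2  0. ] open 0.0854 q6 2.19
```

View pics/w35.png

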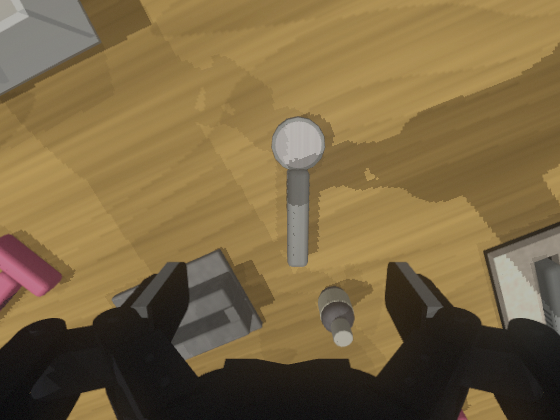

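Run:
```python
from h import *
w,c=load('w35')
for z in (.018,.020):
  D=onz(c,[(298.5,142.5)],z)[0];Rr,M=onz(c,[(297.7,266),(298.5,180)],.022);d=(D-Rr)*[1,1,0];L=np.linalg.norm(d);a=np.degrees(np.arctan2(d[1],d[0]));d2=M-Rr
  print(D.round(4),Rr.round(4),L,a,np.degrees(np.arctan2(d2[1],d2[0])),'grip',(D-.038*d/L).round(4),(Rr+.055*d/L).round(4))
print(onz(c,[(335,318)],0))
go([.6405,.2045,.185],-23)
```

```text
[0.6753 0.1918 0.018 ] [0.5901 0.228  0.022 ] 0.09256235146274408 -23.006849269974403 -23.03035980075381 grip [0.6403 0.2067 0.018 ] [0.6407 0.2065 0.022 ]
[0.6755 0.1918 0.02  ] [0.5901 0.228  0.022 ] 0.09275451972164718 -22.9478835741772 -23.03035980075381 grip [0.6405 0.2066 0.02  ] [0.6408 0.2065 0.022 ]
[[0.51943573 0.22046835 0.        ]]
t 52.45 p [0.6374 0.2194 0.2837] rot [ 0.7   1.32 -0.17] d_cur [1.1  1.12 9.87] d_tgt [0.87 1.25 9.87] F [-0.3 -0.9 -0.5] open 0.0853 q6 2.19
```

Emit:
{"api": "jog_arm", "payload": {"steps": [[[0, 0, 0], [0.7, 1.3, -0.2]], [[0.4, 0.6, 3], [0, 0, 0]], [[0.4, 0.5, 2.5], [0, 0, 0]], [[0, 0, 0], [0, 0, 0]], [[0, 0, 0], [0, 0, 0]]]}}

```text
t: 52.95
tool_pos: [0.6389, 0.2012, 0.2287]
tool_rot: [-3.076, 0.632, -0.009]
contact_force: [0.6, -0.3, 0.2]
opening: 0.0856
```

Run:
```python
from h import *
go([.6404,.2065,.185],-23)
```

```text
t 52.95 p [0.6389 0.2012 0.2287] rot [-0.13 -0.3  -0.21] d_cur [-0.09 -0.54  4.37] d_tgt [-0.07 -0.55  4.37] F [ 0.6 -0.3  0.2] open 0.0856 q6 2.17
```

Emit:
{"api": "jog_arm", "payload": {"steps": [[[-0.1, -0.3, 1.5], [-0.1, -0.3, -0.2]], [[0, -0.2, 1.5], [0, 0, 0]], [[0, 0, 1], [0, 0, 0]], [[0, 0, 0], [0, 0, 0]]]}}

```text
t: 53.35
tool_pos: [0.6408, 0.2067, 0.1893]
tool_rot: [-3.076, 0.626, -0.008]
contact_force: [-0.1, -0.3, -0.2]
opening: 0.0854
```

Run:
```python
from h import *
go([.6404,.2065,.185],-23)
```

```text
t 53.35 p [0.6408 0.2067 0.1893] rot [-0.21 -0.24 -0.01] d_cur [-0.03  0.04  0.43] d_tgt [-0.02  0.04  0.43] F [-0.1 -0.3 -0.2] open 0.0854 q6 2.17
```

Emit:
{"api": "jog_arm", "payload": {"steps": [[[0, 0, 0.5], [-0.2, -0.2, 0]], [[0, 0, 0], [0, 0, 0]], [[0, 0, 0], [0, 0, 0]]]}}

```text
t: 53.65
tool_pos: [0.6411, 0.2072, 0.184]
tool_rot: [3.079, -0.626, 0.001]
contact_force: [0.6, 0.4, 0.6]
opening: 0.0855
```

Emit:
{"api": "jog_arm", "payload": {"steps": [[[0, 0, 0], [0, 0, 0]], [[0, 0, 0], [0, 0, 0]], [[0, 0, 0], [0, 0, 0]], [[0, 0, 0], [0, 0, 0]], [[0, 0, 0], [0, 0, 0]]], "fingers": -1}}

```text
t: 54.15
tool_pos: [0.6418, 0.2073, 0.186]
tool_rot: [-3.078, 0.626, -0.005]
contact_force: [2.2, 0.5, 0.9]
opening: 0.014
```

Run:
```python
from h import *
go([.6404,.2065,.185],-23)
w,c=snap('wrist','w36')
```

```text
t 54.15 p [0.6418 0.2073 0.186 ] rot [-0.09 -0.18  0.02] d_cur [-0.1   0.13  0.09] d_tgt [-0.1   0.13  0.1 ] F [2.2 0.5 0.9] open 0.014 q6 2.17
```

View pics/w36.png

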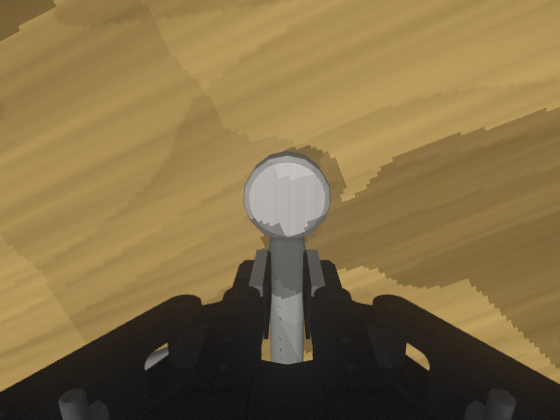

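Emit:
{"api": "jog_arm", "payload": {"steps": [[[0, 0, -3], [0, 0, 0]], [[0, 0, -3], [0, 0, -7.5]], [[-1, 2, 0], [0, 0, -7.5]], [[-1.5, 3, 0], [0, 0, -7.4]], [[-3.2, 4, 0], [0, 0, 0]], [[-3.2, 4, 0], [0, 0, 0]], [[-3.2, 4, 0], [0, 0, 0]], [[-3.2, 4, 0], [0, 0, 0]]]}}

```text
t: 55.0
tool_pos: [0.4827, 0.0053, 0.2465]
tool_rot: [-3.141, -0.024, -0.011]
contact_force: [0.4, 0.1, -0.8]
opening: 0.0138
```

Emit:
{"api": "jog_arm", "payload": {"steps": [[[-2, 3, 0], [0, 0, 0]], [[0, 0, 0], [0, 0, 0]], [[0, 0, 0], [0, 0, 0]]]}}

```text
t: 55.3
tool_pos: [0.4584, -0.029, 0.245]
tool_rot: [3.142, 0.014, 0.008]
contact_force: [0.1, -0.8, 0.3]
opening: 0.0139
```

Run:
```python
from h import *
w,c=load('w36')
D=onz(c,[(287,196.5)],.018)[0];print(D,np.linalg.norm(D[:2]-[.6418,.2073]))
go([.4554,-.0525,.22],-.6)
snap('wrist','w37')
```

```text
[0.67572757 0.1938104  0.018     ] 0.03651095109379363
t 55.3 p [ 0.4584 -0.029   0.245 ] rot [ 0.   -0.29  1.1 ] d_cur [-0.33  2.35  2.5 ] d_tgt [-0.27  2.35  2.5 ] F [ 0.1 -0.8  0.3] open 0.0139 q6 1.34
```

View pics/w37.png

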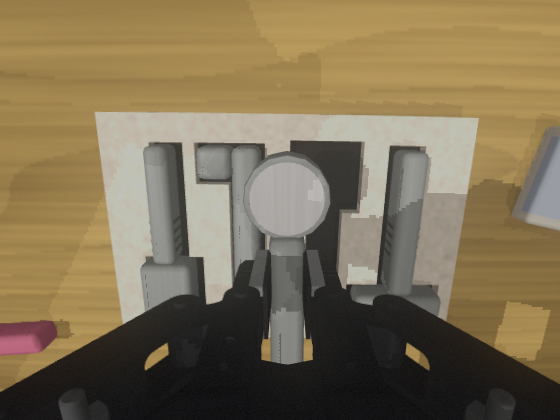

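Emit:
{"api": "jog_arm", "payload": {"steps": [[[-0.25, 2.35, 1], [0, -0.3, 1.1]], [[0, 0, 1], [0, 0, 0]], [[0, 0, 0], [0, 0, 0]], [[0, 0, 0], [0, 0, 0]]]}}

```text
t: 55.75
tool_pos: [0.4589, -0.0497, 0.225]
tool_rot: [-3.141, 0.007, -0.002]
contact_force: [0.1, 0.0, -0.3]
opening: 0.0138
```

Run:
```python
from h import *
go([.4562,-.0525,.192],-.6)
```

```text
t 55.75 p [ 0.4589 -0.0497  0.225 ] rot [-0.05 -0.06  0.35] d_cur [-0.27  0.28  3.3 ] d_tgt [-0.27  0.28  3.3 ] F [ 0.1  0.  -0.3] open 0.0138 q6 1.31
```

Emit:
{"api": "jog_arm", "payload": {"steps": [[[-0.27, 0.28, 0.7], [0, 0, 0.3]], [[0, 0, 0.9], [0, 0, 0]], [[0, 0, 0], [0, 0, 0]]]}}

```text
t: 56.05
tool_pos: [0.4567, -0.0511, 0.2082]
tool_rot: [-3.141, 0.011, -0.003]
contact_force: [-0.7, 0.2, -1.4]
opening: 0.0142
```

Run:
```python
from h import *
go([.4562,-.0525,.192],-.6)
snap('wrist','w38')
```

```text
t 56.05 p [ 0.4567 -0.0511  0.2082] rot [-0.06 -0.11  0.2 ] d_cur [-0.06  0.14  1.62] d_tgt [-0.05  0.14  1.62] F [-0.7  0.2 -1.4] open 0.0142 q6 1.3
```

View pics/w38.png

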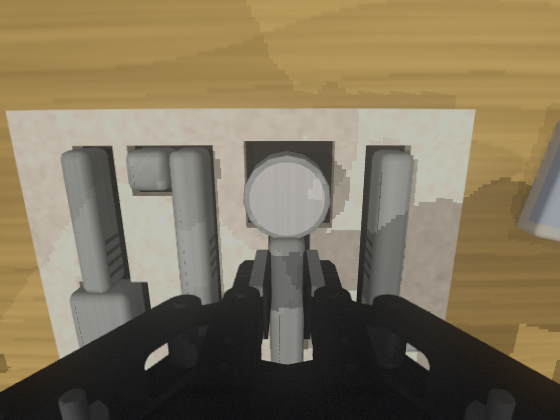

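Emit:
{"api": "jog_arm", "payload": {"steps": [[[-0.05, 0.14, 0.4], [0, 0, 0.2]], [[0, 0, 0.6], [0, 0, 0]], [[0, 0, 0.5], [0, 0, 0]], [[0, 0, 0.3], [0, 0, 0]], [[0, 0, 0], [0, 0, 0]]]}}

```text
t: 56.6
tool_pos: [0.4576, -0.053, 0.192]
tool_rot: [-3.141, 0.017, -0.005]
contact_force: [-0.2, 0.1, -1.3]
opening: 0.0138
```

Run:
```python
from h import *
go([.4562,-.0525,.192],-.6)
```

```text
t 56.6 p [ 0.4576 -0.053   0.192 ] rot [-0.04 -0.17 -0.01] d_cur [-0.14 -0.05 -0.  ] d_tgt [-0.14 -0.05 -0.  ] F [-0.2  0.1 -1.3] open 0.0138 q6 1.3
```

Emit:
{"api": "jog_arm", "payload": {"steps": [[[0, 0, 0.2], [0, 0, 0]], [[0, 0, 0], [0, 0, 0]]]}}

```text
t: 56.8
tool_pos: [0.4585, -0.0532, 0.1922]
tool_rot: [-3.141, 0.017, -0.003]
contact_force: [0.2, 0.5, -0.1]
opening: 0.014
```

Emit:
{"api": "jog_arm", "payload": {"steps": [[[0, 0, 0], [0, 0, 0]], [[0, 0, 0], [0, 0, 0]], [[0, 0, 0], [0, 0, 0]], [[0, 0, -1], [0, 0, 0]], [[0, 0, -4], [0, 0, 0]]], "fingers": -0.4}}

```text
t: 57.3
tool_pos: [0.4556, -0.0526, 0.2372]
tool_rot: [-3.137, 0.017, 0.016]
contact_force: [0.6, -1.0, 0.0]
opening: 0.0255
```

Emit:
{"api": "jog_arm", "payload": {"steps": [[[0, 0, -4], [0, 0, 0]], [[0, 0, -2], [0, 0, 0]], [[0, 0, 0], [0, 0, 0]], [[0, 0, 0], [0, 0, 0]]], "fingers": 1}}

```text
t: 57.7
tool_pos: [0.4573, -0.0532, 0.3062]
tool_rot: [-3.14, 0.017, -0.001]
contact_force: [0.6, 0.4, -1.5]
opening: 0.0815
```

Run:
```python
from h import *
go([.4562,-.028,.33],-.6)
w,c=snap('wrist','w39');s,_=snap('scene','s13')
cv2.imwrite('pics/w39c.png',cv2.resize(w[90:310,100:480],(760,440),interpolation=cv2.INTER_CUBIC)[:,:,::-1])
cv2.imwrite('pics/s13c.png',cv2.resize(s[140:340,100:430],(800,485),interpolation=cv2.INTER_CUBIC)[:,:,::-1])
```

```text
t 57.7 p [ 0.4573 -0.0532  0.3062] rot [-0.08 -0.03 -0.03] d_cur [-0.13 -2.52 -2.37] d_tgt [-0.13 -2.52 -2.38] F [ 0.6  0.4 -1.5] open 0.0815 q6 1.3
```

View pics/w39c.png

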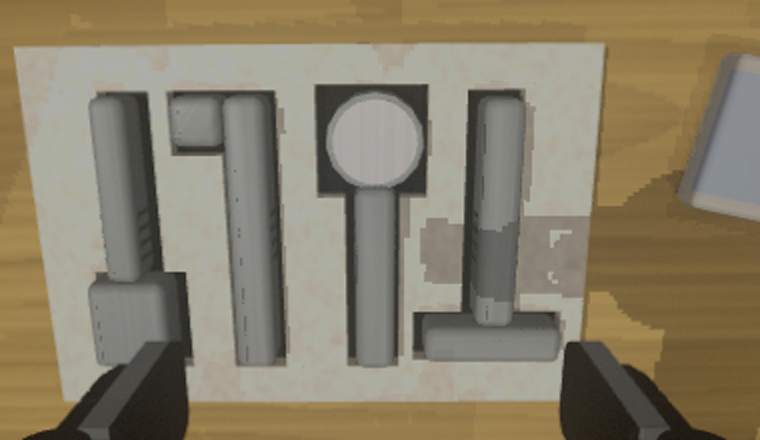

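View pics/s13c.png

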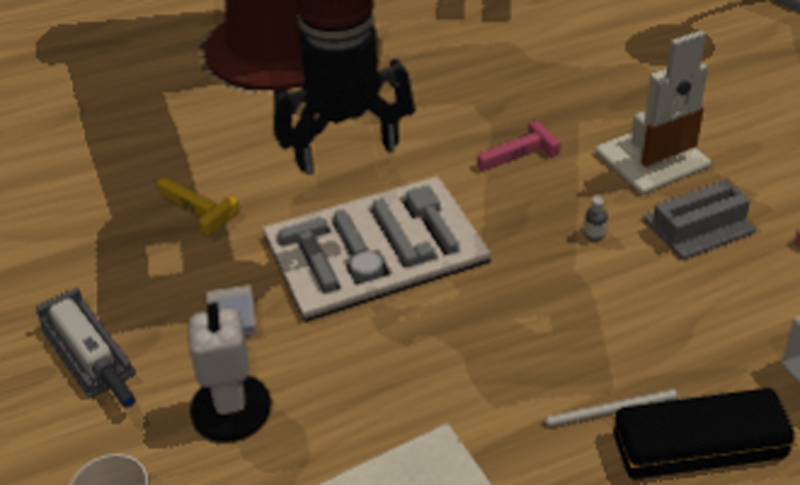

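Emit:
{"api": "jog_arm", "payload": {"steps": [[[0, 0, 3], [0, 0, 0]], [[0, 0, 3], [0, 0, 0]], [[0, 0, 2.5], [0, 0, 0]], [[0, 0, 0], [0, 0, 0]], [[0, 0, 0.5], [0, 0, 0]], [[0, 0, 0.5], [0, 0, 0]], [[0, 0, 0.5], [0, 0, 0]], [[0, 0, 0], [0, 0, 0]]], "fingers": -1}}

```text
t: 58.6
tool_pos: [0.4567, -0.0528, 0.2034]
tool_rot: [-3.137, 0.016, 0.02]
contact_force: [0.6, 0.4, -0.7]
opening: 0.0
```

Emit:
{"api": "jog_arm", "payload": {"steps": [[[0, 0, 0.5], [0, 0, 0]], [[0, 0, 0.5], [0, 0, 0]]]}}

```text
t: 58.8
tool_pos: [0.4592, -0.0534, 0.2011]
tool_rot: [-3.137, 0.015, 0.022]
contact_force: [-28.9, 7.2, 56.4]
opening: 0.0003
```

Emit:
{"api": "jog_arm", "payload": {"steps": [[[0, 0, -2], [0, 0, 0]], [[0, 0, -0.5], [0, 0, 0]], [[0, -2.4, 0], [0, -0.5, 0]], [[-0.2, -2.4, 0], [0, 0, 0]], [[0, 0, 0], [0, 0, 0]]]}}

```text
t: 59.3
tool_pos: [0.4593, -0.0051, 0.2291]
tool_rot: [-3.139, 0.018, 0.026]
contact_force: [-0.4, -0.3, -0.3]
opening: -0.0002
```

Run:
```python
from h import *
go([.456,-.0045,.203],-.6)
```

```text
t 59.3 p [ 0.4593 -0.0051  0.2291] rot [-0.14  0.97 -0.07] d_cur [-0.28 -0.05  2.61] d_tgt [-0.33 -0.06  2.61] F [-0.4 -0.3 -0.3] open -0.0002 q6 1.41
```

Emit:
{"api": "jog_arm", "payload": {"steps": [[[-0.3, 0, 1.2], [0, 0.9, 0]], [[0, 0, 1], [0, 0, 0]], [[0, 0, 0.3], [0, 0, 0]], [[0, 0, 0], [0, 0, 0]]]}}

```text
t: 59.7
tool_pos: [0.4558, -0.006, 0.2016]
tool_rot: [-3.14, 0.017, 0.002]
contact_force: [-0.4, 0.0, -0.4]
opening: -0.0002
```

Emit:
{"api": "jog_arm", "payload": {"steps": [[[0, 0, 0.35], [0, 0, 0]]]}}

```text
t: 59.8
tool_pos: [0.4568, -0.0063, 0.2012]
tool_rot: [-3.139, 0.018, 0.008]
contact_force: [-20.7, 5.6, 48.2]
opening: 0.0002
```

Emit:
{"api": "jog_arm", "payload": {"steps": [[[0, 0, -2], [0, 0, 0]], [[0, 0, -0.5], [0, 0, 0]], [[0, -2.5, 0], [0, 0, 0]], [[0, -2.5, 0], [0, 0, 0]], [[0, 0, 0], [0, 0, 0]], [[0, 0, 1], [0, 0, 0]], [[0, 0, 1], [0, 0, 0]], [[0, 0, 0], [0, 0, 0]]]}}

```text
t: 60.6
tool_pos: [0.4591, 0.0418, 0.2065]
tool_rot: [-3.141, 0.024, 0.003]
contact_force: [-0.0, -0.6, 0.5]
opening: -0.0001
```

Run:
```python
from h import *
go([.456,.0435,.2015],-.6)
```

```text
t 60.6 p [0.4591 0.0418 0.2065] rot [-0.    0.1  -0.28] d_cur [-0.31 -0.17  0.5 ] d_tgt [-0.31 -0.17  0.5 ] F [-0.  -0.6  0.5] open -0.0001 q6 1.52
```

Emit:
{"api": "jog_arm", "payload": {"steps": [[[0, -0.15, 0.4], [0, 0, 0]], [[0, 0, 0.25], [0, 0, 0]]]}}

```text
t: 60.8
tool_pos: [0.4597, 0.0425, 0.2012]
tool_rot: [-3.14, 0.027, 0.008]
contact_force: [-14.5, 3.3, 33.5]
opening: -0.0
```

Emit:
{"api": "jog_arm", "payload": {"steps": [[[0, 0, 0.2], [0, 0, 0]]]}}

```text
t: 60.9
tool_pos: [0.4602, 0.0424, 0.2013]
tool_rot: [-3.14, 0.028, 0.013]
contact_force: [-10.5, 0.8, 20.2]
opening: 0.0004
```

Plugger home too. Now the T-bar.

Emit:
{"api": "jog_arm", "payload": {"steps": [[[0, 0, -3], [0, 0, 0]], [[0, 0, -1], [0, 0, 0]], [[-0.1, 4.7, 0], [0, 0, 0]], [[-0.1, 4.7, 0], [0, 0, 0]], [[-0.1, 4.7, 0], [0, 0, 0]], [[0, 0, 0], [0, 0, 0]], [[0, 0, 1.5], [0, 0, 0]], [[0, 0, 1], [0, 0, 0]]]}}

```text
t: 61.7
tool_pos: [0.4553, -0.1047, 0.2171]
tool_rot: [3.141, -0.029, -0.004]
contact_force: [0.1, 0.7, 0.0]
opening: -0.0
```

Run:
```python
from h import *
go([.456,-.1005,.2015],-.6)
```

```text
t 61.7 p [ 0.4553 -0.1047  0.2171] rot [ 0.01  0.16 -0.47] d_cur [ 0.07 -0.42  1.56] d_tgt [ 0.07 -0.42  1.56] F [0.1 0.7 0. ] open -0.0 q6 1.2
```

Emit:
{"api": "jog_arm", "payload": {"steps": [[[0, -0.4, 0.6], [0, 0, -0.4]], [[0, 0, 0.4], [0, 0, 0]], [[0, 0, 0], [0, 0, 0]]]}}

```text
t: 62.0
tool_pos: [0.4543, -0.0985, 0.2036]
tool_rot: [-3.139, 0.015, 0.012]
contact_force: [-0.6, 0.2, -0.3]
opening: 0.0003
```

Emit:
{"api": "jog_arm", "payload": {"steps": [[[0, 0, 0.4], [0, 0, 0]], [[0, 0, 0.25], [0, 0, 0]]]}}

```text
t: 62.2
tool_pos: [0.4556, -0.0983, 0.2013]
tool_rot: [-3.14, 0.011, 0.017]
contact_force: [-14.7, 2.2, 27.0]
opening: 0.0
```

All four tops sit at z ≈ 0.028 (home). Rise and make the final checks.

Emit:
{"api": "jog_arm", "payload": {"steps": [[[0, 0, -3], [0, 0, 0]], [[0, 0, -4.5], [0, 0, 0]], [[0, -2, -4.5], [0, 0, 0]], [[0, -2, -3], [0, 0, 0]], [[0, 0, 0], [0, 0, 0]], [[0, 0, 0], [0, 0, 0]]], "fingers": 1}}

```text
t: 62.8
tool_pos: [0.4578, -0.0556, 0.3593]
tool_rot: [-3.14, 0.006, 0.011]
contact_force: [-0.4, 0.2, -0.4]
opening: 0.085
```

Run:
```python
from h import *
p,r,o=pose();print(p,o['t'])
w,c=snap('wrist','w40');s,_=snap('scene','s14');t,ct=snap('top','t2')
cv2.imwrite('pics/s14c.png',cv2.resize(s[140:340,100:430],(800,485),interpolation=cv2.INTER_CUBIC)[:,:,::-1])
cv2.imwrite('pics/t2c.png',cv2.resize(t[150:290,140:440],(800,373),interpolation=cv2.INTER_CUBIC)[:,:,::-1])
```

```text
[ 0.45777806 -0.05562935  0.35928943] 62.8
```

View pics/w40.png

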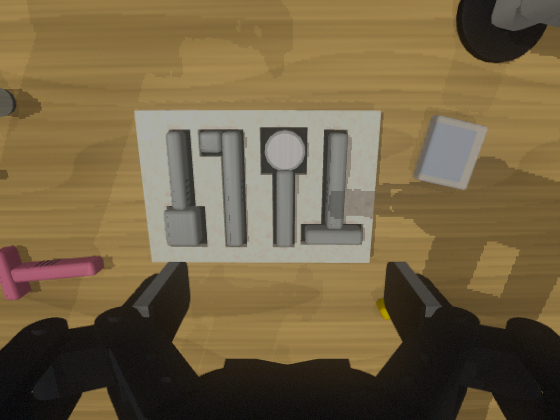

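View pics/s14c.png

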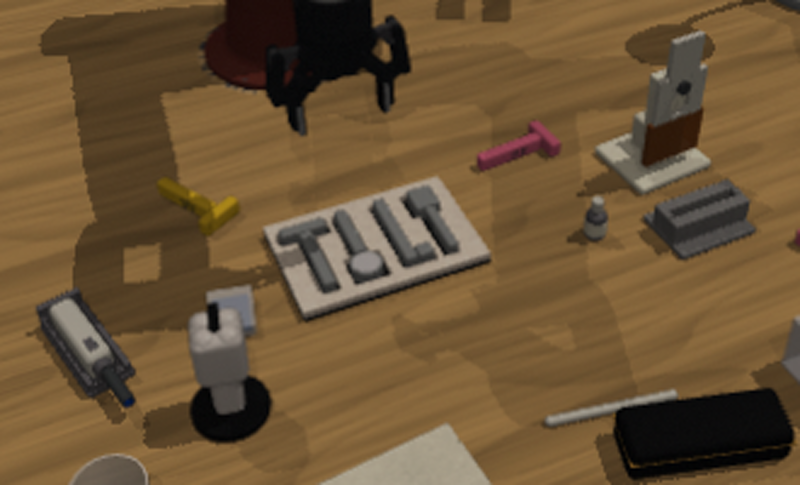

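View pics/t2c.png

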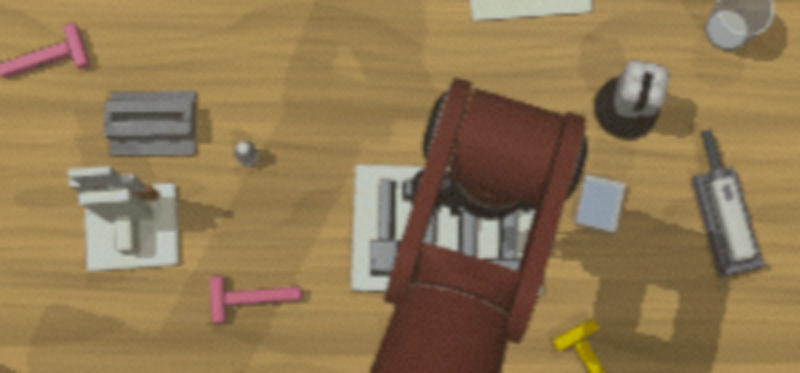

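Run:
```python
from h import *
a,_=load('scene0');b,_=load('s14')
d=np.abs(a.astype(int)-b.astype(int)).sum(2)
print('light region diff',d[255:310,105:165].mean(), (d[255:310,105:165]>60).sum())
w,c=load('w17');P=onz(c,[(296,141.5),(295,271.5)],.04);Q=onz(c,[(296,49)],.027);print(P.mean(0),Q)
w,c=load('w40')
def rep(n,f,r,xf,xr):
    F,Rr=onz(c,[f,r],.028);d=F-Rr;L=np.linalg.norm(d);print(n,np.degrees(np.arctan2(d[1],d[0])).round(1),((F-xf*d/L+Rr-xr*d/L)/2).round(4))
rep('plug',(179,131),(184,246),.055,-.055);rep('hp',(232,131),(235,246),.055,-.055);rep('mir',(285,151),(285,247),.038,-.055);rep('tbar',(337,131),(333,244),.055,-.052)
```

```text
light region diff 34.35060606060606 813
[ 0.47441223 -0.36361507  0.04      ] [[ 0.58024968 -0.33631542  0.027     ]]
plug -2.7 [0.4582 0.0426 0.028 ]
hp -1.2 [ 0.458  -0.0058  0.028 ]
mir -0.3 [ 0.457  -0.0535  0.028 ]
tbar 0.1 [ 0.4572 -0.0997  0.028 ]
```

```bash
python3 -c "
from station import ctrl
print(ctrl.finish_job())"
```

```text
the job is handed in; nothing more can be done
None
```

I finished every part of the task and handed the job in at about 63 s. `finish_job` reports no verdict, so what follows rests on my own checks.

- **Shield:** I lifted it out of the rack, slipped its keyhole over the stud head and let it down until the slot rested on the shank. It still hangs upright in the last scene picture.
- **Curing light:** I held it for about 11 s with no measurable drift. The tip was an estimated 22 mm from the cavity mouth, within about 2 mm sideways, and the light did not touch the tooth. It went back to within about 2 mm of where it started in the dock, against the 7 mm allowed.
- **Instruments:** Plugger, T-bar, handpiece and mirror are each in their own cutout. I pressed each one from above, and every press met the top at about 28 mm, the home height. In the last picture each sits within about 3 mm of its seat. The turn is within about 1.5°, except 2.7° for the plugger (0.1 rad, 5.7°, is allowed). I put the plugger figure down to reading the image at an angle.
- **Other things:** No knock showed in any picture, and the bottle, bur box and coloured decoys have not moved.

Two of the fingertip presses, on the mirror and the handpiece, peaked at 56 N and 48 N. That is above the 40 N limit for the arm and gripper body, though only the fingertips touched and it is far below the 120 N wrist limit. I made the other two presses more gently. I do not know whether the judge counts fingertip contact.

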